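# Load, evacuate and set the polishing fixture

### The arm

A 6-joint arm with a two-finger parallel gripper is mounted at the origin on the work surface. World frame = base frame: x ahead of the robot, y to its left, z up, the work surface at z = 0. Lengths are in m, angles in rad, forces in N, time in s.
With the tool pointing down it reaches from about 0.3 to 0.75 m from the base axis. Payload 8.5 kg.
Tool frame: the origin (TCP) lies where the fingers leave the gripper's body, on its centre line; the fingertips stand 73 mm ahead of it and the grasp point (between the pads) lies 54 mm ahead of it; y points along the fingers, z is the direction in which the jaws open and shut, and the axes are right-handed (so a half turn about y gives the same grasp; the last joint's range is limited). The gripper opens to 85 mm and grips with 20 to 120 N. Pads are 22 mm wide; open, the fingers measure 114 mm over their backs; the gripper's body (76 mm by 85 mm) begins 54 mm behind the grasp point. The pads swing forward as they close: fully open they stand 13 mm farther back than shut.
Start: joints at [-1.496, 0.381, 1.297, -0, 1.464, -0.215], TCP at [0.157, -0.527, 0.304] pointing down, gripper open.
Joint ranges: [-3.11, 3.11], [-0.89, 2.33], [0.22, 2.48], [-1.42, 4.56], [0.17, 2.85], [-2.88, 2.88]. Speed limits (rad/s): [2.39, 2.39, 3.14, 3.14, 3.14, 3.14].

### API

Orientations are given as a unit quaternion [w, x, y, z].
In Python, from bench import telemetry, optics, arm gives the robot as it stands.
- The arm moves only by the tool step_arm, never from a script. Its argument "targets" is a list that holds one entry, the list of rows, each a list of 7 numbers: the closure, from 0 (fully open) to 1 (shut), then the shift along the tool's x, y, z in m, then the turn, a rotation vector about the tool's x, y, z in degrees. In form: [[[grip, x, y, z, wx, wy, wz], ...]]. A call has 1 to 12 rows; each row shifts and turns the pose as measured when the row begins, along the tool's axes as they then stand; what a row does not reach is not made up. A row lasts 1/10 s, in which the tool goes at most 50 mm and 8.59 degrees, less where a joint would pass 70% of its speed; a pose out of reach is approached as far as the arm can. A call is refused whole if a number of a shift passes 0.05 or a number of a turn 8.59, either way. A call with a gripper value outside its range is refused whole. The fingers move at their own pace and stop on an object; "squeeze" is the grip in N (left out, the last holds). Time passes only in rows, so rows that do not move let the fingers close. It gives the time, the measured TCP pose, the force and the opening at its end, in the units of the state.
- telemetry.observe(): the state, without advancing time (a new reading comes with each control period).
- optics.snapshot(name): name is "scene" or "top"; returns the picture (480x640x3 uint8, red, green, blue); there is no depth.
- optics.camera_info(name): a dict with "fx", "fy", "cx", "cy" (pixels), "cam_to_world" (4x4, takes a point from camera to world coordinates). Camera axes: x right, y up, looking along -z (the intrinsics and any distortion apply to the point x, -y, -z); pixel columns grow to the right and rows downward; lengths in m; the calibration is good to about 2 mm. A picture is of the moment at which its call begins. camera_info takes no time and is no camera call.
- arm.sign_off(): hands the job in, once; it reports no verdict.
The state is a dict: "t": time; "joints": joint angles; "joint_vel": joint speeds; "joint_efforts": joint torques, N m; "tool_pos": TCP position; "ee_rot": TCP orientation; "ft_force": force on the tool from outside, world axes, zero at the start; "wrist_torque": the same for the moment, N m; "gripper_width": opening from 0.0 (shut) to 1.0 (fully open).
Only numpy, scipy, OpenCV 4.12 (cv2) and the standard library are available. Lean on these libraries where they do the work, as an engineer would, in place of code of your own. Each camera call takes 0.05 s, during which the arm holds its last target.

### The job

Press every loose hexagonal blank on the bench fully home, upright, into a socket of the nest plate, one to a socket, and only then work the vacuum pump's lever exactly three full strokes, letting it come right up each time. Next flip up the clear cover on the speed controller so that it stays propped open, turn the dial beneath until its white pointer points at the thick raised bar, and shut the cover again. Leave the wax tin and the rubbing stone among the blanks where they are, and the stock in the cardboard box too; the blanks must still be home at the end.

Things in the scene. Friction and masses are not known exactly. Their poses are not given: they have to be found in the camera images.
- nest: vacuum nest plate, fixed to the bench: a 150 x 150 x 6 mm aluminium plate carrying four hexagonal dark steel sockets in a square of 80 mm pitch. Origin: centre of the plate's underside on the bench, z up; two opposite flats of every socket face its +y and -y. Socket walls are 4 mm thick, their tops 18 mm above the bench; each socket is 43 mm across flats and 12 mm deep
- nest_0 (a point): centre of the floor of socket 0 (6 mm above the bench); any blank may go in any socket
- nest_1 (a point): centre of the floor of socket 1 (6 mm above the bench); any blank may go in any socket
- nest_2 (a point): centre of the floor of socket 2 (6 mm above the bench); any blank may go in any socket
- nest_3 (a point): centre of the floor of socket 3 (6 mm above the bench); any blank may go in any socket
- blank0: hexagonal box blank, a black hexagonal prism with a pale inner face on top, 40 mm across flats, 46 mm across corners, 50 mm tall, 55 to 110 g, foot chamfered 2 mm, standing upright. Origin: centre of its underside; z along its height; two opposite flats face +y and -y of its own frame, the others at 60 degree steps (it looks the same every 60 degrees). All blanks are alike; two to four are on the bench, the rest absent (None)
- blank1: hexagonal box blank, a black hexagonal prism with a pale inner face on top, 40 mm across flats, 46 mm across corners, 50 mm tall, 55 to 110 g, foot chamfered 2 mm, standing upright. Origin: centre of its underside; z along its height; two opposite flats face +y and -y of its own frame, the others at 60 degree steps (it looks the same every 60 degrees). All blanks are alike; two to four are on the bench, the rest absent (None)
- blank2: hexagonal box blank, a black hexagonal prism with a pale inner face on top, 40 mm across flats, 46 mm across corners, 50 mm tall, 55 to 110 g, foot chamfered 2 mm, standing upright. Origin: centre of its underside; z along its height; two opposite flats face +y and -y of its own frame, the others at 60 degree steps (it looks the same every 60 degrees). All blanks are alike; two to four are on the bench, the rest absent (None)
- blank3: hexagonal box blank, a black hexagonal prism with a pale inner face on top, 40 mm across flats, 46 mm across corners, 50 mm tall, 55 to 110 g, foot chamfered 2 mm, standing upright. Origin: centre of its underside; z along its height; two opposite flats face +y and -y of its own frame, the others at 60 degree steps (it looks the same every 60 degrees). All blanks are alike; two to four are on the bench, the rest absent (None)
- controller: speed controller, fixed: a grey box 150 x 130 mm and 45 mm high with a clear hinged cover (hood) over the dial on its top. Origin on the bench straight below the dial's axis; z up; its front is its -x side; the box spans x -65 to +85 mm, y -65 to +65 mm. It may stand at the robot's left or right (the pump then stands on the other side)
- mark (a point): the thick white raised bar on the controller's top, beside the dial, 41 mm from the dial's axis: the setting to turn to. The other, thin lines round the dial are only the scale
- dial_grip (a point): on the dial's axis at the height to grip it, 82 mm above the bench. The dial is a black disc of 20 mm radius with an upright grip bar across it, 38 long, 14 thick, the bar's top 89 mm and its foot 57 mm above the bench; a white line on one half of the bar's top is the pointer
- dial (a joint): dial angle, rad, 0 to 2.6, growing clockwise seen from above. At 0 the bar lies along the controller's x and the pointer half points to its -x (front); at 1.40 the pointer points at the mark. Starts between 0 and 0.5. Light friction (0.03 N m), stays where left
- cover_tab (a point): grip point of the cover's black tab: a bar 12 mm thick along the controller's y, 14 mm high, that sticks out 39 mm forward (-x) from the cover's front face; this point is 26 mm out from that face, 90 mm above the bench when shut. The cover turns freely about the tab's thickness direction, so fingers closed on the tab along y can stay pointing down through the whole swing
- cover_hinge (a point): middle of the cover's hinge axis, which runs along the controller's y, 70 mm behind (+x of) the dial's axis and 45 mm above the bench; the tab point is 146 mm forward of it and 45 mm above it when shut
- cover (a joint): cover angle, rad: 0 shut, 1.75 fully open against its stop, leaning back. It swings up and away from the front. Left below about 1.1 it falls shut, above about 1.3 it falls open and stays. Clear hood 120 x 116 x 56 mm, 150 g; while shut the dial cannot be reached
- pump: hand vacuum pump, fixed: a green block 170 x 80 x 50 mm with a lever in front and a square clear sight tube (to 196 mm above the bench) at its back. Origin on the bench; the block spans x -20 to +150 mm, y -40 to +40 mm; z up; its front is its -x side
- lever_pad (a point): middle of the top face of the black press pad (44 x 34 mm) at the lever's front end, 73 mm in front of the pump's origin, about 98 mm above the bench at rest and about 60 mm at the bottom of the stroke
- lever (a joint): pump lever angle, rad: 0 at rest (up), 0.36 at the bottom of a full stroke. Pad 105 mm from its pivot (pivot 30 mm behind the pump's origin, 75 mm high); a spring lifts it back; pressing takes 3 to 11 N
- gauge (a joint): height of the gauge rod in the sight tube, m, 0 at first. A ratchet lifts it one 14 mm notch per full stroke (about 0.013, 0.027, 0.041 after one, two, three), only if the lever goes nearly to the bottom after coming nearly back to rest. It never goes back: a fourth stroke cannot be undone. Its black cap reaches the tube's three dark lines (lowest 130 mm above the bench) in turn
- tin: a round flat wax tin (loose bystander, 51 dia x 30 mm), stands among the blanks; leave it alone. Origin: centre of its underside
- stone: a grey rubbing stone (loose bystander, 50 x 30 x 28 mm), lies among the blanks; leave it alone. Origin: centre of its underside
Mind the look-alikes: they are no part of the job. Of the things that look like the nest, the middle-sized one is meant.

How it is judged:
By the outcome, as a careful person would: the job done as asked, in the order asked, and still so for the second after the job is handed in, with the robot touching nothing.
Of blank0, blank1, blank2, blank3 only 2 to 4 are there at a start; the rules pass over those that are not, and their reading is None.
At some moment in a run one of blank0, blank1, blank2, blank3 may be knocked a few centimetres aside while the robot is not near it.
It also fails if it takes over 210 s, if anything falls off the work surface, if the arm or the gripper's body presses on something with over 40 N, if the wrist force passes 120 N, or if a joint passes its speed limit or range.

## Working session

There is one attempt and no reset: what is moved stays moved. The work goes in short steps, Python scripts to look and compute and a tool call to move; the robot and the scene stay as the last step left them, time stands still between calls to the robot, and variables do not carry over. Pictures are saved under pics/ and viewed, and the job is handed in when it is done.

Besides the shell and the picture viewer there is one more tool, called after "Request:" as name([rows], argument=value, ...), one row to a line, values as JSON. step_arm: Moves the arm, as the interface text tells. Its arguments: {"type":"object","properties":{"targets":{"type":"array","items":{"type":"array","items":{"type":"array","items":{"type":"number"}}}},"squeeze":{"type":"number"}},"required":["targets"]}

```bash
mkdir -p pics; ls; python3 - <<'E'
from bench import telemetry, optics, arm
import cv2
print(telemetry.observe())
for n in ("scene","top"):
    im=optics.snapshot(n); cv2.imwrite(f"pics/{n}0.png",im[:,:,::-1]); print(n,optics.camera_info(n))
E
```

```text
pics
{'t': 0.0, 'joints': array([-1.49629248e+00,  3.81215417e-01,  1.29829635e+00, -6.99692742e-06,
        1.46360225e+00, -2.15282648e-01]), 'joint_vel': array([ 0.00011983,  0.00092648,  0.00034402, -0.00123607, -0.00019788,
        0.00014406]), 'joint_efforts': array([-5.39848479e-04, -4.48461950e+01, -2.31277835e+01, -1.70427106e-04,
        4.79993570e-03,  2.54983900e-05]), 'tool_pos': array([ 0.15715173, -0.52686351,  0.30328927]), 'ee_rot': array([ 0.10213249, -0.10206174,  0.70023372, -0.69916028]), 'ft_force': array([ 0.69347328, -0.23840625, -0.43811501]), 'wrist_torque': array([0.0067499 , 0.06368791, 0.02185095]), 'gripper_width': 1.0003532217313045}
scene {'fx': 497.63235135035524, 'fy': 497.63235135035524, 'cx': 316.3634832768865, 'cy': 239.33803378187156, 'cam_to_world': array([[ 0.8391347 , -0.43000707,  0.33308689,  0.80655421],
       [ 0.54387687,  0.67136613, -0.50345355, -0.54374401],
       [-0.00713467,  0.6036236 ,  0.79723751,  1.01867856],
       [ 0.        ,  0.        ,  0.        ,  1.        ]])}
top {'fx': 539.6070657843018, 'fy': 539.6070657843018, 'cx': 320.2444609038857, 'cy': 246.50283415681903, 'cam_to_world': array([[-2.34135365e-02,  9.87800303e-01, -1.53955733e-01,
         2.42004381e-01],
       [-9.99394153e-01, -2.70933094e-02, -2.18467197e-02,
        -1.33606872e-03],
       [-2.57513666e-02,  1.53350950e-01,  9.87836198e-01,
         1.37686690e+00],
       [ 0.00000000e+00,  0.00000000e+00,  0.00000000e+00,
         1.00000000e+00]])}
```

View pics/scene0.png

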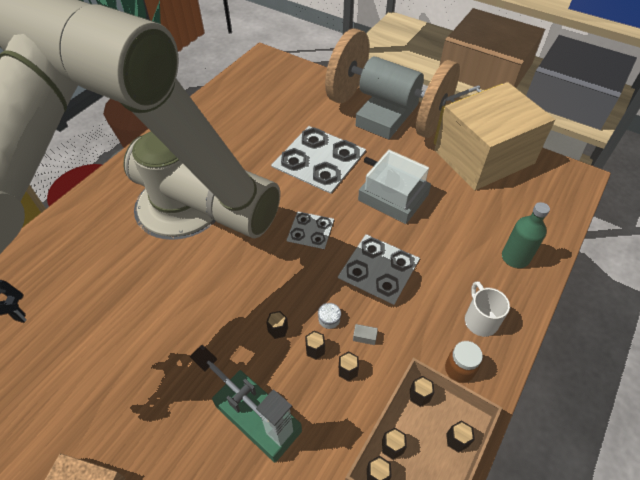

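View pics/top0.png

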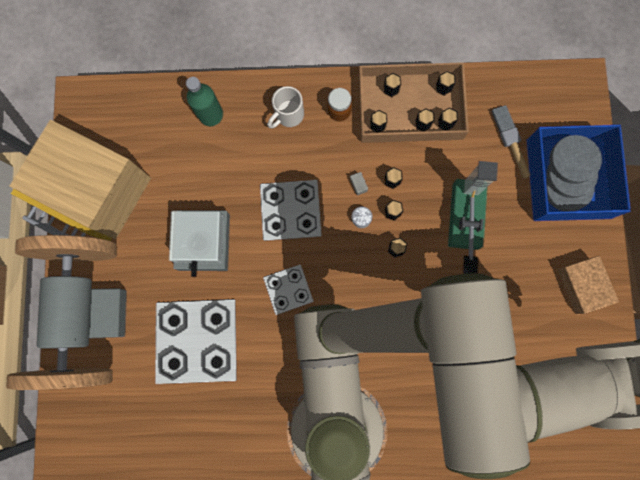

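```bash
cat > h.py <<'E'
from bench import telemetry, optics, arm
import cv2, numpy as np
from scipy.spatial.transform import Rotation as R
def K(n):
    c=optics.camera_info(n); return c
def ray(n,u,v,z):
    c=K(n);M=c["cam_to_world"]
    d=M[:3,:3]@np.array([(u-c["cx"])/c["fx"],-(v-c["cy"])/c["fy"],-1.]);o=M[:3,3]
    return o+d*(z-o[2])/d[2]
def proj(n,p):
    c=K(n);M=c["cam_to_world"];q=M[:3,:3].T@(np.asarray(p,float)-M[:3,3])
    return np.array([c["cx"]+c["fx"]*q[0]/-q[2], c["cy"]-c["fy"]*q[1]/-q[2]])
def tri(u1,u2):
    A=[];b=[]
    os=[];ds=[]
    for n,(u,v) in (("top",u1),("scene",u2)):
        p=ray(n,u,v,0);o=K(n)["cam_to_world"][:3,3];d=p-o;d/=np.linalg.norm(d)
        P=np.eye(3)-np.outer(d,d);A.append(P);b.append(P@o)
    return np.linalg.lstsq(np.vstack(A),np.hstack(b),rcond=None)[0]
def snap(n,f):
    im=optics.snapshot(n)[:,:,::-1].copy(); cv2.imwrite(f"pics/{f}.png",im); return im
def crop(im,f,x0,y0,x1,y1,s):
    c=cv2.resize(im[y0:y1,x0:x1],None,fx=s,fy=s,interpolation=cv2.INTER_CUBIC); cv2.imwrite(f"pics/{f}.png",c)
def Q(q): return R.from_quat([q[1],q[2],q[3],q[0]])
def pose():
    s=telemetry.observe(); return s["tool_pos"],Q(s["ee_rot"]).as_matrix(),s
E
python3 - <<'E'
from h import *
t=cv2.imread("pics/top0.png");s=cv2.imread("pics/scene0.png")
crop(t,"c1",250,160,420,265,4.5)
crop(s,"c2",260,220,430,390,3.5)
crop(t,"c3",430,150,520,290,4)
crop(t,"c4",150,190,250,290,5)
E
```

```text
(no output)
```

View pics/c1.png

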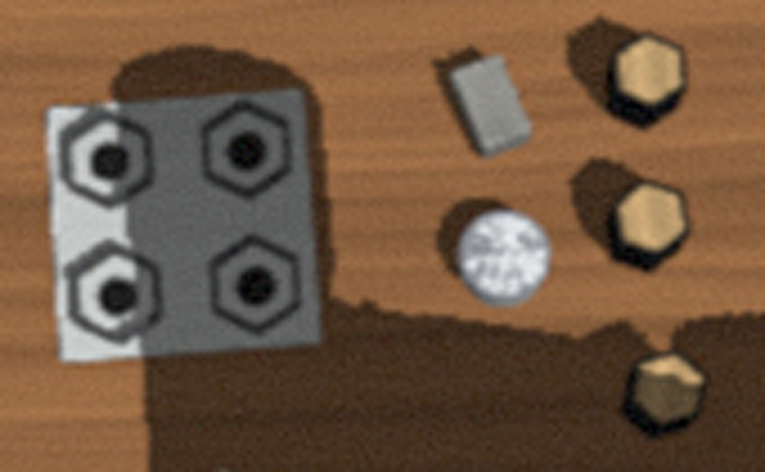

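View pics/c2.png

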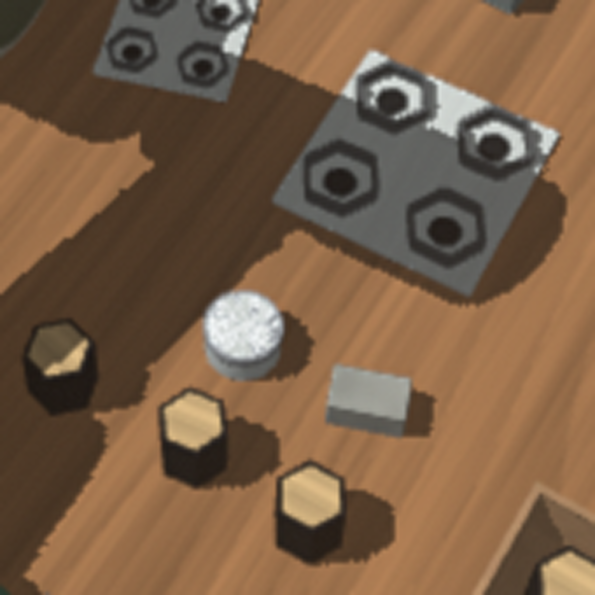

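View pics/c3.png

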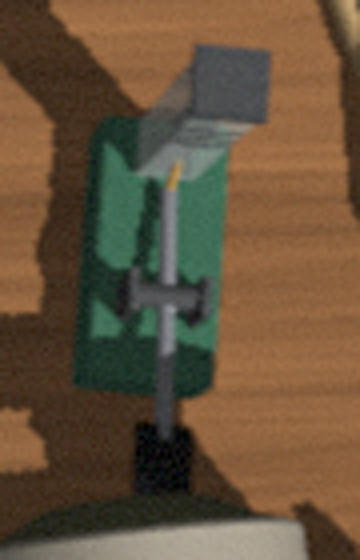

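View pics/c4.png

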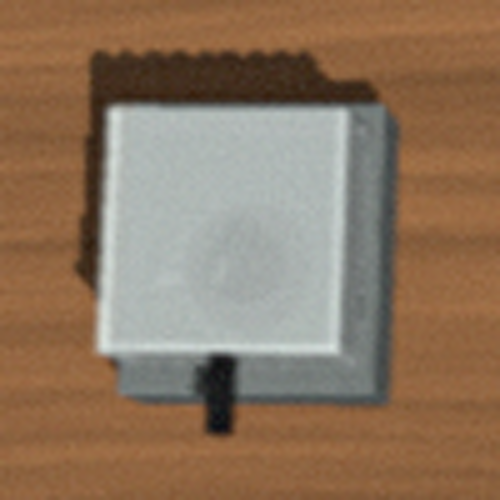

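```bash
cat >> h.py <<'E'
def tops(im,box,n,z=0.05,show=None):
    """pale wooden hex tops: bright + low saturation difference from table handled by region growing on dark sides"""
    x0,y0,x1,y1=box
    S=4
    c=cv2.resize(im[y0:y1,x0:x1],None,fx=S,fy=S,interpolation=cv2.INTER_CUBIC)
    g=c.max(2)
    dark=(g<45).astype(np.uint8)*255
    return c,dark
E
python3 - <<'E'
from h import *
t=cv2.imread("pics/top0.png")
# nest holes
S=4
sub=cv2.resize(t[175:245,255:328],None,fx=S,fy=S,interpolation=cv2.INTER_CUBIC)
g=sub.max(2); m=(g<42).astype(np.uint8)
cs,_=cv2.findContours(m,cv2.RETR_EXTERNAL,cv2.CHAIN_APPROX_NONE)
P=[]
for c in cs:
    a=cv2.contourArea(c)
    if a>100:
        M=cv2.moments(c);u=M['m10']/a/S+255-.375;v=M['m01']/a/S+175-.375
        print(a/S/S,u,v,ray("top",u,v,.006).round(4)); 
for z in(.006,.018):print(z)
# plate corners from crop c1
for (a,b) in((47,107),(303,90),(321,342),(60,360)):
    print(ray("top",250+a/4.5-.4,160+b/4.5-.4,.006).round(4))
# scene holes (c2)
for (a,b) in((391,100),(493,148),(340,181),(444,230)):
    print("sc",ray("scene",260+a/3.5-.36,220+b/3.5-.36,.006).round(4))
# blanks
for (a,b) in((649,70),(652,217),(668,390)): print("bl top",ray("top",250+a/4.5-.4,160+b/4.5-.4,.05).round(4))
for (a,b) in((62,349),(192,420),(311,495)): print("bl sc",ray("scene",260+a/3.5-.36,220+b/3.5-.36,.05).round(4))
E
```

```text
32.90625 275.8178616650839 225.53034979423867 [0.5138 0.1429 0.006 ]
44.8125 306.3471641097164 223.14597861459785 [0.5179 0.0636 0.006 ]
35.4375 274.17908583186363 195.49603174603175 [0.594  0.1463 0.006 ]
45.28125 304.33284449045317 193.1560559006211 [0.5979 0.0673 0.006 ]
8.0 300.8688151041667 184.6572265625 [0.621  0.0759 0.006 ]
0.006
0.018
[0.6278 0.1832 0.006 ]
[0.6334 0.0335 0.006 ]
[0.4841 0.0265 0.006 ]
[0.4778 0.1766 0.006 ]
sc [0.5152 0.1469 0.006 ]
sc [0.596 0.149 0.006]
sc [0.5194 0.0668 0.006 ]
sc [0.599  0.0705 0.006 ]
bl top [ 0.6265 -0.1626  0.05  ]
bl top [ 0.5418 -0.1605  0.05  ]
bl top [ 0.4441 -0.1649  0.05  ]
bl sc [ 0.4492 -0.1613  0.05  ]
bl sc [ 0.5435 -0.1578  0.05  ]
bl sc [ 0.6286 -0.1602  0.05  ]
```

```bash
cat >> h.py <<'E'
def plan(target,yaw_deg,n=None):
    """target TCP; jaw axis (tool z) at yaw from world y mod 180. prints total world delta in tool axes, turn about tool y"""
    p,M,s=pose()
    zt=M[:,2]; cur=np.degrees(np.arctan2(zt[1],zt[0]))-90
    d=(yaw_deg-cur+90)%180-90   # world yaw change
    print("t",round(s["t"],2),"tcp",p.round(4),"jawyaw",round(cur,2),"tilt y",M[:,1].round(3),"F",s["ft_force"].round(1),"w",round(float(s["gripper_width"]),3),"j6",s["joints"][5].round(2))
    print("tool delta xyz",(M.T@(np.array(target)-p)).round(4)," turn about tool y (deg)",round(-d,2))
    rt=np.cross(M[:,1],[0,0,-1]); print("level fix rotvec tool deg",np.degrees(M.T@rt).round(2)); print("xt",M[:,0].round(3),"zt",M[:,2].round(3))
E
python3 - <<'E'
from h import *
plan([.628,-.1615,.15],5)
plan([.4466,-.163,.15],5)
t=cv2.imread("pics/top0.png");s=cv2.imread("pics/scene0.png")
a=cv2.resize(t[155:265,380:415],None,fx=7,fy=7,interpolation=cv2.INTER_CUBIC)
cv2.imwrite("pics/c5.png",a[:600])
E
```

```text
t 0.1 tcp [ 0.1571 -0.5269  0.3034] jawyaw -163.4 tilt y [-0.     0.001 -1.   ] F [ 1.  -0.5 -0.2] w 1.001 j6 -0.22
tool delta xyz [-0.5556  0.1538 -0.2154]  turn about tool y (deg) 11.6
level fix rotvec tool deg [ 0.07  0.   -0.02]
xt [-0.958 -0.286 -0.   ] zt [ 0.286 -0.958 -0.001]
t 0.1 tcp [ 0.1571 -0.5269  0.3034] jawyaw -163.4 tilt y [-0.     0.001 -1.   ] F [ 1.  -0.5 -0.2] w 1.001 j6 -0.22
tool delta xyz [-0.3813  0.1538 -0.2658]  turn about tool y (deg) 11.6
level fix rotvec tool deg [ 0.07  0.   -0.02]
xt [-0.958 -0.286 -0.   ] zt [ 0.286 -0.958 -0.001]
```

View pics/c5.png

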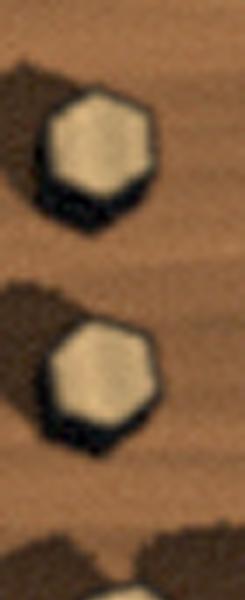

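Request:
step_arm([
  [[0, -0.045, 0, -0.018, 0, 0, 0], [0, -0.045, 0, -0.018, 0, 0, 0], [0, -0.045, 0, -0.018, 0, 0, 0], [0, -0.045, 0, -0.018, 0, 0, 0], [0, -0.045, 0, -0.018, 0, 0, 0], [0, -0.045, 0, -0.018, 0, 0, 0], [0, -0.045, 0, -0.018, 0, 0, 0], [0, -0.045, 0, -0.018, 0, 0, 0], [0, -0.045, 0, -0.018, 0, 0, 0], [0.2, -0.045, 0, -0.018, 0, 4, 0], [0.2, -0.045, 0, -0.018, 0, 4, 0], [0.2, -0.03, 0, -0.018, 0, 4, 0]],
])

```text
t: 1.3
tool_pos: [0.6156, -0.1675, 0.2994]
ee_rot: [0.021, -0.025, 0.709, -0.704]
ft_force: [-0.5, -1.5, -0.6]
gripper_width: 0.797
```

```bash
python3 - <<'E'
from h import *
plan([.628,-.1615,.15],3)
snap("top","t1");snap("scene","s1")
E
```

```text
t 1.3 tcp [ 0.6156 -0.1675  0.2994] jawyaw -176.31 tilt y [-0.005  0.007 -1.   ] F [-0.5 -1.5 -0.6] w 0.797 j6 1.05
tool delta xyz [-0.0135  0.1494 -0.0041]  turn about tool y (deg) 0.69
level fix rotvec tool deg [0.41 0.   0.27]
xt [-0.998 -0.064  0.005] zt [ 0.064 -0.998 -0.007]
```

View pics/t1.png

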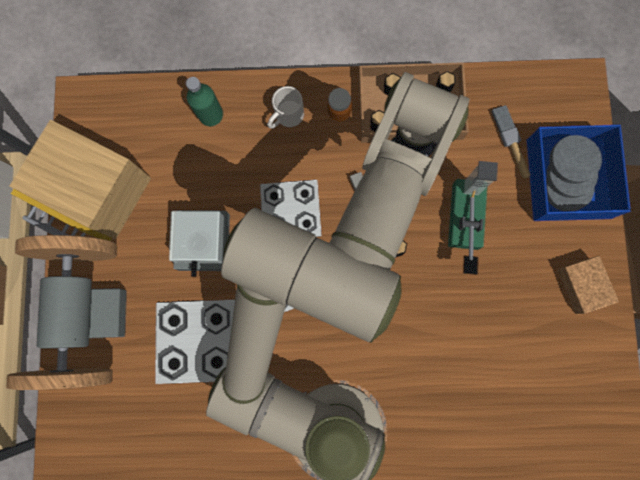

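View pics/s1.png

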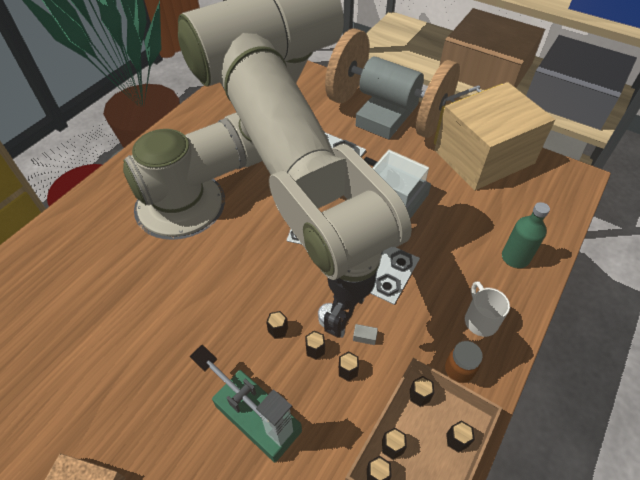

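Request:
step_arm([
  [[0.2, -0.0135, 0.03, -0.004, 0.4, 0.7, 0.3], [0.2, 0, 0.045, 0, 0, 0, 0], [0.2, 0, 0.045, 0, 0, 0, 0], [0.2, 0, 0.02, 0, 0, 0, 0], [0.2, 0, 0, 0, 0, 0, 0]],
])

```text
t: 1.9
tool_pos: [0.6287, -0.1618, 0.1538]
ee_rot: [-0.021, 0.021, -0.707, 0.707]
ft_force: [-0.9, 0.5, 0.5]
gripper_width: 0.799
```

```bash
python3 - <<'E'
from h import *
plan([.6276,-.1615,.088],3)
s=snap("scene","s2")
crop(s,"c6",290,260,400,400,4)
for p in([.6275,-.1615,.05],[.54265,-.159,.05]): print(proj("scene",p))
E
```

```text
t 1.9 tcp [ 0.6287 -0.1618  0.1538] jawyaw -176.59 tilt y [ 0. -0. -1.] F [-0.9  0.5  0.5] w 0.799 j6 1.08
tool delta xyz [ 0.0011  0.0658 -0.0004]  turn about tool y (deg) 0.41
level fix rotvec tool deg [-0.03  0.   -0.03]
xt [-0.998 -0.059 -0.   ] zt [ 0.059 -0.998  0.   ]
[347.72415841 361.32175788]
[313.86717137 339.88365668]
```

View pics/c6.png

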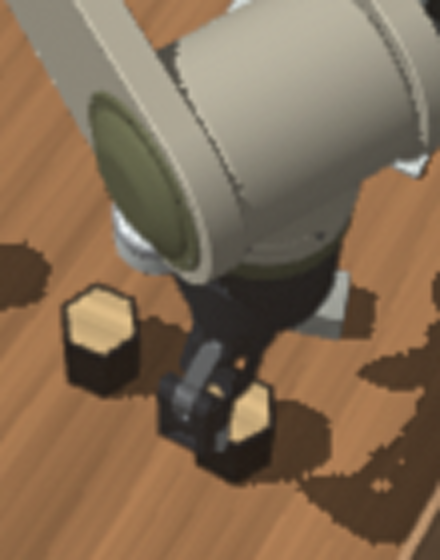

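Request:
step_arm([
  [[0.2, 0.001, 0.035, 0, 0, 0, 0], [0.2, 0, 0.031, 0, 0, 0, 0], [0.6, 0, 0, 0, 0, 0, 0], [0.8, 0, 0, 0, 0, 0, 0], [0.9, 0, 0, 0, 0, 0, 0], [0.9, 0, 0, 0, 0, 0, 0], [0.9, 0, 0, 0, 0, 0, 0]],
], squeeze=50)

```text
t: 2.65
tool_pos: [0.6322, -0.1659, 0.1019]
ee_rot: [-0.028, 0.014, -0.703, 0.711]
ft_force: [0.7, -0.4, -1.7]
gripper_width: 0.458
```

```bash
python3 - <<'E'
from h import *
plan([.6276,-.1615,.16],2.5)
E
```

```text
t 2.65 tcp [ 0.6322 -0.1659  0.1019] jawyaw -176.63 tilt y [ 0.021 -0.01  -1.   ] F [ 0.7 -0.4 -1.7] w 0.458 j6 1.07
tool delta xyz [ 0.0031 -0.0583 -0.004 ]  turn about tool y (deg) 0.87
level fix rotvec tool deg [-0.65 -0.   -1.16]
xt [-0.998 -0.059 -0.02 ] zt [ 0.059 -0.998  0.011]
```

```bash
python3 - <<'E'
from h import *
s=snap("scene","s3")
crop(s,"c7",270,240,410,400,3.7)
E
```

```text
(no output)
```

View pics/c7.png

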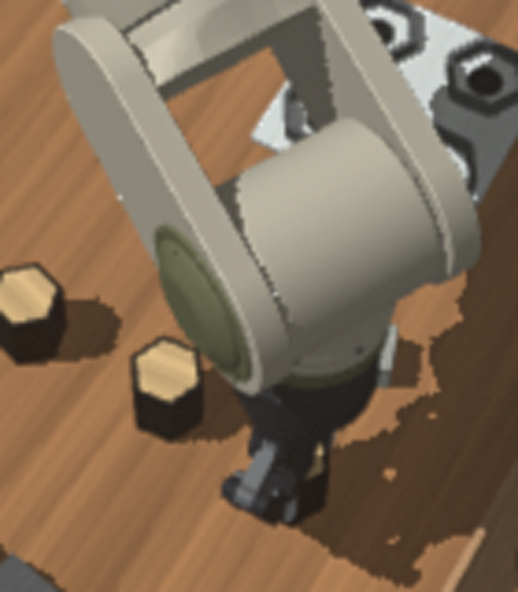

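Request:
step_arm([
  [[0.9, 0, -0.02, 0, 0, 0, 0], [0.9, 0, -0.04, 0, 0, 0, 0], [0.9, 0, -0.04, 0, -0.6, 0, -1.1]],
])

```text
t: 3.0
tool_pos: [0.6284, -0.1641, 0.1999]
ee_rot: [0.018, -0.024, 0.708, -0.705]
ft_force: [-0.1, -0.2, -1.0]
gripper_width: 0.457
```

```bash
python3 - <<'E'
from h import *
plan([.6276,-.1615,.16],2.5)
s=snap("scene","s4")
crop(s,"c8",270,220,410,400,3.3)
snap("top","t4")
E
```

```text
t 3.0 tcp [ 0.6284 -0.1641  0.1999] jawyaw -176.62 tilt y [-0.01   0.004 -1.   ] F [-0.1 -0.2 -1. ] w 0.457 j6 1.07
tool delta xyz [ 0.0003  0.0399 -0.0025]  turn about tool y (deg) 0.88
level fix rotvec tool deg [ 0.26 -0.    0.53]
xt [-0.998 -0.059  0.009] zt [ 0.059 -0.998 -0.005]
```

View pics/c8.png

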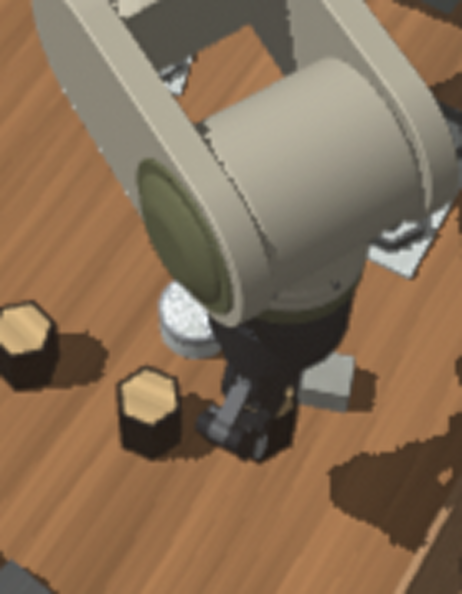

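```bash
python3 - <<'E'
from h import *
p,M,s=pose()
for zb in(.07,.08,.09,.1,.11,.12):
  P=[]
  for k in range(6):
    a=np.radians(60*k+3.4)
    P.append(proj("scene",[p[0]+.023*np.cos(a),p[1]+.023*np.sin(a),zb]))
  P=np.array(P); Pt=np.array([proj("scene",[p[0]+.023*np.cos(np.radians(60*k+3.4)),p[1]+.023*np.sin(np.radians(60*k+3.4)),zb+.05]) for k in range(6)])
  f=lambda P:((P-[270,220])*3.3).round(0)
  print(zb,f(P)[P[:,1].argmax()],f(P)[:,0].min(),f(P)[:,0].max(), "top lowest",f(Pt)[Pt[:,1].argmax()])
im=cv2.imread("pics/s4.png"); crop(im,"c9",325,325,370,370,12)
crop(cv2.imread("pics/s2.png"),"c9b",310,300,380,390,7)
E
```

```text
0.07 [261. 496.] 226.0 293.0 top lowest [265. 462.]
0.08 [262. 489.] 226.0 294.0 top lowest [265. 455.]
0.09 [262. 483.] 227.0 295.0 top lowest [266. 447.]
0.1 [263. 476.] 227.0 296.0 top lowest [267. 440.]
0.11 [264. 469.] 228.0 297.0 top lowest [268. 433.]
0.12 [265. 462.] 228.0 298.0 top lowest [269. 425.]
```

View pics/c9.png

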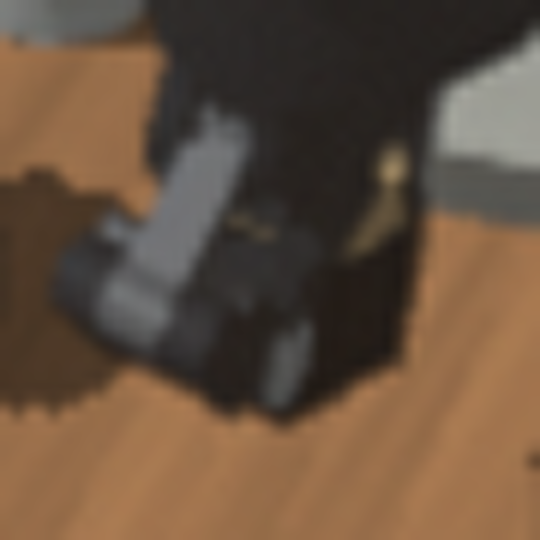

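Request:
step_arm([
  [[0.9, 0, 0.04, -0.002, 0.3, 0, 0.5], [0.9, 0, 0.04, 0, 0, 0, 0], [0.9, 0, 0.02, 0, 0, 0, 0], [0.9, 0, 0.005, 0, 0, 0, 0], [0.9, 0, 0.004, 0, 0, 0, 0]],
])

```text
t: 3.6
tool_pos: [0.6322, -0.1638, 0.096]
ee_rot: [-0.027, 0.015, -0.703, 0.71]
ft_force: [-14.7, 5.5, 48.7]
gripper_width: 0.46
```

Request:
step_arm([
  [[0.9, 0, 0.004, 0, 0, 0, 0]],
])

```text
t: 3.7
tool_pos: [0.6322, -0.1637, 0.096]
ee_rot: [-0.028, 0.015, -0.703, 0.71]
ft_force: [-18.1, 5.7, 45.0]
gripper_width: 0.458
```

Request:
step_arm([
  [[0.9, 0, 0.004, 0, 0, 0, 0]],
])

```text
t: 3.8
tool_pos: [0.6321, -0.1636, 0.0961]
ee_rot: [-0.028, 0.014, -0.703, 0.711]
ft_force: [-12.6, 3.7, 23.8]
gripper_width: 0.46
```

```bash
python3 - <<'E'
from h import *
plan([.6276,-.1615,.16],2.5)
im=snap("scene","s5"); crop(im,"c10",310,300,380,390,6.5)
im=snap("top","t5"); crop(im,"c11",330,100,480,220,5)
E
```

```text
t 3.8 tcp [ 0.6321 -0.1636  0.0961] jawyaw -176.56 tilt y [ 0.02  -0.011 -1.   ] F [-12.6   3.7  23.8] w 0.46 j6 1.08
tool delta xyz [ 0.0032 -0.064  -0.0016]  turn about tool y (deg) 0.94
level fix rotvec tool deg [-0.69  0.   -1.11]
xt [-0.998 -0.06  -0.019] zt [ 0.06  -0.998  0.012]
```

View pics/c10.png

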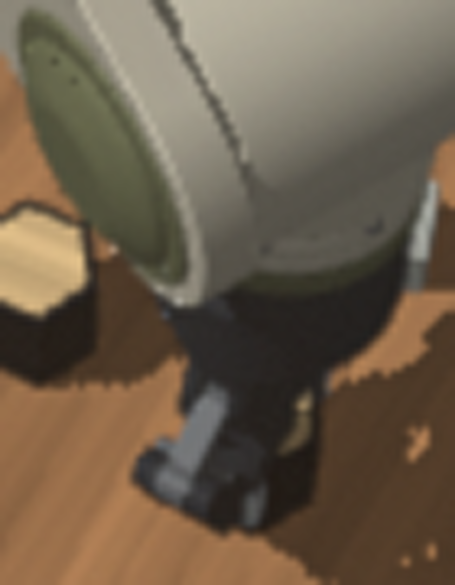

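View pics/c11.png

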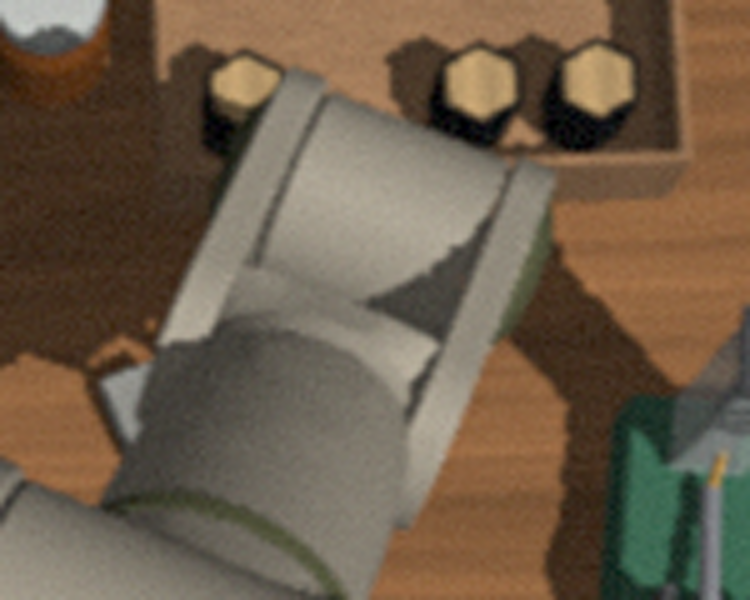

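```bash
python3 - <<'E'
from h import *
im=cv2.imread("pics/s2.png"); crop(im,"c9b",310,290,380,390,6)
p=np.array([.6287,-.1618,.1538])
for L in(.054,.06,.073,.09):
  for sg in(1,-1):
    q=p+[sg*-.059*.034,sg*.998*.034,-L]; print(L,sg,((proj("scene",q)-[310,290])*6).round())
E
```

```text
0.054 1 [282. 286.]
0.054 -1 [187. 454.]
0.06 1 [281. 294.]
0.06 -1 [187. 462.]
0.073 1 [279. 311.]
0.073 -1 [185. 477.]
0.09 1 [276. 333.]
0.09 -1 [184. 498.]
```

View pics/c9b.png

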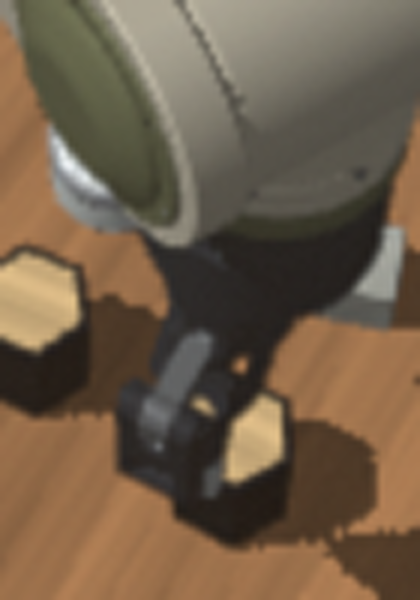

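```bash
python3 - <<'E'
from h import *
f=lambda q:((proj("scene",q)-[310,300])*6.5).round()
for c in((.634,-.1647),(.6275,-.1615)):
 for z in(0,.02,.05):
  print(c,z,[tuple(f([c[0]+.023*np.cos(np.radians(60*k+3.4)),c[1]+.023*np.sin(np.radians(60*k+3.4)),z])) for k in range(6)])
p=np.array([.6335,-.1645,.0961])
for L in(.06,.073,.09):
  for dx in(-.011,.011):
   print(L,dx,f(p+[dx,-.021,-L]),f(p+[dx,-.031,-L]))
E
```

```text
(0.634, -0.1647) 0 [(np.float64(314.0), np.float64(512.0)), (np.float64(309.0), np.float64(445.0)), (np.float64(247.0), np.float64(412.0)), (np.float64(189.0), np.float64(446.0)), (np.float64(191.0), np.float64(513.0)), (np.float64(254.0), np.float64(547.0))]
(0.634, -0.1647) 0.02 [(np.float64(317.0), np.float64(488.0)), (np.float64(313.0), np.float64(420.0)), (np.float64(250.0), np.float64(388.0)), (np.float64(190.0), np.float64(422.0)), (np.float64(193.0), np.float64(490.0)), (np.float64(257.0), np.float64(524.0))]
(0.634, -0.1647) 0.05 [(np.float64(323.0), np.float64(451.0)), (np.float64(319.0), np.float64(382.0)), (np.float64(254.0), np.float64(349.0)), (np.float64(193.0), np.float64(383.0)), (np.float64(196.0), np.float64(453.0)), (np.float64(261.0), np.float64(487.0))]
(0.6275, -0.1615) 0 [(np.float64(301.0), np.float64(494.0)), (np.float64(297.0), np.float64(427.0)), (np.float64(236.0), np.float64(395.0)), (np.float64(177.0), np.float64(428.0)), (np.float64(179.0), np.float64(495.0)), (np.float64(242.0), np.float64(528.0))]
(0.6275, -0.1615) 0.02 [(np.float64(305.0), np.float64(470.0)), (np.float64(301.0), np.float64(402.0)), (np.float64(238.0), np.float64(370.0)), (np.float64(179.0), np.float64(403.0)), (np.float64(181.0), np.float64(471.0)), (np.float64(244.0), np.float64(505.0))]
(0.6275, -0.1615) 0.05 [(np.float64(310.0), np.float64(432.0)), (np.float64(306.0), np.float64(364.0)), (np.float64(242.0), np.float64(331.0)), (np.float64(181.0), np.float64(365.0)), (np.float64(184.0), np.float64(434.0)), (np.float64(249.0), np.float64(468.0))]
0.06 -0.011 [191. 469.] [174. 494.]
0.06 0.011 [251. 505.] [234. 531.]
0.073 -0.011 [190. 484.] [173. 510.]
0.073 0.011 [249. 521.] [233. 546.]
0.09 -0.011 [188. 505.] [172. 530.]
0.09 0.011 [247. 540.] [231. 566.]
```

Request:
step_arm([
  [[0.9, 0, -0.02, 0, 0, 0, 0], [0.9, 0, -0.04, 0, -0.6, 0.9, -1.0], [0.9, 0, -0.04, 0, 0, 0, 0], [0.9, 0, 0, -0.05, 0, 0, 0], [0.9, 0, 0, -0.05, 0, 0, 0], [0.9, 0, 0, -0.05, 0, 0, 0], [0.9, 0, 0, -0.045, 0, 0, 0], [0.9, 0, 0, -0.03, 0, 0, 0], [0.9, 0, 0, 0, 0, 0, 0]],
])

```text
t: 4.8
tool_pos: [0.6222, 0.0676, 0.2121]
ee_rot: [-0.022, 0.006, -0.705, 0.709]
ft_force: [-0.8, -1.1, -0.9]
gripper_width: 0.457
```

```bash
python3 - <<'E'
from h import *
plan([.5985,.0689,.13],2.5)
im=snap("scene","s6"); crop(im,"c12",330,170,450,310,4.2)
im=snap("top","t6")
E
```

```text
t 4.8 tcp [0.6222 0.0676 0.2121] jawyaw -177.71 tilt y [ 0.022 -0.006 -1.   ] F [-0.8 -1.1 -0.9] w 0.457 j6 1.45
tool delta xyz [ 0.0254  0.0816 -0.0028]  turn about tool y (deg) -0.21
level fix rotvec tool deg [-0.37  0.   -1.24]
xt [-0.999 -0.04  -0.022] zt [ 0.04  -0.999  0.006]
```

View pics/c12.png

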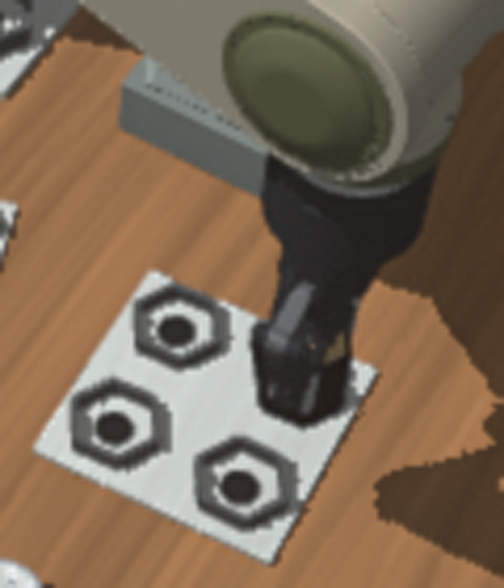

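View pics/t6.png

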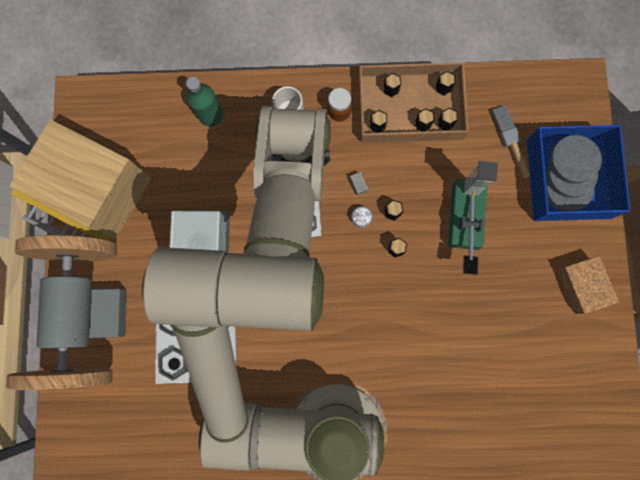

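Request:
step_arm([
  [[0.9, 0.025, 0.03, -0.003, -0.4, -0.2, -1.2], [0.9, 0, 0.045, 0, 0, 0, 0], [0.9, 0, 0, 0, 0, 0, 0], [0.9, 0, 0, 0, 0, 0, 0]],
])

```text
t: 5.3
tool_pos: [0.6, 0.0612, 0.1386]
ee_rot: [-0.015, 0.01, -0.706, 0.708]
ft_force: [0.9, -0.1, -0.2]
gripper_width: 0.459
```

```bash
python3 - <<'E'
from h import *
plan([.5985,.0689,.13],2.5)
E
```

```text
t 5.3 tcp [0.6    0.0612 0.1386] jawyaw -177.97 tilt y [ 0.008 -0.002 -1.   ] F [ 0.9 -0.1 -0.2] w 0.459 j6 1.44
tool delta xyz [ 0.0013  0.0086 -0.0078]  turn about tool y (deg) -0.47
level fix rotvec tool deg [-0.12  0.   -0.44]
xt [-0.999 -0.036 -0.008] zt [ 0.035 -0.999  0.002]
```

Request:
step_arm([
  [[0.9, 0.0013, 0.005, -0.0075, -0.1, -0.5, -0.4], [0.9, 0, 0, 0, 0, 0, 0], [0.9, 0, 0, 0, 0, 0, 0]],
])

```text
t: 5.6
tool_pos: [0.6005, 0.0678, 0.1378]
ee_rot: [-0.018, 0.013, -0.707, 0.707]
ft_force: [-1.0, 0.7, -1.0]
gripper_width: 0.46
```

```bash
python3 - <<'E'
from h import *
plan([.5985,.0689,.13],2.5)
im=snap("scene","s7"); crop(im,"c13",370,220,430,290,8)
f=lambda q:((proj("scene",q)-[370,220])*8).round()
print([tuple(map(int,f([.5985+.023*np.cos(np.radians(60*k+2.5)),.0689+.023*np.sin(np.radians(60*k+2.5)),.018]))) for k in range(6)])
E
```

```text
t 5.6 tcp [0.6005 0.0678 0.1378] jawyaw -177.53 tilt y [ 0.007 -0.001 -1.   ] F [-1.   0.7 -1. ] w 0.46 j6 1.44
tool delta xyz [ 0.002   0.0077 -0.0012]  turn about tool y (deg) -0.03
level fix rotvec tool deg [-0.08  0.   -0.4 ]
xt [-0.999 -0.043 -0.007] zt [ 0.043 -0.999  0.001]
[(203, 538), (196, 472), (126, 439), (62, 471), (67, 538), (138, 571)]
```

View pics/c13.png

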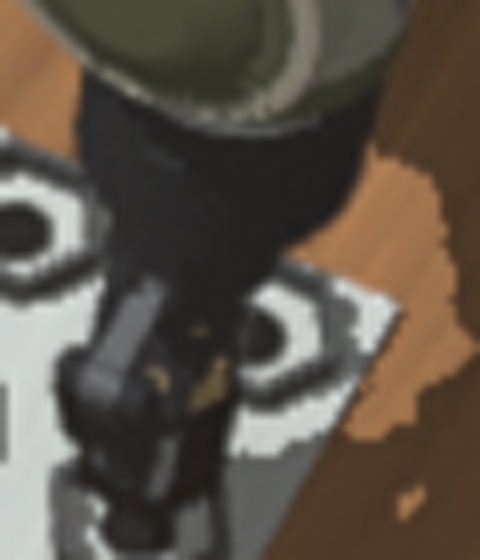

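Request:
step_arm([
  [[0.9, 0.002, 0.012, -0.0012, -0.1, 0, -0.4], [0.9, 0.001, 0.005, 0, 0, 0, 0], [0.9, 0, 0.004, 0, 0, 0, 0]],
])

```text
t: 5.95
tool_pos: [0.5977, 0.0691, 0.1165]
ee_rot: [0.016, -0.015, 0.707, -0.707]
ft_force: [-0.4, 0.1, -0.8]
gripper_width: 0.456
```

```bash
python3 - <<'E'
from h import *
plan([.5985,.0689,.102],2.5)
im=snap("scene","s8"); crop(im,"c14",370,240,430,300,9)
E
```

```text
t 5.95 tcp [0.5977 0.0691 0.1165] jawyaw -177.5 tilt y [ 0.002  0.    -1.   ] F [-0.4  0.1 -0.8] w 0.456 j6 1.45
tool delta xyz [-0.0008  0.0145  0.0002]  turn about tool y (deg) -0.0
level fix rotvec tool deg [ 0.01 -0.   -0.11]
xt [-0.999 -0.044 -0.002] zt [ 0.044 -0.999 -0.   ]
```

View pics/c14.png

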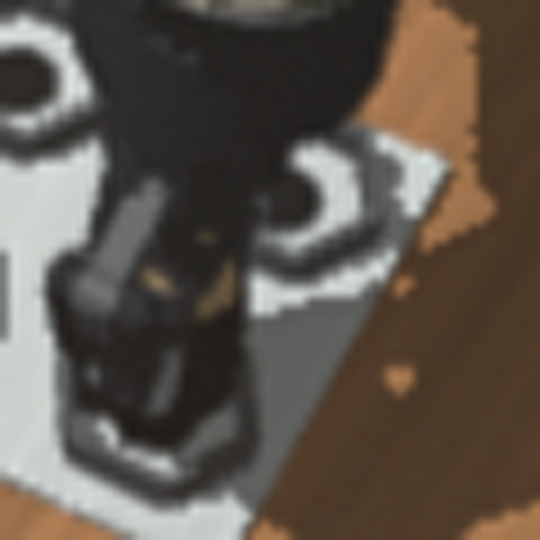

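Request:
step_arm([
  [[0.9, 0, 0.006, 0, 0, 0, 0], [0.9, 0, 0.006, 0, 0, 0, 0]],
])

```text
t: 6.2
tool_pos: [0.6016, 0.069, 0.1094]
ee_rot: [-0.021, 0.009, -0.707, 0.707]
ft_force: [0.5, 0.4, 34.6]
gripper_width: 0.46
```

Request:
step_arm([
  [[0.9, 0, 0.005, 0, 0, 0, 0], [0.9, 0, 0.004, 0, 0, 0, 0]],
])

```text
t: 6.4
tool_pos: [0.6046, 0.069, 0.106]
ee_rot: [-0.025, 0.005, -0.707, 0.707]
ft_force: [-5.4, -1.5, 19.2]
gripper_width: 0.46
```

```bash
python3 - <<'E'
from h import *
plan([.5985,.0689,.102],2.5)
im=snap("scene","s9"); crop(im,"c15",370,240,430,300,9)
E
```

```text
t 6.4 tcp [0.6046 0.069  0.106 ] jawyaw -177.55 tilt y [ 0.028  0.    -1.   ] F [-5.4 -1.5 19.2] w 0.46 j6 1.45
tool delta xyz [ 0.0062  0.0038 -0.0002]  turn about tool y (deg) -0.05
level fix rotvec tool deg [-0.06  0.   -1.58]
xt [-0.999 -0.043 -0.028] zt [ 0.043 -0.999  0.001]
```

View pics/c15.png

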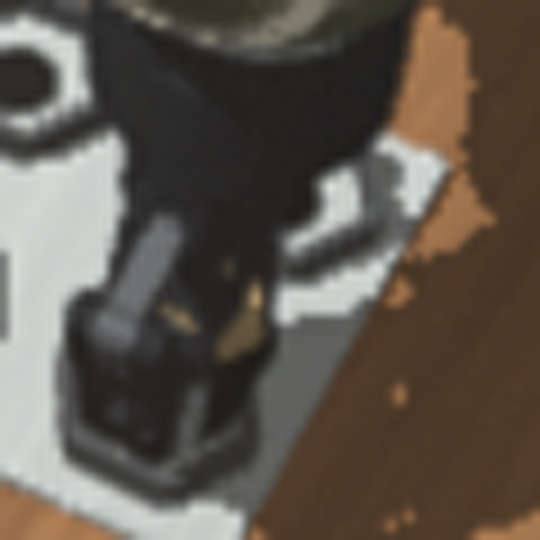

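Request:
step_arm([
  [[0.9, 0.005, -0.012, 0, 0, 0, -1.5], [0.9, 0.002, 0, 0, 0, 0, -0.5]],
])

```text
t: 6.65
tool_pos: [0.5982, 0.0685, 0.1187]
ee_rot: [-0.014, 0.017, -0.706, 0.708]
ft_force: [-0.9, 0.6, -1.5]
gripper_width: 0.459
```

```bash
python3 - <<'E'
from h import *
plan([.5985,.0689,.102],2.5)
im=snap("scene","s10"); crop(im,"c16",370,240,430,300,9)
E
```

```text
t 6.65 tcp [0.5982 0.0685 0.1187] jawyaw -177.56 tilt y [-0.004 -0.002 -1.   ] F [-0.9  0.6 -1.5] w 0.459 j6 1.45
tool delta xyz [-0.0004  0.0167 -0.0004]  turn about tool y (deg) -0.06
level fix rotvec tool deg [-0.09 -0.    0.25]
xt [-0.999 -0.043  0.004] zt [ 0.043 -0.999  0.002]
```

View pics/c16.png

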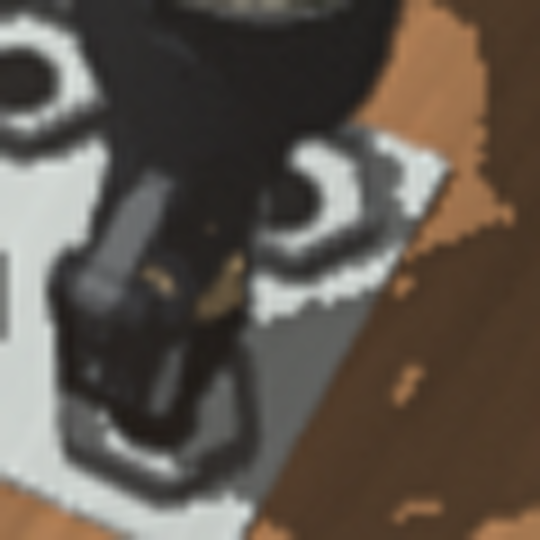

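Request:
step_arm([
  [[0.9, 0, -0.04, 0, 0, 0, 0], [0.9, 0, -0.04, 0.02, 0, 0, 0], [0.9, 0, 0, 0.05, 0, 0, 0], [0.9, 0, 0, 0.05, 0, 0, 0], [0.9, -0.01, 0, 0.05, 0, 0, 0], [0.9, -0.01, 0, 0.04, 0, 0, 0], [0.9, 0, 0, 0.02, 0, 0, 0], [0.9, 0, 0, 0, 0, 0, 0], [0.9, 0, 0, 0, 0, 0, 0]],
])

```text
t: 7.6
tool_pos: [0.6274, -0.1663, 0.1909]
ee_rot: [0.011, -0.021, 0.707, -0.707]
ft_force: [0.1, -0.2, -0.5]
gripper_width: 0.46
```

```bash
python3 - <<'E'
from h import *
plan([.628,-.163,.12],2.5)
im=snap("scene","s11"); crop(im,"c17",300,250,400,380,4.5)
E
```

```text
t 7.6 tcp [ 0.6274 -0.1663  0.1909] jawyaw -177.43 tilt y [-0.015  0.001 -1.   ] F [ 0.1 -0.2 -0.5] w 0.46 j6 1.09
tool delta xyz [-0.0018  0.0709 -0.0032]  turn about tool y (deg) 0.07
level fix rotvec tool deg [0.07 0.   0.86]
xt [-0.999 -0.045  0.015] zt [ 0.045 -0.999 -0.001]
```

View pics/c17.png

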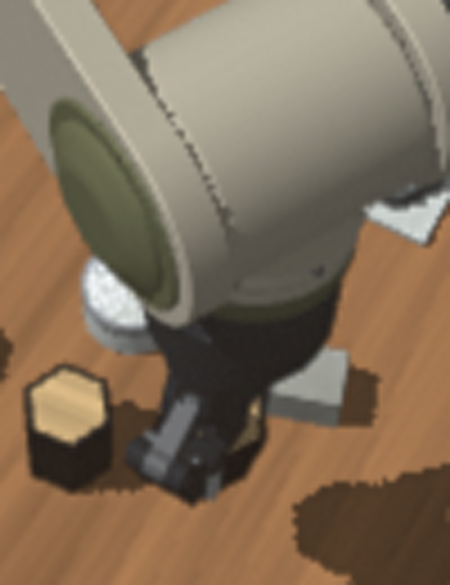

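Request:
step_arm([
  [[0.9, -0.002, 0.04, -0.003, 0, 0, 0.9], [0.9, 0, 0.03, 0, 0, 0, 0], [0.9, 0, 0.008, 0, 0, 0, 0], [0.9, 0, 0.006, 0, 0, 0, 0]],
], squeeze=20)

```text
t: 8.05
tool_pos: [0.6296, -0.1579, 0.1063]
ee_rot: [0.02, -0.016, 0.707, -0.707]
ft_force: [-0.3, 0.3, -0.9]
gripper_width: 0.459
```

Request:
step_arm([
  [[0.9, 0, 0.005, 0, 0, 0, 0], [0.9, 0, 0.005, 0, 0, 0, 0]],
])

```text
t: 8.25
tool_pos: [0.6304, -0.1569, 0.0973]
ee_rot: [-0.021, 0.016, -0.707, 0.707]
ft_force: [-0.4, -0.8, -0.5]
gripper_width: 0.461
```

Request:
step_arm([
  [[0.9, 0, 0.005, 0, 0, 0, 0], [0.9, 0, 0.005, 0, 0, 0, 0]],
])

```text
t: 8.45
tool_pos: [0.6306, -0.1568, 0.0954]
ee_rot: [-0.022, 0.016, -0.706, 0.708]
ft_force: [-19.3, 7.1, 46.4]
gripper_width: 0.458
```

Request:
step_arm([
  [[0.9, 0, 0.005, 0, 0, 0, 0], [0.9, 0, 0.005, 0, 0, 0, 0]],
])

```text
t: 8.65
tool_pos: [0.6302, -0.1565, 0.0954]
ee_rot: [-0.024, 0.015, -0.705, 0.709]
ft_force: [-14.4, 4.2, 31.7]
gripper_width: 0.458
```

Request:
step_arm([
  [[0.5, 0, -0.003, 0, 0, 0, 0], [0.4, 0, 0, 0, 0, 0, 0], [0.2, 0, 0, 0, 0, 0, 0], [0.2, 0, 0, 0, 0, 0, 0]],
])

```text
t: 9.05
tool_pos: [0.6311, -0.1569, 0.1021]
ee_rot: [-0.026, 0.013, -0.704, 0.71]
ft_force: [-0.0, 0.2, -1.2]
gripper_width: 0.798
```

```bash
python3 - <<'E'
from h import *
plan([.628,-.163,.12],2.5)
im=snap("scene","s12"); crop(im,"c18",300,270,390,390,5)
E
```

```text
t 9.05 tcp [ 0.6311 -0.1569  0.1021] jawyaw -176.88 tilt y [ 0.019 -0.008 -1.   ] F [-0.   0.2 -1.2] w 0.798 j6 1.09
tool delta xyz [ 0.0031 -0.0179  0.0061]  turn about tool y (deg) 0.62
level fix rotvec tool deg [-0.54  0.   -1.05]
xt [-0.998 -0.055 -0.018] zt [ 0.054 -0.998  0.009]
```

View pics/c18.png

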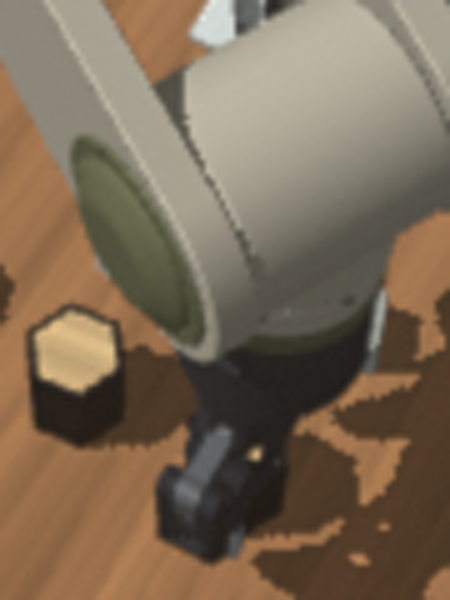

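Request:
step_arm([
  [[0.2, 0, -0.04, 0, 0, 0, 0], [0.2, 0, -0.05, 0, 0, 0, 0], [0, 0, -0.05, 0, -0.5, 0, -1], [0, 0.05, 0, -0.05, 0, 0, 0], [0, 0.05, 0, -0.05, 0, 0, 0], [0, 0.05, 0, -0.05, 0, 0, 0], [0, 0.05, 0, -0.04, 0, 0, 0]],
])

```text
t: 9.8
tool_pos: [0.4744, -0.0245, 0.2433]
ee_rot: [-0.019, 0.015, -0.706, 0.708]
ft_force: [1.2, -0.6, 0.8]
gripper_width: 1.002
```

```bash
python3 - <<'E'
from h import *
plan([.628,-.163,.12],2.5)
im=snap("scene","s13"); crop(im,"c19",260,290,380,390,5)
im=snap("top","t13"); crop(im,"c20",340,150,430,270,5)
E
```

```text
t 9.8 tcp [ 0.4744 -0.0245  0.2433] jawyaw -177.17 tilt y [ 0.006 -0.002 -1.   ] F [ 1.2 -0.6  0.8] w 1.002 j6 1.22
tool delta xyz [-0.1459  0.1244  0.1456]  turn about tool y (deg) 0.33
level fix rotvec tool deg [-0.12  0.   -0.32]
xt [-0.999 -0.049 -0.006] zt [ 0.049 -0.999  0.002]
```

View pics/c19.png

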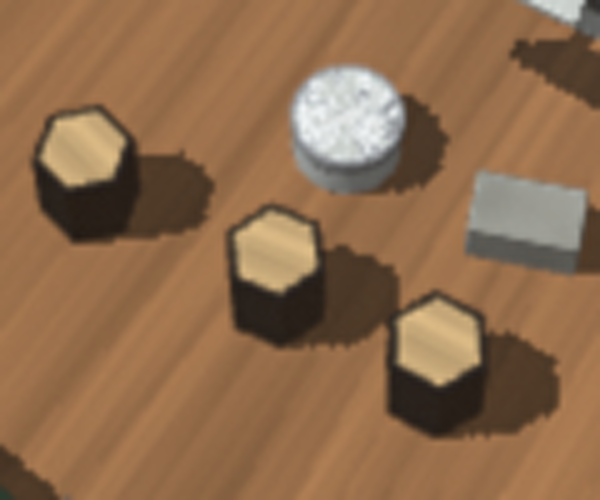

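View pics/c20.png

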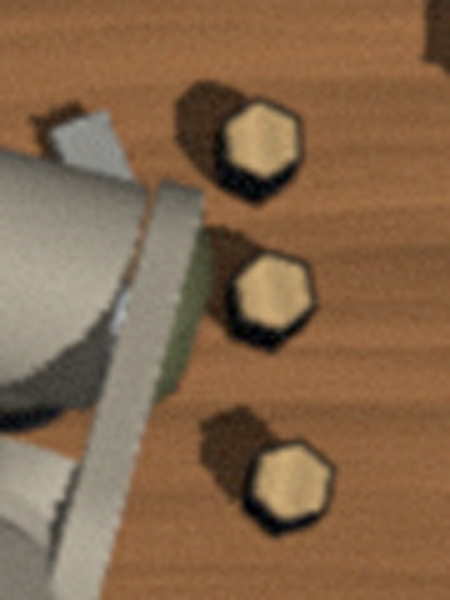

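```bash
cat >> h.py <<'E'
def both(pt,ps,z=.05):
    a=ray("top",*pt,z);b=ray("scene",*ps,z);print("top",a.round(4),"scene",b.round(4),"avg",((a+b)/2).round(4))
E
python3 - <<'E'
from h import *
f=lambda a,b:(340+a/5-.4,150+b/5-.4)
g=lambda a,b:(260+a/5-.4,290+b/5-.4)
both(f(262,138),g(437,342));both(f(274,290),g(275,251));both(f(291,481),g(84,149))
E
```

```text
top [ 0.6213 -0.1577  0.05  ] scene [ 0.6225 -0.1561  0.05  ] avg [ 0.6219 -0.1569  0.05  ]
top [ 0.5424 -0.1603  0.05  ] scene [ 0.5439 -0.158   0.05  ] avg [ 0.5431 -0.1592  0.05  ]
top [ 0.4453 -0.1644  0.05  ] scene [ 0.4475 -0.1625  0.05  ] avg [ 0.4464 -0.1635  0.05  ]
```

Request:
step_arm([
  [[0, -0.05, 0, 0.045, 0, 0, 0], [0, -0.05, 0, 0.045, 0, 0, 0], [0, -0.04, 0, 0.045, 0, 0, 0], [0, 0, 0, 0, 0, 0, 0], [0, 0, 0, 0, 0, 0, 0]],
])

```text
t: 10.4
tool_pos: [0.5947, -0.1299, 0.241]
ee_rot: [0.019, -0.02, 0.707, -0.707]
ft_force: [0.2, 0.2, -0.1]
gripper_width: 0.999
```

```bash
python3 - <<'E'
from h import *
plan([.622,-.157,.12],3)
E
```

```text
t 10.4 tcp [ 0.5947 -0.1299  0.241 ] jawyaw -176.87 tilt y [-0.001  0.001 -1.   ] F [ 0.2  0.2 -0.1] w 0.999 j6 1.11
tool delta xyz [-0.026   0.1209  0.0287]  turn about tool y (deg) 0.13
level fix rotvec tool deg [ 0.05 -0.    0.08]
xt [-0.999 -0.055  0.001] zt [ 0.055 -0.999 -0.001]
```

Request:
step_arm([
  [[0, -0.026, 0.03, 0.0285, 0, 0, 0], [0, 0, 0.04, 0, 0, 0, 0], [0, 0, 0.04, 0, 0, 0, 0], [0, 0, 0, 0, 0, 0, 0]],
])

```text
t: 10.8
tool_pos: [0.6226, -0.1565, 0.129]
ee_rot: [-0.02, 0.019, -0.707, 0.707]
ft_force: [-0.1, 0.6, 0.4]
gripper_width: 0.997
```

```bash
python3 - <<'E'
from h import *
plan([.622,-.157,.092],3)
E
```

```text
t 10.8 tcp [ 0.6226 -0.1565  0.129 ] jawyaw -176.81 tilt y [ 0.001 -0.    -1.   ] F [-0.1  0.6  0.4] w 0.997 j6 1.08
tool delta xyz [0.0007 0.037  0.0005]  turn about tool y (deg) 0.19
level fix rotvec tool deg [-0.02  0.   -0.07]
xt [-0.998 -0.056 -0.001] zt [ 0.056 -0.998  0.   ]
```

Request:
step_arm([
  [[0, 0.0007, 0.012, 0, 0, 0, 0], [0, 0, 0.006, 0, 0, 0, 0]],
])

```text
t: 11.0
tool_pos: [0.6225, -0.1561, 0.1133]
ee_rot: [-0.022, 0.018, -0.706, 0.707]
ft_force: [-0.6, 0.5, 0.3]
gripper_width: 0.997
```

Request:
step_arm([
  [[0, 0, 0.006, 0, 0, 0, 0], [0, 0, 0.006, 0, 0, 0, 0]],
])

```text
t: 11.2
tool_pos: [0.6234, -0.156, 0.1034]
ee_rot: [-0.023, 0.017, -0.705, 0.708]
ft_force: [0.2, -0.6, 0.2]
gripper_width: 1.0
```

Request:
step_arm([
  [[0, 0, 0.006, 0, 0, 0, 0], [0, 0, 0.006, 0, 0, 0, 0]],
])

```text
t: 11.4
tool_pos: [0.624, -0.1561, 0.092]
ee_rot: [-0.024, 0.016, -0.705, 0.709]
ft_force: [0.1, 0.3, -0.4]
gripper_width: 1.003
```

Request:
step_arm([
  [[0.3, 0.001, 0.002, 0, 0, 0, -0.3], [0.45, 0, 0, 0, 0, 0, 0], [0.5, 0, 0, 0, 0, 0, 0]],
], squeeze=40)

```text
t: 11.7
tool_pos: [0.6228, -0.1562, 0.0892]
ee_rot: [-0.022, 0.019, -0.705, 0.709]
ft_force: [0.4, 0.6, 0.2]
gripper_width: 0.517
```

Request:
step_arm([
  [[0.6, 0, 0, 0, 0, 0, 0], [0.7, 0, 0, 0, 0, 0, 0], [0.7, 0, 0, 0, 0, 0, 0]],
])

```text
t: 12.0
tool_pos: [0.6229, -0.1562, 0.0895]
ee_rot: [-0.022, 0.018, -0.705, 0.709]
ft_force: [-0.2, 0.2, -1.2]
gripper_width: 0.465
```

Request:
step_arm([
  [[0.9, 0, 0, 0, 0, 0, 0], [0.9, 0, -0.01, 0, 0, 0, 0], [0.9, 0, -0.02, 0, 0, 0, 0], [0.9, 0, -0.04, 0, 0, 0, 0], [0.9, 0, -0.03, 0, 0, 0, 0], [0.9, 0, 0, -0.02, 0, 0, 0], [0.9, 0, 0, -0.05, 0, 0, 0], [0.9, 0, 0, -0.05, 0, 0, 0], [0.9, 0, 0, -0.05, 0, 0, 0], [0.9, 0.005, 0, -0.03, 0, 0, 0], [0.9, 0.005, 0, -0.01, 0, 0, 0], [0.9, 0, 0, 0, 0, 0, 0]],
], squeeze=80)

```text
t: 13.2
tool_pos: [0.5974, 0.0617, 0.1939]
ee_rot: [-0.021, 0.018, -0.705, 0.708]
ft_force: [-0.2, -0.3, -1.8]
gripper_width: 0.456
```

```bash
python3 - <<'E'
from h import *
plan([.5985,.0689,.118],2.5)
im=snap("scene","s14"); crop(im,"c21",340,220,430,310,6)
E
```

```text
t 13.2 tcp [0.5974 0.0617 0.1939] jawyaw -176.79 tilt y [ 0.005 -0.004 -1.   ] F [-0.2 -0.3 -1.8] w 0.456 j6 1.42
tool delta xyz [-0.0012  0.0759 -0.0075]  turn about tool y (deg) 0.71
level fix rotvec tool deg [-0.26  0.   -0.25]
xt [-0.998 -0.056 -0.004] zt [ 0.056 -0.998  0.005]
```

View pics/c21.png

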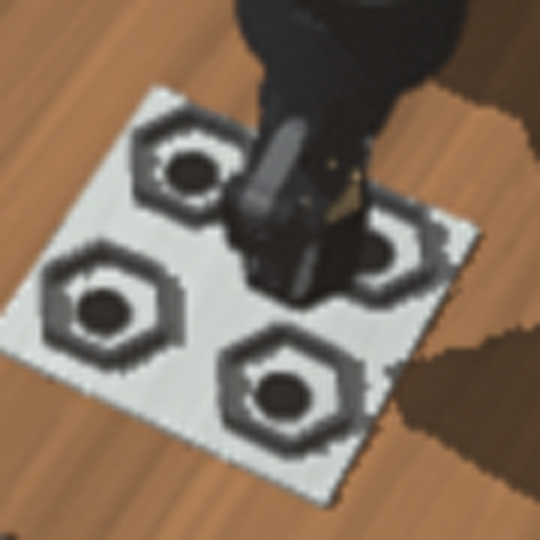

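Request:
step_arm([
  [[0.9, -0.001, 0.04, -0.0075, -0.2, 0.7, -0.2], [0.9, 0, 0.02, 0, 0, 0, 0], [0.9, 0, 0.01, 0, 0, 0, 0], [0.9, 0, 0, 0, 0, 0, 0]],
])

```text
t: 13.65
tool_pos: [0.6006, 0.0628, 0.1225]
ee_rot: [-0.015, 0.011, -0.706, 0.708]
ft_force: [-0.7, 0.5, -0.7]
gripper_width: 0.456
```

```bash
python3 - <<'E'
from h import *
plan([.5988,.0689,.113],2.5)
E
```

```text
t 13.65 tcp [0.6006 0.0628 0.1225] jawyaw -177.91 tilt y [ 0.005 -0.002 -1.   ] F [-0.7  0.5 -0.7] w 0.456 j6 1.44
tool delta xyz [ 0.0016  0.0095 -0.0062]  turn about tool y (deg) -0.41
level fix rotvec tool deg [-0.15 -0.   -0.26]
xt [-0.999 -0.037 -0.005] zt [ 0.037 -0.999  0.003]
```

Request:
step_arm([
  [[0.9, 0.002, 0.005, -0.006, -0.1, -0.4, -0.3], [0.9, 0, 0.002, -0.001, 0, 0, 0]],
])

```text
t: 13.85
tool_pos: [0.5992, 0.0684, 0.1165]
ee_rot: [-0.015, 0.014, -0.707, 0.707]
ft_force: [0.4, -1.1, -0.5]
gripper_width: 0.46
```

```bash
python3 - <<'E'
from h import *
plan([.5988,.0689,.113],2.5)
im=snap("scene","s15"); crop(im,"c22",370,240,430,300,9)
E
```

```text
t 13.85 tcp [0.5992 0.0684 0.1165] jawyaw -177.6 tilt y [ 0.001 -0.001 -1.   ] F [ 0.4 -1.1 -0.5] w 0.46 j6 1.45
tool delta xyz [ 0.0004  0.0035 -0.0005]  turn about tool y (deg) -0.1
level fix rotvec tool deg [-0.07  0.   -0.07]
xt [-0.999 -0.042 -0.001] zt [ 0.042 -0.999  0.001]
```

View pics/c22.png

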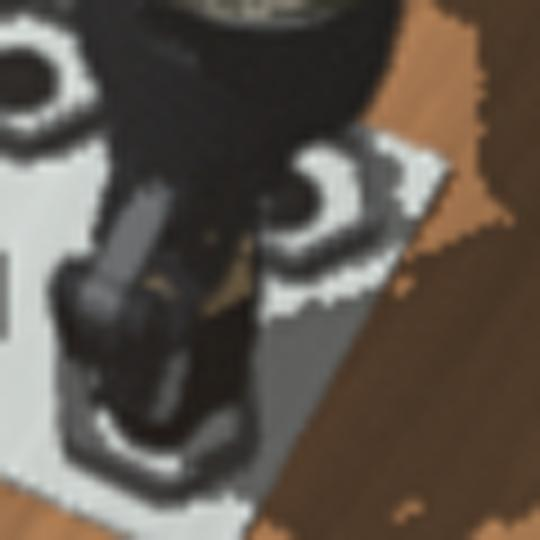

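```bash
python3 - <<'E'
from h import *
f=lambda q:((proj("scene",q)-[370,240]+.45)*9).round()
def hx(c,z,r,y=2.5): return [tuple(map(int,f([c[0]+r*np.cos(np.radians(60*k+y)),c[1]+r*np.sin(np.radians(60*k+y)),z]))) for k in (0,3,5,4)]
print("blank at tcp z.027",hx((.5992,.0684),.027,.0231))
print("blank at tcp-1 x z.027",hx((.5982,.0684),.027,.0231))
print("sock outer top",hx((.599,.0705),.018,.0294))
print("sock inner top",hx((.599,.0705),.018,.0248))
print("sock outer top avg",hx((.5985,.0689),.018,.0294))
im=cv2.imread("pics/s15.png"); crop(im,"c22",375,255,410,300,16)
E
```

```text
blank at tcp z.027 [(239, 414), (78, 338), (165, 452), (84, 413)]
blank at tcp-1 x z.027 [(235, 412), (75, 336), (162, 450), (81, 411)]
sock outer top [(260, 436), (57, 341), (166, 485), (64, 436)]
sock inner top [(244, 429), (72, 348), (165, 469), (79, 428)]
sock outer top avg [(255, 440), (52, 344), (162, 488), (59, 439)]
```

View pics/c22.png

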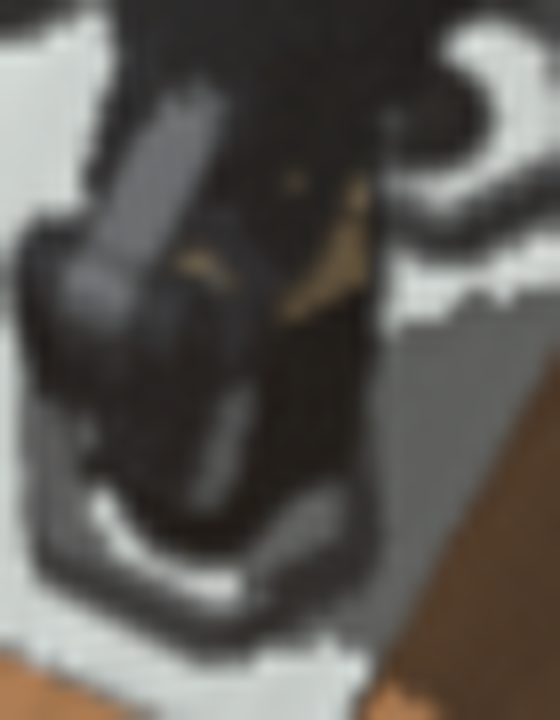

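Request:
step_arm([
  [[0.9, 0.0005, 0.006, -0.0005, 0, 0, -0.1], [0.9, 0.001, 0.005, 0, 0, 0, -0.2]],
])

```text
t: 14.1
tool_pos: [0.5985, 0.0688, 0.1065]
ee_rot: [-0.015, 0.015, -0.706, 0.708]
ft_force: [0.3, 0.2, -1.2]
gripper_width: 0.453
```

```bash
python3 - <<'E'
from h import *
plan([.5988,.0689,.1],2.5)
E
```

```text
t 14.1 tcp [0.5985 0.0688 0.1065] jawyaw -177.6 tilt y [-0.    -0.002 -1.   ] F [ 0.3  0.2 -1.2] w 0.453 j6 1.45
tool delta xyz [-0.0003  0.0065 -0.0001]  turn about tool y (deg) -0.1
level fix rotvec tool deg [-0.11  0.    0.01]
xt [-0.999 -0.042  0.   ] zt [ 0.042 -0.999  0.002]
```

Request:
step_arm([
  [[0.9, 0.0005, 0.005, 0, 0, 0, -0.1], [0.9, 0.001, 0.004, 0, 0, 0, -0.2]],
])

```text
t: 14.3
tool_pos: [0.5988, 0.0685, 0.0997]
ee_rot: [-0.015, 0.014, -0.706, 0.708]
ft_force: [3.5, -2.8, 2.1]
gripper_width: 0.457
```

```bash
python3 - <<'E'
from h import *
plan([.5988,.0689,.0955],2.5)
E
```

```text
t 14.3 tcp [0.5988 0.0685 0.0997] jawyaw -177.59 tilt y [ 0.002 -0.003 -1.   ] F [ 3.5 -2.8  2.1] w 0.457 j6 1.45
tool delta xyz [ 0.      0.0042 -0.0004]  turn about tool y (deg) -0.09
level fix rotvec tool deg [-0.18 -0.   -0.09]
xt [-0.999 -0.042 -0.002] zt [ 0.042 -0.999  0.003]
```

Entering: bottom at ~10 mm, light side force.

Request:
step_arm([
  [[0.9, 0.0005, 0.004, 0, 0, 0, -0.1], [0.9, 0.0005, 0.004, 0, 0, 0, -0.2]],
])

```text
t: 14.5
tool_pos: [0.5989, 0.0683, 0.0952]
ee_rot: [-0.015, 0.015, -0.706, 0.708]
ft_force: [-15.9, 0.8, 61.5]
gripper_width: 0.451
```

```bash
python3 - <<'E'
from h import *
plan([.5988,.0689,.0955],2.5)
E
```

```text
t 14.5 tcp [0.5989 0.0683 0.0952] jawyaw -177.58 tilt y [ 0.001 -0.004 -1.   ] F [-15.9   0.8  61.5] w 0.451 j6 1.45
tool delta xyz [ 0.0001 -0.0003 -0.0006]  turn about tool y (deg) -0.08
level fix rotvec tool deg [-0.22  0.   -0.06]
xt [-0.999 -0.042 -0.001] zt [ 0.042 -0.999  0.004]
```

Request:
step_arm([
  [[0.9, 0, 0, 0, 0, 0, 0], [0.3, 0, 0, 0, 0, 0, 0], [0.2, 0, 0, 0, 0, 0, 0], [0.2, 0, 0, 0, 0, 0, 0], [0.2, 0, -0.03, 0, 0, 0, 0], [0.2, 0, -0.05, 0, 0, 0, 0], [0, 0, -0.05, 0, 0, 0, 0], [0, 0.02, 0, 0.05, 0, 0, 0], [0, 0.02, 0, 0.05, 0, 0, 0], [0, 0.02, 0, 0.04, 0, 0, 0], [0, 0, 0, 0, 0, 0, 0]],
], squeeze=40)

```text
t: 15.6
tool_pos: [0.5439, -0.0718, 0.2269]
ee_rot: [-0.013, 0.02, -0.706, 0.708]
ft_force: [0.6, 1.1, -0.9]
gripper_width: 1.001
```

```bash
python3 - <<'E'
from h import *
plan([.5431,-.1592,.2],3)
im=snap("scene","s16"); crop(im,"c23",260,230,430,390,3.5)
im=snap("top","t16"); crop(im,"c24",250,160,420,265,4.5)
E
```

```text
t 15.6 tcp [ 0.5439 -0.0718  0.2269] jawyaw -177.31 tilt y [-0.009 -0.004 -1.   ] F [ 0.6  1.1 -0.9] w 1.001 j6 1.18
tool delta xyz [0.0046 0.0272 0.0872]  turn about tool y (deg) -0.31
level fix rotvec tool deg [-0.18 -0.    0.51]
xt [-0.999 -0.047  0.009] zt [ 0.047 -0.999  0.003]
```

View pics/c23.png

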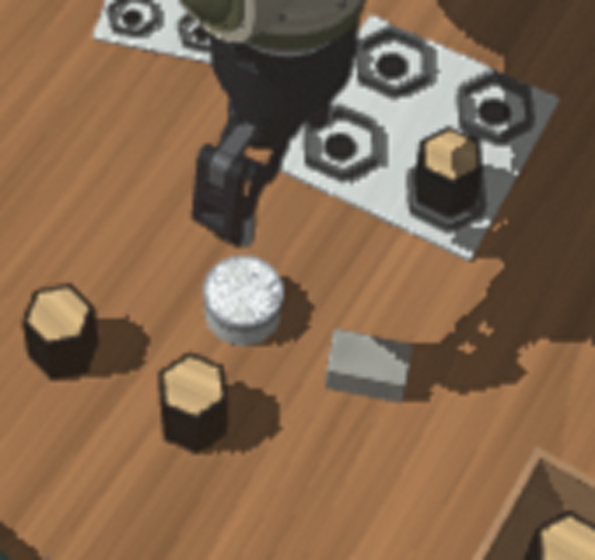

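View pics/c24.png

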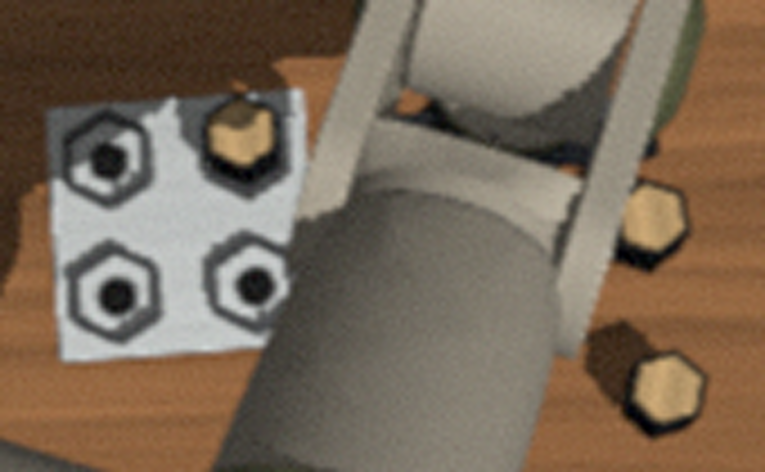

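```bash
python3 - <<'E'
from h import *
both((250+503/4.5-.4,160+252/4.5-.4),(260+243/3.5-.36,230+283/3.5-.36),.03)
g=lambda a,b:(260+a/3.5-.36,230+b/3.5-.36)
print(ray("scene",*g(192,386),.05),ray("scene",*g(62,315),.05))
E
```

```text
top [ 0.5286 -0.0781  0.03  ] scene [ 0.5267 -0.0724  0.03  ] avg [ 0.5276 -0.0752  0.03  ]
[ 0.54382498 -0.15835937  0.05      ] [ 0.44958855 -0.16185367  0.05      ]
```

Request:
step_arm([
  [[0.3, 0.002, 0, 0.03, 0, 0, 0.4], [0.3, 0.002, 0, 0.04, 0, 0, 0], [0.3, 0, 0.02, 0.018, 0, 0, 0], [0.3, 0, 0, 0, 0, 0, 0], [0.3, 0, 0, 0, 0, 0, 0]],
])

```text
t: 16.2
tool_pos: [0.5482, -0.1534, 0.2052]
ee_rot: [0.02, -0.021, 0.707, -0.707]
ft_force: [0.5, 0.3, 0.1]
gripper_width: 0.699
```

```bash
python3 - <<'E'
from h import *
plan([.5431,-.1592,.15],3)
E
```

```text
t 16.2 tcp [ 0.5482 -0.1534  0.2052] jawyaw -176.69 tilt y [-0.002  0.    -1.   ] F [0.5 0.3 0.1] w 0.699 j6 1.03
tool delta xyz [0.0053 0.0552 0.0055]  turn about tool y (deg) 0.31
level fix rotvec tool deg [0.02 0.   0.11]
xt [-0.998 -0.058  0.002] zt [ 0.058 -0.998 -0.   ]
```

Request:
step_arm([
  [[0.3, 0.005, 0.03, 0.0055, 0, 0.3, 0.1], [0.3, 0, 0.03, 0, 0, 0, 0], [0.3, 0, 0.005, 0, 0, 0, 0], [0.3, 0, 0, 0, 0, 0, 0]],
])

```text
t: 16.6
tool_pos: [0.5459, -0.1538, 0.1416]
ee_rot: [-0.022, 0.02, -0.706, 0.707]
ft_force: [0.1, -0.5, 0.3]
gripper_width: 0.698
```

```bash
python3 - <<'E'
from h import *
plan([.5431,-.1592,.092],3)
im=snap("scene","s17"); crop(im,"c25",270,280,370,380,5)
E
```

```text
t 16.6 tcp [ 0.5459 -0.1538  0.1416] jawyaw -176.6 tilt y [ 0.004 -0.001 -1.   ] F [ 0.1 -0.5  0.3] w 0.698 j6 1.03
tool delta xyz [0.0034 0.0496 0.0052]  turn about tool y (deg) 0.4
level fix rotvec tool deg [-0.06 -0.   -0.23]
xt [-0.998 -0.059 -0.004] zt [ 0.059 -0.998  0.001]
```

View pics/c25.png

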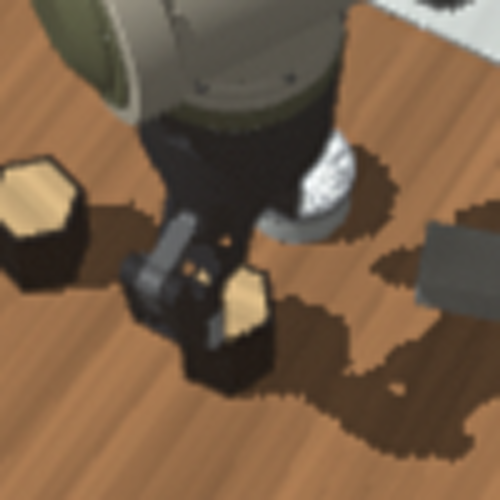

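Request:
step_arm([
  [[0.3, 0.003, 0.005, 0.005, 0, 0.3, -0.2], [0.3, 0.001, 0.005, 0.001, 0, 0, 0]],
])

```text
t: 16.85
tool_pos: [0.5435, -0.16, 0.1345]
ee_rot: [-0.022, 0.018, -0.705, 0.708]
ft_force: [0.3, 0.4, 0.8]
gripper_width: 0.698
```

```bash
python3 - <<'E'
from h import *
plan([.5431,-.1592,.092],3)
E
```

```text
t 16.85 tcp [ 0.5435 -0.16    0.1345] jawyaw -176.82 tilt y [ 0.005 -0.004 -1.   ] F [0.3 0.4 0.8] w 0.698 j6 1.02
tool delta xyz [ 0.0006  0.0425 -0.0009]  turn about tool y (deg) 0.18
level fix rotvec tool deg [-0.23  0.   -0.3 ]
xt [-0.998 -0.055 -0.005] zt [ 0.055 -0.998  0.004]
```

Request:
step_arm([
  [[0.3, 0.0005, 0.018, -0.001, -0.2, 0, -0.3], [0.3, 0.001, 0.01, 0, 0, 0, -0.2], [0.3, 0.0005, 0.008, 0, 0, 0, -0.2], [0.3, 0.0005, 0.004, 0, 0, 0, -0.2]],
])

```text
t: 17.25
tool_pos: [0.5414, -0.1602, 0.0947]
ee_rot: [-0.017, 0.022, -0.706, 0.708]
ft_force: [0.6, -0.4, -0.5]
gripper_width: 0.699
```

```bash
python3 - <<'E'
from h import *
plan([.5431,-.1592,.091],3)
E
```

```text
t 17.25 tcp [ 0.5414 -0.1602  0.0947] jawyaw -176.87 tilt y [-0.007 -0.003 -1.   ] F [ 0.6 -0.4 -0.5] w 0.699 j6 1.03
tool delta xyz [-0.0018  0.0037 -0.0009]  turn about tool y (deg) 0.13
level fix rotvec tool deg [-0.16 -0.    0.43]
xt [-0.998 -0.055  0.007] zt [ 0.055 -0.999  0.003]
```

Request:
step_arm([
  [[0.3, -0.0015, 0.004, -0.001, -0.2, 0, 0.4], [0.5, -0.0005, 0, 0, 0, 0, 0], [0.55, 0, 0, 0, 0, 0, 0], [0.65, 0, 0, 0, 0, 0, 0], [0.7, 0, 0, 0, 0, 0, 0]],
], squeeze=40)

```text
t: 17.75
tool_pos: [0.544, -0.1593, 0.0912]
ee_rot: [0.02, -0.019, 0.707, -0.707]
ft_force: [0.2, 0.6, -0.9]
gripper_width: 0.472
```

```bash
python3 - <<'E'
from h import *
plan([.5431,-.1592,.091],3)
E
```

```text
t 17.75 tcp [ 0.544  -0.1593  0.0912] jawyaw -176.88 tilt y [ 0.001  0.    -1.   ] F [ 0.2  0.6 -0.9] w 0.472 j6 1.02
tool delta xyz [ 0.0009  0.0002 -0.0001]  turn about tool y (deg) 0.12
level fix rotvec tool deg [ 0.01  0.   -0.08]
xt [-0.999 -0.054 -0.001] zt [ 0.055 -0.999 -0.   ]
```

Request:
step_arm([
  [[0.9, 0, 0, 0, 0, 0, 0], [0.9, 0, -0.01, 0, 0, 0, 0], [0.9, 0, -0.02, 0, 0, 0, 0], [0.9, 0, -0.04, 0, 0, 0, 0], [0.9, 0, -0.03, 0, 0, 0, 0], [0.9, 0, 0, -0.02, 0, 0, 0], [0.9, 0.003, 0, -0.05, 0, 0, 0], [0.9, 0.003, 0, -0.05, 0, 0, 0], [0.9, 0.003, 0, -0.05, 0, 0, 0], [0.9, 0.003, 0, -0.03, 0, 0.6, 0], [0.9, 0, 0, -0.02, 0, 0, 0], [0.9, 0, 0, 0, 0, 0, 0]],
], squeeze=80)

```text
t: 18.95
tool_pos: [0.5193, 0.0656, 0.2033]
ee_rot: [-0.018, 0.011, -0.706, 0.708]
ft_force: [1.5, 0.2, -0.6]
gripper_width: 0.467
```

```bash
python3 - <<'E'
from h import *
plan([.519,.0652,.118],2.5)
E
```

```text
t 18.95 tcp [0.5193 0.0656 0.2033] jawyaw -177.67 tilt y [ 0.01  -0.002 -1.   ] F [ 1.5  0.2 -0.6] w 0.467 j6 1.43
tool delta xyz [0.0011 0.0853 0.0002]  turn about tool y (deg) -0.17
level fix rotvec tool deg [-0.13 -0.   -0.57]
xt [-0.999 -0.041 -0.01 ] zt [ 0.041 -0.999  0.002]
```

Request:
step_arm([
  [[0.9, 0.001, 0.04, 0, -0.1, -0.1, -0.5], [0.9, 0, 0.025, 0, 0, 0, 0], [0.9, 0, 0.01, 0, 0, 0, 0], [0.9, 0, 0.003, 0, 0, 0, 0]],
])

```text
t: 19.35
tool_pos: [0.5204, 0.0639, 0.1267]
ee_rot: [-0.018, 0.012, -0.706, 0.708]
ft_force: [-0.2, -0.1, 0.2]
gripper_width: 0.466
```

```bash
python3 - <<'E'
from h import *
plan([.519,.0652,.114],2.5)
im=snap("scene","s18"); crop(im,"c26",340,230,430,310,6)
E
```

```text
t 19.35 tcp [0.5204 0.0639 0.1267] jawyaw -177.53 tilt y [ 0.008 -0.002 -1.   ] F [-0.2 -0.1  0.2] w 0.466 j6 1.42
tool delta xyz [ 0.0015  0.0127 -0.0014]  turn about tool y (deg) -0.03
level fix rotvec tool deg [-0.13 -0.   -0.46]
xt [-0.999 -0.043 -0.008] zt [ 0.043 -0.999  0.002]
```

View pics/c26.png

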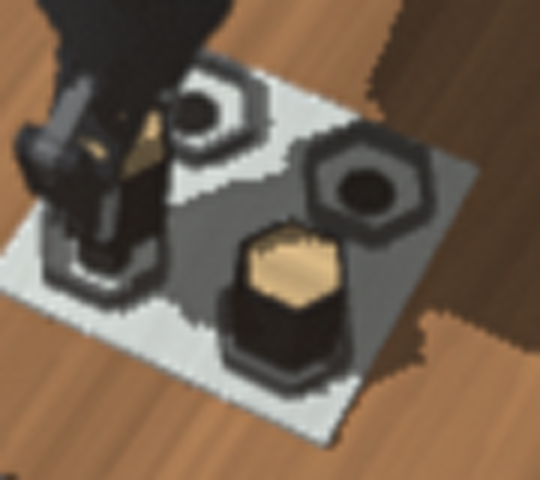

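Blank 1 is home; the second hovers over the near-right socket. Fine correction and lower.

Request:
step_arm([
  [[0.9, 0.0015, 0.007, -0.0014, -0.1, 0, -0.4], [0.9, 0.0005, 0.005, -0.0005, 0, 0, -0.1], [0.9, 0.0005, 0.004, 0, 0, 0, -0.1]],
])

```text
t: 19.7
tool_pos: [0.5191, 0.065, 0.1123]
ee_rot: [-0.016, 0.014, -0.707, 0.707]
ft_force: [-0.7, 0.3, -0.9]
gripper_width: 0.469
```

```bash
python3 - <<'E'
from h import *
plan([.519,.0652,.1],2.5)
E
```

```text
t 19.7 tcp [0.5191 0.065  0.1123] jawyaw -177.58 tilt y [ 0.002 -0.001 -1.   ] F [-0.7  0.3 -0.9] w 0.469 j6 1.43
tool delta xyz [ 0.0002  0.0123 -0.0002]  turn about tool y (deg) -0.08
level fix rotvec tool deg [-0.06 -0.   -0.11]
xt [-0.999 -0.042 -0.002] zt [ 0.042 -0.999  0.001]
```

Request:
step_arm([
  [[0.9, 0.0005, 0.005, 0, 0, 0, -0.1], [0.9, 0.001, 0.005, 0, 0, 0, -0.2]],
])

```text
t: 19.9
tool_pos: [0.5185, 0.0647, 0.1025]
ee_rot: [-0.015, 0.015, -0.706, 0.708]
ft_force: [4.5, -1.3, 2.3]
gripper_width: 0.467
```

Request:
step_arm([
  [[0.9, 0.0005, 0.005, 0, 0, 0, -0.1]],
])

```text
t: 20.0
tool_pos: [0.5186, 0.0645, 0.0975]
ee_rot: [-0.015, 0.015, -0.706, 0.708]
ft_force: [2.0, -0.7, 0.8]
gripper_width: 0.467
```

```bash
python3 - <<'E'
from h import *
plan([.519,.0652,.097],2.5)
E
```

```text
t 20.0 tcp [0.5186 0.0645 0.0975] jawyaw -177.58 tilt y [ 0.    -0.002 -1.   ] F [ 2.  -0.7  0.8] w 0.467 j6 1.43
tool delta xyz [-0.0004  0.0005 -0.0007]  turn about tool y (deg) -0.08
level fix rotvec tool deg [-0.14 -0.   -0.  ]
xt [-0.999 -0.042 -0.   ] zt [ 0.042 -0.999  0.002]
```

Request:
step_arm([
  [[0.9, 0.0003, 0.004, 0, 0, 0, -0.1], [0.9, 0.0003, 0.002, 0, 0, 0, -0.1]],
])

```text
t: 20.2
tool_pos: [0.5187, 0.0644, 0.0969]
ee_rot: [-0.016, 0.015, -0.706, 0.708]
ft_force: [-5.4, -0.1, 18.8]
gripper_width: 0.463
```

Request:
step_arm([
  [[0.9, 0, 0, 0, 0, 0, 0], [0.35, 0, 0, 0, 0, 0, 0], [0.3, 0, 0, 0, 0, 0, 0], [0.3, 0, 0, 0, 0, 0, 0], [0.3, 0, -0.03, 0, 0, 0, 0], [0.3, 0, -0.05, 0, 0, 0, 0], [0.2, 0, -0.05, 0, 0, 0, 0], [0.2, 0.02, 0, 0.05, 0, 0, 0], [0.2, 0.02, 0, 0.05, 0, 0, 0], [0.2, 0.02, 0, 0.05, 0, 0, 0], [0.2, 0, 0, 0, 0, 0, 0]],
], squeeze=40)

```text
t: 21.3
tool_pos: [0.4664, -0.082, 0.2299]
ee_rot: [-0.015, 0.019, -0.706, 0.708]
ft_force: [0.7, 1.1, -0.0]
gripper_width: 0.801
```

```bash
python3 - <<'E'
from h import *
plan([.4464,-.1635,.2],3)
im=snap("scene","s19"); crop(im,"c27",250,230,430,390,3.5)
im=snap("top","t19"); crop(im,"c28",250,160,420,265,4.5)
E
```

```text
t 21.3 tcp [ 0.4664 -0.082   0.2299] jawyaw -177.26 tilt y [-0.005 -0.004 -1.   ] F [ 0.7  1.1 -0. ] w 0.801 j6 1.1
tool delta xyz [0.0237 0.0303 0.0804]  turn about tool y (deg) -0.26
level fix rotvec tool deg [-0.22 -0.    0.29]
xt [-0.999 -0.048  0.005] zt [ 0.048 -0.999  0.004]
```

View pics/c27.png

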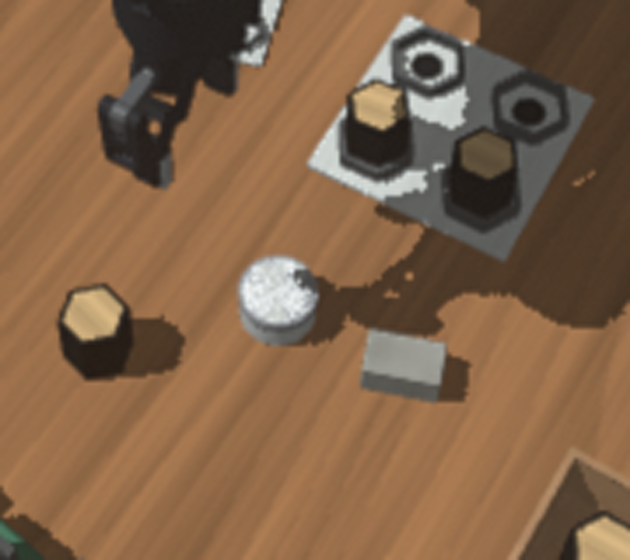

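View pics/c28.png

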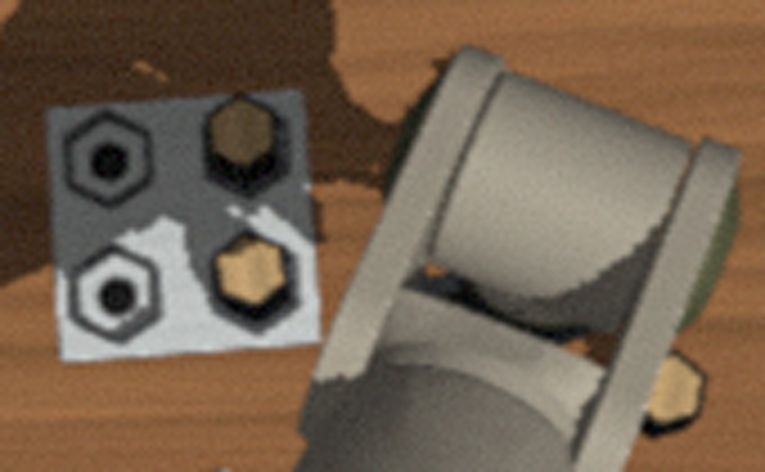

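Request:
step_arm([
  [[0.3, 0.012, 0.01, 0.04, 0, 3.5, 0.3], [0.3, 0.012, 0.02, 0.03, 0, 3.5, 0], [0.3, 0, 0.02, 0.01, 0, 3.5, 0], [0.3, 0, 0, 0, 0, 0, 0], [0.3, 0, 0, 0, 0, 0, 0]],
])

```text
t: 21.9
tool_pos: [0.4467, -0.1554, 0.1782]
ee_rot: [0.045, -0.045, -0.705, 0.706]
ft_force: [0.0, 0.6, 0.3]
gripper_width: 0.7
```

```bash
python3 - <<'E'
from h import *
plan([.4464,-.1635,.15],-8)
im=snap("scene","s20"); crop(im,"c29",240,270,330,360,6)
g=lambda a,b:(250+a/3.5-.36,230+b/3.5-.36)
print(ray("scene",*g(95,314),.05))
im=cv2.imread("pics/s13.png");crop(im,"c30",260,300,290,340,14)
im=cv2.imread("pics/t13.png");crop(im,"c31",380,230,415,265,14)
E
```

```text
t 21.9 tcp [ 0.4467 -0.1554  0.1782] jawyaw -187.3 tilt y [ 0.001 -0.001 -1.   ] F [0.  0.6 0.3] w 0.7 j6 1.11
tool delta xyz [-0.0007  0.0282  0.008 ]  turn about tool y (deg) 0.7
level fix rotvec tool deg [-0.03  0.   -0.07]
xt [-0.992  0.127 -0.001] zt [-0.127 -0.992  0.   ]
[ 0.44813488 -0.1619612   0.05      ]
```

View pics/c29.png

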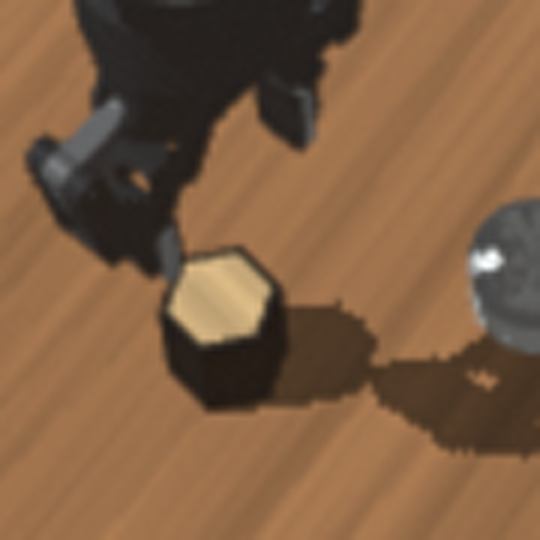

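View pics/c31.png

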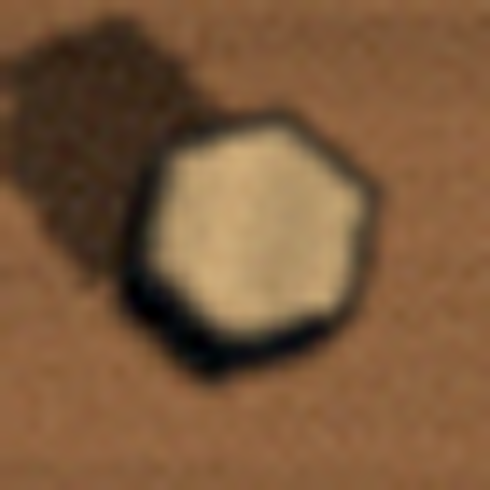

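Request:
step_arm([
  [[0.3, 0, 0.02, 0.008, 0, 3, 0], [0.3, 0, 0.012, 0.001, 0, 2, 0]],
])

```text
t: 22.15
tool_pos: [0.4475, -0.1625, 0.1485]
ee_rot: [0.072, -0.077, -0.702, 0.704]
ft_force: [-0.9, 0.7, -0.1]
gripper_width: 0.696
```

```bash
python3 - <<'E'
from h import *
plan([.4468,-.1632,.092],-12)
E
```

```text
t 22.15 tcp [ 0.4475 -0.1625  0.1485] jawyaw -192.04 tilt y [ 0.007 -0.004 -1.   ] F [-0.9  0.7 -0.1] w 0.696 j6 1.18
tool delta xyz [0.001  0.0565 0.0007]  turn about tool y (deg) -0.04
level fix rotvec tool deg [-0.14 -0.   -0.42]
xt [-0.978  0.209 -0.007] zt [-0.209 -0.978  0.002]
```

Request:
step_arm([
  [[0.3, 0.001, 0.025, 0.0007, -0.1, 0, -0.4], [0.3, 0, 0.012, 0, 0, 0, -0.1], [0.3, 0, 0.006, 0, 0, 0, 0], [0.3, 0, 0.004, 0, 0, 0, 0]],
])

```text
t: 22.55
tool_pos: [0.4493, -0.1596, 0.1025]
ee_rot: [0.07, -0.072, -0.703, 0.704]
ft_force: [-0.3, -0.0, 0.3]
gripper_width: 0.7
```

```bash
python3 - <<'E'
from h import *
plan([.4468,-.1632,.091],-12)
E
```

```text
t 22.55 tcp [ 0.4493 -0.1596  0.1025] jawyaw -191.5 tilt y [ 0.003 -0.003 -1.   ] F [-0.3 -0.   0.3] w 0.7 j6 1.18
tool delta xyz [0.0018 0.0115 0.004 ]  turn about tool y (deg) 0.5
level fix rotvec tool deg [-0.12 -0.   -0.18]
xt [-0.98   0.199 -0.003] zt [-0.199 -0.98   0.002]
```

Request:
step_arm([
  [[0.3, 0.0018, 0.006, 0.004, -0.1, 0.5, -0.2], [0.3, 0.0005, 0.005, 0.0005, 0, 0, 0]],
])

```text
t: 22.75
tool_pos: [0.4468, -0.1633, 0.0921]
ee_rot: [0.073, -0.074, -0.703, 0.704]
ft_force: [0.4, -0.4, -0.7]
gripper_width: 0.703
```

```bash
python3 - <<'E'
from h import *
plan([.4468,-.1632,.091],-12)
E
```

```text
t 22.75 tcp [ 0.4468 -0.1633  0.0921] jawyaw -191.91 tilt y [ 0.002 -0.002 -1.   ] F [ 0.4 -0.4 -0.7] w 0.703 j6 1.18
tool delta xyz [ 0.      0.0011 -0.    ]  turn about tool y (deg) 0.09
level fix rotvec tool deg [-0.07  0.   -0.11]
xt [-0.978  0.206 -0.002] zt [-0.206 -0.978  0.001]
```

Request:
step_arm([
  [[0.4, 0, 0.001, 0, 0, 0, 0], [0.5, 0, 0, 0, 0, 0, 0], [0.55, 0, 0, 0, 0, 0, 0], [0.65, 0, 0, 0, 0, 0, 0], [0.7, 0, 0, 0, 0, 0, 0]],
], squeeze=40)

```text
t: 23.25
tool_pos: [0.4469, -0.1636, 0.0915]
ee_rot: [0.073, -0.074, -0.703, 0.704]
ft_force: [0.6, 0.1, -0.3]
gripper_width: 0.467
```

```bash
python3 - <<'E'
from h import *
plan([.4468,-.1632,.091],2.5)
im=snap("scene","s21"); crop(im,"c32",240,270,330,360,6)
E
```

```text
t 23.25 tcp [ 0.4469 -0.1636  0.0915] jawyaw -191.93 tilt y [ 0.002 -0.002 -1.   ] F [ 0.6  0.1 -0.3] w 0.467 j6 1.18
tool delta xyz [ 0.0002  0.0005 -0.0004]  turn about tool y (deg) -14.43
level fix rotvec tool deg [-0.08 -0.   -0.16]
xt [-0.978  0.207 -0.003] zt [-0.207 -0.978  0.001]
```

View pics/c32.png

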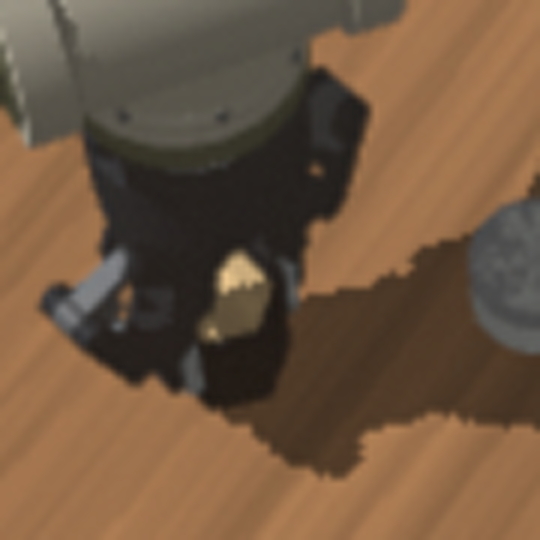

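Request:
step_arm([
  [[0.9, 0, 0, 0, 0, 0, 0], [0.9, 0, -0.01, 0, 0, 0, 0], [0.9, 0, -0.02, 0, 0, 0, 0], [0.9, 0, -0.04, 0, 0, -4.8, 0], [0.9, 0, -0.035, 0, 0, -4.8, 0], [0.9, 0, -0.01, 0, 0, -4.8, 0], [0.9, -0.015, 0, -0.04, 0, 0, 0], [0.9, -0.015, 0, -0.05, 0, 0, 0], [0.9, -0.015, 0, -0.05, 0, 0, 0], [0.9, -0.015, 0, -0.05, 0, 0, 0], [0.9, -0.015, 0, -0.05, 0, 0, 0], [0.9, -0.005, 0, -0.04, 0, 0, 0]],
], squeeze=80)

```text
t: 24.5
tool_pos: [0.5119, 0.116, 0.2188]
ee_rot: [-0.019, 0.012, -0.705, 0.709]
ft_force: [0.6, -1.5, -1.1]
gripper_width: 0.461
```

```bash
python3 - <<'E'
from h import *
plan([.5145,.1449,.2],2.5)
E
```

```text
t 24.5 tcp [0.5119 0.116  0.2188] jawyaw -177.49 tilt y [ 0.01  -0.005 -1.   ] F [ 0.6 -1.5 -1.1] w 0.461 j6 1.53
tool delta xyz [-0.0037  0.0187 -0.0289]  turn about tool y (deg) 0.01
level fix rotvec tool deg [-0.3   0.   -0.58]
xt [-0.999 -0.044 -0.01 ] zt [ 0.044 -0.999  0.005]
```

Request:
step_arm([
  [[0.9, -0.003, 0.01, -0.02, -0.3, 0, -0.5], [0.9, 0, 0.03, -0.004, 0, 0, 0], [0.9, 0, 0.03, 0, 0, 0, 0], [0.9, 0, 0.015, 0, 0, 0, 0]],
])

```text
t: 24.9
tool_pos: [0.5145, 0.1477, 0.1364]
ee_rot: [0.022, -0.015, 0.707, -0.706]
ft_force: [-0.2, -0.4, -0.7]
gripper_width: 0.456
```

```bash
python3 - <<'E'
from h import *
plan([.5145,.1449,.118],2.5)
E
```

```text
t 24.9 tcp [0.5145 0.1477 0.1364] jawyaw -176.96 tilt y [ 0.01   0.002 -1.   ] F [-0.2 -0.4 -0.7] w 0.456 j6 1.58
tool delta xyz [0.0003 0.0184 0.0028]  turn about tool y (deg) 0.54
level fix rotvec tool deg [ 0.06  0.   -0.57]
xt [-0.999 -0.053 -0.01 ] zt [ 0.053 -0.999 -0.001]
```

Request:
step_arm([
  [[0.9, 0.0003, 0.012, 0.0028, 0, 0.5, -0.5], [0.9, 0.0003, 0.005, 0, 0, 0, -0.1], [0.9, 0.0003, 0.004, 0, 0, 0, -0.1]],
])

```text
t: 25.2
tool_pos: [0.5136, 0.1447, 0.1147]
ee_rot: [0.014, -0.017, 0.707, -0.707]
ft_force: [0.1, 0.1, -0.1]
gripper_width: 0.457
```

```bash
python3 - <<'E'
from h import *
plan([.5145,.1449,.112],2.5)
im=snap("scene","s22"); crop(im,"c33",340,210,430,300,6)
E
```

```text
t 25.2 tcp [0.5136 0.1447 0.1147] jawyaw -177.5 tilt y [-0.004  0.001 -1.   ] F [ 0.1  0.1 -0.1] w 0.457 j6 1.58
tool delta xyz [-0.001   0.0027 -0.0001]  turn about tool y (deg) 0.0
level fix rotvec tool deg [ 0.06 -0.    0.25]
xt [-0.999 -0.044  0.004] zt [ 0.044 -0.999 -0.001]
```

View pics/c33.png

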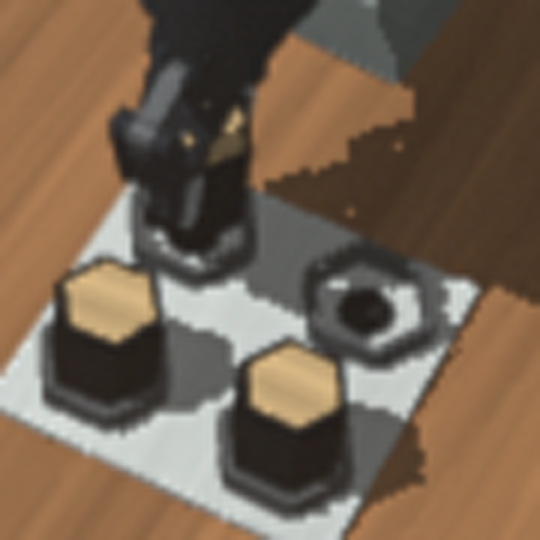

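Request:
step_arm([
  [[0.9, -0.0008, 0.004, 0, 0, 0, 0.1], [0.9, 0.0003, 0.004, 0, 0, 0, -0.1], [0.9, 0.0005, 0.004, 0, 0, 0, -0.1]],
])

```text
t: 25.55
tool_pos: [0.5147, 0.1444, 0.1035]
ee_rot: [0.015, -0.016, 0.707, -0.707]
ft_force: [2.4, -0.4, 0.7]
gripper_width: 0.456
```

```bash
python3 - <<'E'
from h import *
plan([.5145,.1449,.0975],2.5)
E
```

```text
t 25.55 tcp [0.5147 0.1444 0.1035] jawyaw -177.52 tilt y [-0.002  0.001 -1.   ] F [ 2.4 -0.4  0.7] w 0.456 j6 1.58
tool delta xyz [ 0.0001  0.006  -0.0005]  turn about tool y (deg) -0.02
level fix rotvec tool deg [ 0.05 -0.    0.1 ]
xt [-0.999 -0.043  0.002] zt [ 0.043 -0.999 -0.001]
```

Request:
step_arm([
  [[0.9, 0.0003, 0.005, -0.0003, 0, 0, 0], [0.9, 0.0003, 0.004, 0, 0, 0, -0.1], [0.9, 0.0003, 0.002, 0, 0, 0, -0.1]],
])

```text
t: 25.85
tool_pos: [0.5147, 0.1447, 0.0973]
ee_rot: [0.016, -0.015, 0.707, -0.707]
ft_force: [-6.1, -1.5, 19.4]
gripper_width: 0.455
```

Request:
step_arm([
  [[0.9, 0, 0, 0, 0, 0, 0], [0.35, 0, 0, 0, 0, 0, 0], [0.3, 0, 0, 0, 0, 0, 0], [0.3, 0, 0, 0, 0, 0, 0], [0.3, 0, -0.03, 0, 0, 0, 0], [0.3, 0, -0.05, 0, 0, 0, 0], [0.2, 0.02, -0.05, 0.03, 0, 0, 0], [0.2, 0.02, -0.04, 0.05, 0, 0, 0], [0.2, 0.02, 0, 0.05, 0, 0, 0], [0.2, 0.02, 0, 0.05, 0, 0, 0], [0.2, 0.02, 0, 0.05, 0, 0, 0], [0.2, 0.02, 0, 0.05, 0, 0, 0]],
], squeeze=40)

```text
t: 27.05
tool_pos: [0.4192, -0.1084, 0.252]
ee_rot: [-0.018, 0.02, -0.706, 0.707]
ft_force: [0.5, -0.1, -0.6]
gripper_width: 0.799
```

```bash
python3 - <<'E'
from h import *
plan([.4464,-.1635,.2],3)
im=snap("scene","s23"); crop(im,"c34",330,200,430,300,6)
im=snap("top","t23"); crop(im,"c35",420,150,520,290,4.2)
E
```

```text
t 27.05 tcp [ 0.4192 -0.1084  0.252 ] jawyaw -176.91 tilt y [-0.002 -0.002 -1.   ] F [ 0.5 -0.1 -0.6] w 0.799 j6 0.99
tool delta xyz [-0.0244  0.052   0.0564]  turn about tool y (deg) 0.09
level fix rotvec tool deg [-0.09  0.    0.14]
xt [-0.999 -0.054  0.002] zt [ 0.054 -0.999  0.002]
```

View pics/s23.png

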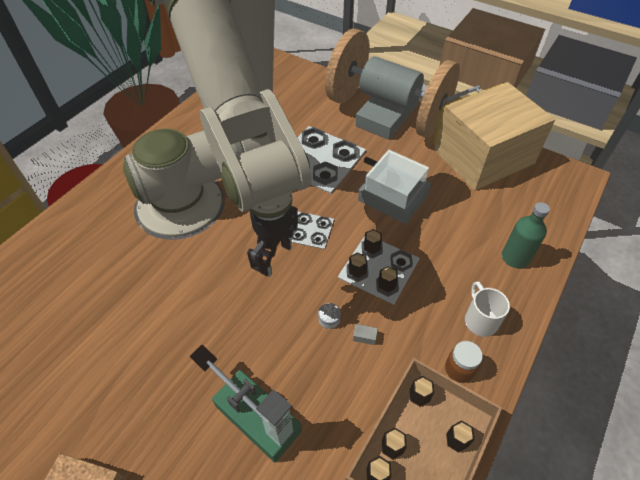

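View pics/c34.png

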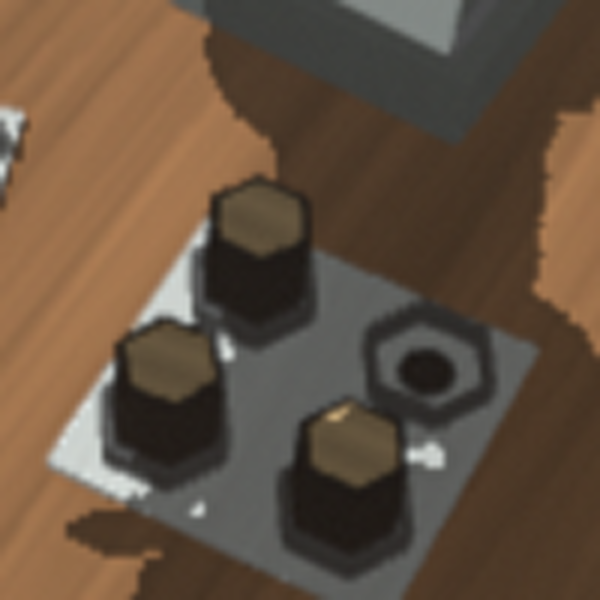

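View pics/t23.png

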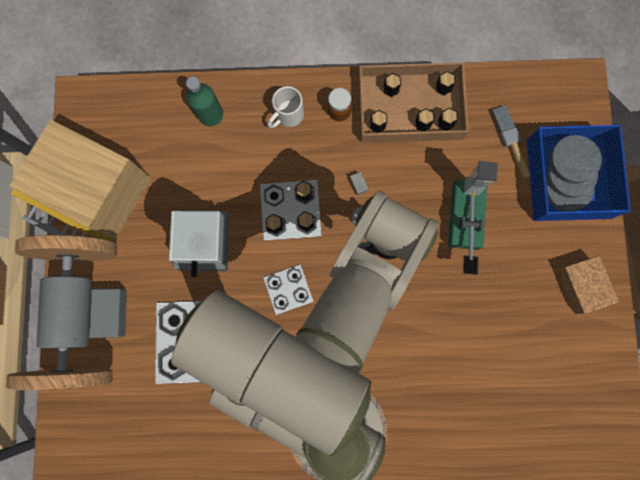

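View pics/c35.png

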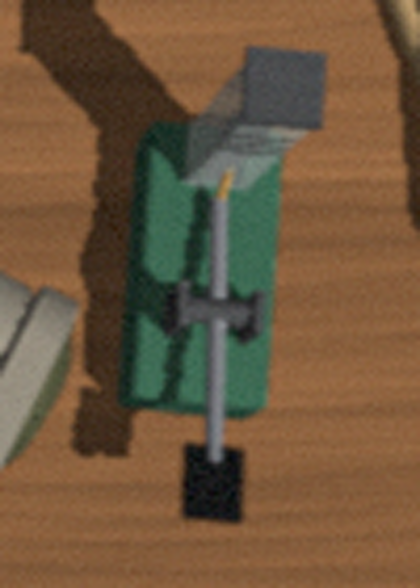

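```bash
python3 - <<'E'
from h import *
im=cv2.imread("pics/s23.png");crop(im,"c36",185,340,305,460,5)
both((420+213/4.2-.4,150+482/4.2-.4),(203.5,357),.098)
E
```

```text
top [ 0.3887 -0.3277  0.098 ] scene [ 0.3928 -0.3265  0.098 ] avg [ 0.3908 -0.3271  0.098 ]
```

View pics/c36.png

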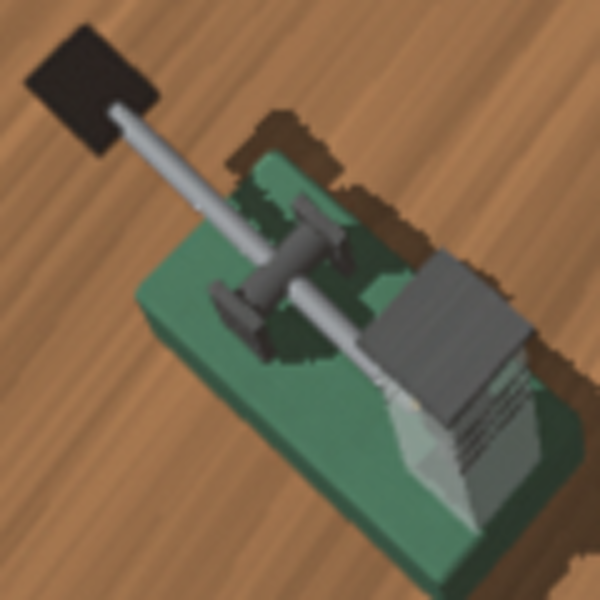

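Request:
step_arm([
  [[1, 0.004, 0, 0.05, 0, 0, 0], [1, 0.008, 0, 0.05, 0, 0, 0], [1, 0.008, 0, 0.05, 0, 0, 0], [1, 0.008, 0, 0.05, 0, 0, 0], [1, 0.008, 0, 0.015, 0, 0, 0], [1, 0, 0, 0, 0, 0, 0], [1, 0, 0, 0, 0, 0, 0]],
])

```text
t: 27.85
tool_pos: [0.3932, -0.3259, 0.2499]
ee_rot: [0.015, -0.018, 0.708, -0.706]
ft_force: [0.4, 1.5, -0.1]
gripper_width: 0.001
```

```bash
python3 - <<'E'
from h import *
plan([.391,-.327,.19],3)
E
```

```text
t 27.85 tcp [ 0.3932 -0.3259  0.2499] jawyaw -177.26 tilt y [-0.004  0.002 -1.   ] F [ 0.4  1.5 -0.1] w 0.001 j6 0.6
tool delta xyz [0.002  0.0599 0.0011]  turn about tool y (deg) -0.26
level fix rotvec tool deg [0.14 0.   0.23]
xt [-0.999 -0.048  0.004] zt [ 0.048 -0.999 -0.002]
```

Request:
step_arm([
  [[1, 0.002, 0.03, 0.001, 0, 0, 0.2], [1, 0, 0.02, 0, 0, 0, 0], [1, 0, 0.01, 0, 0, 0, 0]],
])

```text
t: 28.15
tool_pos: [0.3933, -0.3233, 0.1897]
ee_rot: [0.019, -0.018, 0.707, -0.707]
ft_force: [0.2, -0.1, -0.6]
gripper_width: -0.001
```

```bash
python3 - <<'E'
from h import *
plan([.391,-.327,.175],3)
im=snap("scene","s24"); crop(im,"c37",165,300,305,460,3.7)
im=snap("top","t24"); crop(im,"c38",420,150,520,290,4.2)
E
```

```text
t 28.15 tcp [ 0.3933 -0.3233  0.1897] jawyaw -177.01 tilt y [ 0.002  0.    -1.   ] F [ 0.2 -0.1 -0.6] w -0.001 j6 0.6
tool delta xyz [0.0025 0.0147 0.0036]  turn about tool y (deg) -0.01
level fix rotvec tool deg [ 0.    0.   -0.12]
xt [-0.999 -0.052 -0.002] zt [ 0.052 -0.999 -0.   ]
```

View pics/c37.png

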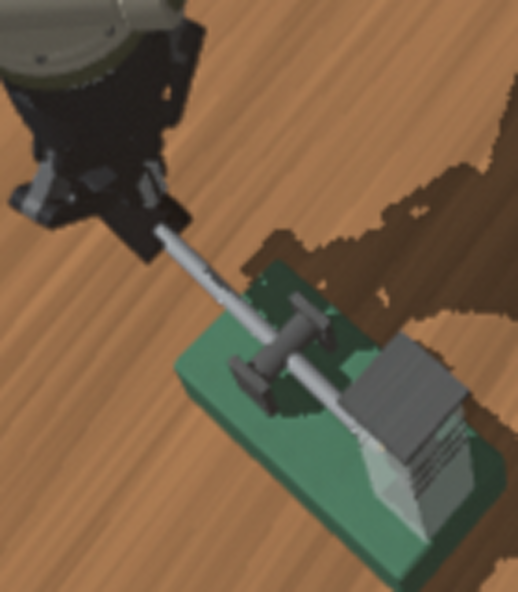

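Request:
step_arm([
  [[1, 0.002, 0.012, 0.0035, 0, 0, 0], [1, 0, 0.012, 0.0005, 0, 0, 0], [1, 0, 0.012, 0, 0, 0, 0]],
])

```text
t: 28.55
tool_pos: [0.3925, -0.3279, 0.1555]
ee_rot: [-0.021, 0.018, -0.705, 0.709]
ft_force: [-3.8, 0.1, 5.2]
gripper_width: -0.005
```

Request:
step_arm([
  [[1, 0, 0.012, 0, 0, 0, 0]],
])

```text
t: 28.65
tool_pos: [0.3924, -0.3279, 0.1437]
ee_rot: [-0.021, 0.018, -0.705, 0.709]
ft_force: [-2.5, 2.7, 9.2]
gripper_width: -0.001
```

Request:
step_arm([
  [[1, 0, 0.008, 0, 0, 0, 0]],
])

```text
t: 28.75
tool_pos: [0.3927, -0.328, 0.136]
ee_rot: [-0.021, 0.018, -0.705, 0.709]
ft_force: [1.4, 2.4, 9.6]
gripper_width: 0.001
```

Request:
step_arm([
  [[1, 0, 0.005, 0, 0, 0, 0]],
])

```text
t: 28.85
tool_pos: [0.3931, -0.3282, 0.1332]
ee_rot: [-0.022, 0.017, -0.704, 0.71]
ft_force: [-15.3, 15.5, 68.3]
gripper_width: 0.007
```

Request:
step_arm([
  [[1, 0, -0.01, 0, 0, 0, 0], [1, 0, -0.015, 0, 0, 0, 0], [1, 0, -0.015, 0, 0, 0, 0], [1, 0, -0.012, 0, 0, 0, 0], [1, 0, 0, 0, 0, 0, 0], [1, 0, 0, 0, 0, 0, 0]],
])

```text
t: 29.45
tool_pos: [0.3934, -0.3286, 0.1898]
ee_rot: [-0.024, 0.016, -0.701, 0.712]
ft_force: [-0.3, -0.0, -0.8]
gripper_width: 0.001
```

```bash
python3 - <<'E'
from h import *
plan([.391,-.327,.185],3)
im=snap("scene","s25"); crop(im,"c39",225,370,305,460,6.5)
crop(cv2.imread("pics/s24.png"),"c39b",225,370,305,460,6.5)
E
cd pics; python3 -c "
import cv2,numpy as np
cv2.imwrite('c39c.png',cv2.resize(np.hstack([cv2.imread('c39b.png'),cv2.imread('c39.png')]),(800,450)))"
```

```text
t 29.45 tcp [ 0.3934 -0.3286  0.1898] jawyaw -176.74 tilt y [ 0.012 -0.015 -1.   ] F [-0.3 -0.  -0.8] w 0.001 j6 0.59
tool delta xyz [ 0.0024  0.0047 -0.0018]  turn about tool y (deg) 0.26
level fix rotvec tool deg [-0.91  0.   -0.62]
xt [-0.998 -0.057 -0.011] zt [ 0.057 -0.998  0.016]
```

View pics/c39c.png

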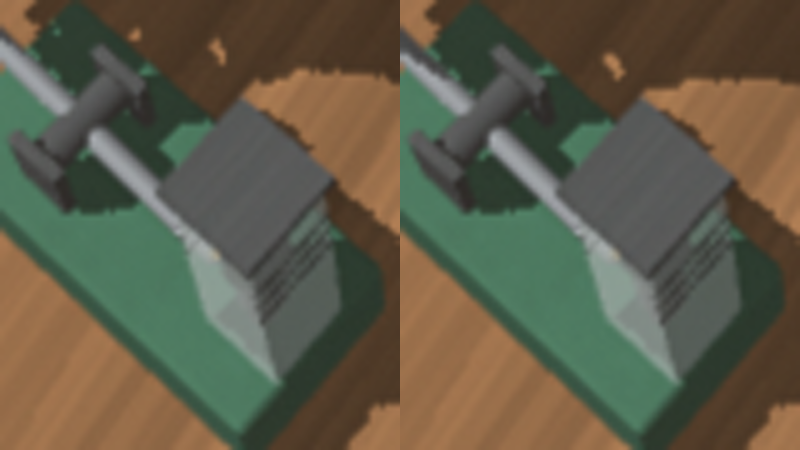

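```bash
python3 - <<'E'
from h import *
im=snap("top","t25")
a=cv2.resize(cv2.imread("pics/t23.png")[155:215,445:505],None,fx=6.5,fy=6.5,interpolation=cv2.INTER_CUBIC)
b=cv2.resize(im[155:215,445:505],None,fx=6.5,fy=6.5,interpolation=cv2.INTER_CUBIC)
cv2.imwrite("pics/c40.png",np.hstack([a,b]))
E
```

```text
(no output)
```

View pics/c40.png

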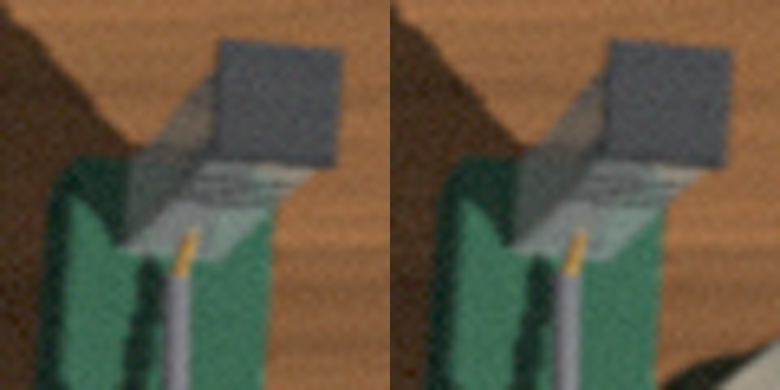

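```bash
python3 - <<'E'
from h import *
a=cv2.imread("pics/s23.png")[385:450,250:310];b=cv2.imread("pics/s25.png")[385:450,250:310]
c=cv2.imread("pics/t23.png")[165:205,455:500];d=cv2.imread("pics/t25.png")[165:205,455:500]
r=lambda x,f:cv2.resize(x,None,fx=f,fy=f,interpolation=cv2.INTER_NEAREST)
df=lambda a,b:np.clip(128+2*(b.astype(int)-a),0,255).astype(np.uint8)
cv2.imwrite("pics/c41.png",np.hstack([r(a,4),r(b,4),r(df(a,b),4)]))
cv2.imwrite("pics/c42.png",np.hstack([r(c,5.5),r(d,5.5),r(df(c,d),5.5)]))
p=[.391+.073+.13,-.335,.116]; print(proj("scene",p),proj("top",p))
E
```

```text
[283.91730881 413.45112436] [469.58436593 178.28695424]
```

View pics/c41.png

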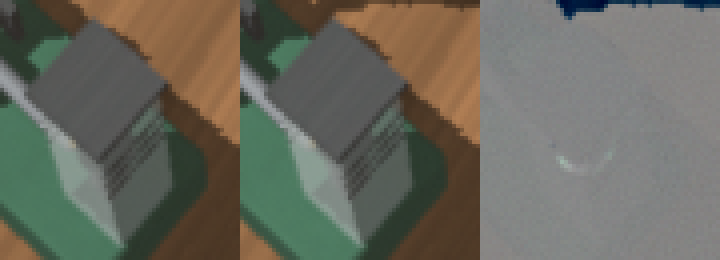

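View pics/c42.png

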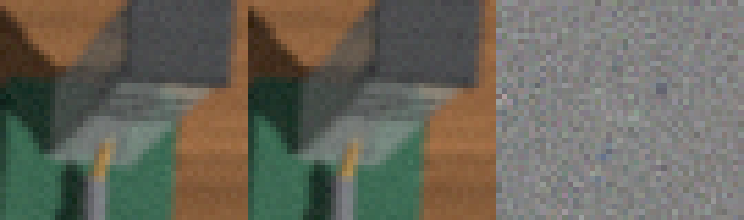

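Request:
step_arm([
  [[1, 0.002, 0.012, -0.001, -0.9, 0, -0.6], [1, 0, 0.012, 0, 0, 0, 0], [1, 0, 0.012, 0, 0, 0, 0], [1, 0, 0.01, 0, 0, 0, 0]],
])

```text
t: 29.95
tool_pos: [0.3906, -0.3279, 0.1399]
ee_rot: [0.019, -0.021, 0.708, -0.706]
ft_force: [4.3, 1.0, 8.8]
gripper_width: -0.001
```

Request:
step_arm([
  [[1, 0, 0.008, 0, 0, 0, 0]],
])

```text
t: 30.05
tool_pos: [0.3914, -0.3284, 0.1323]
ee_rot: [0.02, -0.02, 0.707, -0.706]
ft_force: [-12.3, 16.9, 99.8]
gripper_width: 0.002
```

Request:
step_arm([
  [[1, 0, -0.01, 0, 0, 0, 0], [1, 0, -0.015, 0, 0, 0, 0], [1, 0, -0.015, 0, 0, 0, 0], [1, 0, -0.012, 0, 0, 0, 0], [1, 0, 0, 0, 0, 0, 0], [1, 0, 0, 0, 0, 0, 0]],
])

```text
t: 30.65
tool_pos: [0.3903, -0.3279, 0.1797]
ee_rot: [0.017, -0.022, 0.71, -0.703]
ft_force: [-0.2, -0.1, -0.8]
gripper_width: 0.002
```

```bash
python3 - <<'E'
from h import *
plan([.391,-.327,.185],3)
im=snap("scene","s26")
R=lambda n:cv2.imread(f"pics/{n}.png")[385:450,250:310]
r=lambda x,f:cv2.resize(x,None,fx=f,fy=f,interpolation=cv2.INTER_NEAREST)
df=lambda a,b:np.clip(128+3*(b.astype(int)-a),0,255).astype(np.uint8)
cv2.imwrite("pics/c43.png",np.hstack([r(df(R("s23"),R("s25")),4),r(df(R("s25"),R("s26")),4),r(df(R("s23"),R("s26")),4)]))
E
```

```text
t 30.65 tcp [ 0.3903 -0.3279  0.1797] jawyaw -176.77 tilt y [-0.007  0.01  -1.   ] F [-0.2 -0.1 -0.8] w 0.002 j6 0.58
tool delta xyz [-0.0007 -0.0053 -0.0009]  turn about tool y (deg) 0.23
level fix rotvec tool deg [0.59 0.   0.38]
xt [-0.998 -0.056  0.007] zt [ 0.056 -0.998 -0.01 ]
```

View pics/c43.png

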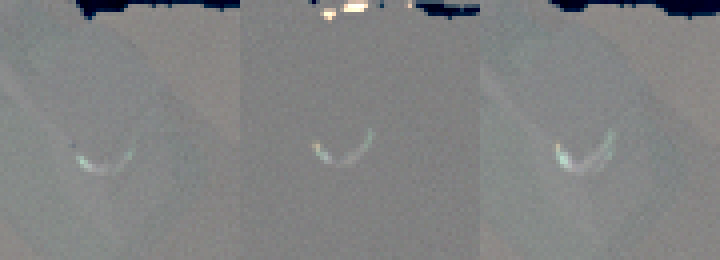

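Request:
step_arm([
  [[1, -0.0005, 0.01, -0.001, 0.6, 0, 0.4], [1, 0, 0.012, 0, 0, 0, 0], [1, 0, 0.012, 0, 0, 0, 0]],
])

```text
t: 31.0
tool_pos: [0.3901, -0.3269, 0.1437]
ee_rot: [-0.02, 0.02, -0.707, 0.707]
ft_force: [0.2, 1.1, 8.7]
gripper_width: -0.001
```

Request:
step_arm([
  [[1, 0, 0.005, 0, 0, 0, 0]],
])

```text
t: 31.1
tool_pos: [0.3903, -0.327, 0.1377]
ee_rot: [0.02, -0.02, 0.707, -0.707]
ft_force: [2.9, 1.5, 8.5]
gripper_width: 0.003
```

Request:
step_arm([
  [[1, 0, 0.006, 0, 0, 0, 0]],
])

```text
t: 31.2
tool_pos: [0.3909, -0.3274, 0.1325]
ee_rot: [-0.02, 0.019, -0.706, 0.707]
ft_force: [-11.5, 14.3, 82.8]
gripper_width: -0.001
```

Request:
step_arm([
  [[1, 0, -0.01, 0, 0, 0, 0], [1, 0, -0.015, 0, 0, 0, 0], [1, 0, -0.015, 0, 0, 0, 0], [1, 0, -0.02, 0, 0, 0, 0], [1, 0, -0.04, 0, 0, 0, 0], [1, 0, -0.04, 0, 0, 0, 0]],
])

```text
t: 31.8
tool_pos: [0.3895, -0.3263, 0.2678]
ee_rot: [0.016, -0.023, 0.711, -0.702]
ft_force: [0.7, -0.1, -0.2]
gripper_width: -0.003
```

```bash
python3 - <<'E'
from h import *
plan([.391,-.327,.185],3)
im=snap("scene","s27");t=snap("top","t27")
R=lambda n:cv2.imread(f"pics/{n}.png")[385:450,250:310]
r=lambda x,f:cv2.resize(x,None,fx=f,fy=f,interpolation=cv2.INTER_NEAREST)
df=lambda a,b:np.clip(128+3*(b.astype(int)-a),0,255).astype(np.uint8)
cv2.imwrite("pics/c44.png",np.hstack([r(df(R("s25"),R("s26")),4),r(df(R("s26"),R("s27")),4),r(R("s27"),4)]))
crop(t,"c45",150,190,250,290,5.5); crop(im,"c46",340,140,440,230,6)
E
```

```text
t 31.8 tcp [ 0.3895 -0.3263  0.2678] jawyaw -176.8 tilt y [-0.01   0.013 -1.   ] F [ 0.7 -0.1 -0.2] w -0.003 j6 0.58
tool delta xyz [-0.0022  0.0828  0.0019]  turn about tool y (deg) 0.2
level fix rotvec tool deg [ 0.76 -0.    0.52]
xt [-0.998 -0.056  0.009] zt [ 0.056 -0.998 -0.013]
```

View pics/c44.png

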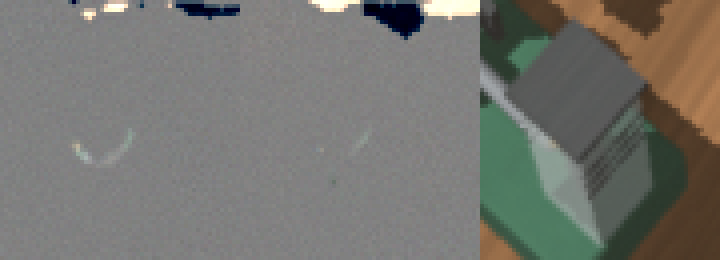

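View pics/c45.png

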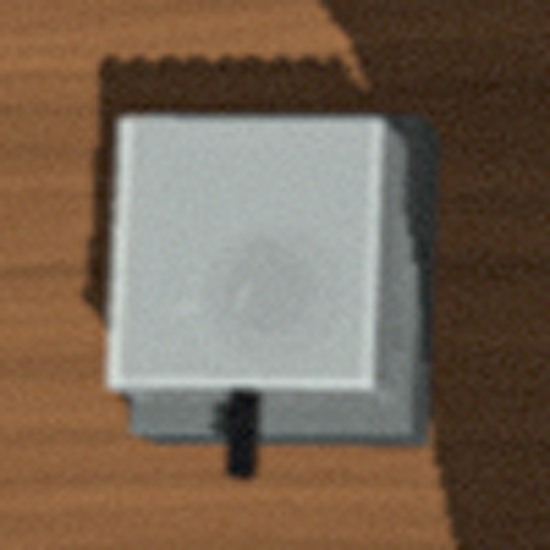

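View pics/c46.png

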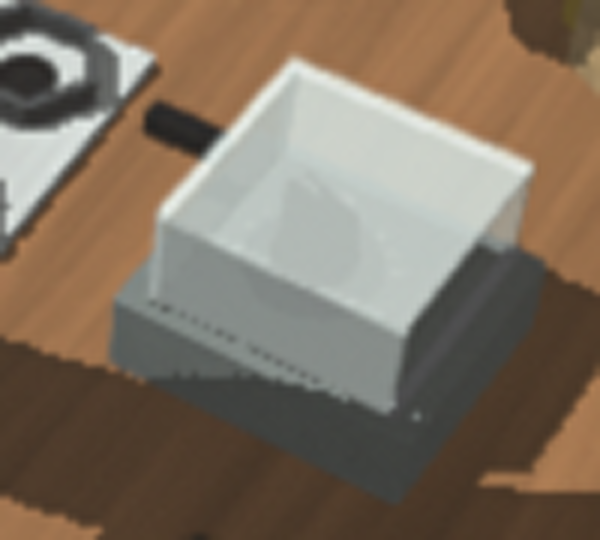

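```bash
python3 - <<'E'
from h import *
f=lambda a,b:(150+a/5.5-.4,190+b/5.5-.4)
g=lambda a,b:(340+a/6-.4,140+b/6-.4)
T=[ray("top",*f(*p),.101) for p in((118,116),(385,116),(376,388),(108,388))]
S=[ray("scene",*g(*p),.101) for p in((533,165),(405,333),(160,212),(297,60))]
for n,P in(("T",T),("S",S)):
    print(n,[p[:2].round(4) for p in P])
Tn=dict(T=T)
# order T: far-left, far-right, near-right, near-left ; 
for a,b in((T[0],T[3]),(T[1],T[2])): d=a-b;print("yaw",np.degrees(np.arctan2(d[1],d[0])),np.linalg.norm(d))
for a,b in((T[0],T[1]),(T[3],T[2])): d=a-b;print("yawy",np.degrees(np.arctan2(-d[0],d[1])),np.linalg.norm(d))
# scene order: far-left(533,165)? far-right(405,333), near-right(160,212), near-left(297,60)
for a,b in((S[0],S[3]),(S[1],S[2])): d=a-b;print("S yaw",np.degrees(np.arctan2(d[1],d[0])),np.linalg.norm(d))
for a,b in((S[0],S[1]),(S[3],S[2])): d=a-b;print("S yawy",np.degrees(np.arctan2(-d[0],d[1])),np.linalg.norm(d))
print("T ctr",np.mean(T,0),"S ctr",np.mean(S,0))
print("tab tip top",ray("top",*f(240,478),.09),"base",ray("top",*f(247,392),.097))
print("tab tip sc",ray("scene",*g(150,122),.09), ray("scene",*g(216,140),.09))
crop(cv2.imread("pics/s27.png"),"c47",355,145,395,175,15);crop(cv2.imread("pics/t27.png"),"c48",180,250,215,285,14)
E
```

```text
T [array([0.5391, 0.3883]), array([0.5356, 0.2694]), array([0.4145, 0.2727]), array([0.4176, 0.3903])]
S [array([0.5401, 0.3896]), array([0.5376, 0.2722]), array([0.4182, 0.2784]), array([0.4232, 0.3934])]
yaw -0.9692821848499125 0.12145330955840072
yaw -1.5579500585736412 0.12115823292812333
yawy -1.6724318830233116 0.1188922060374056
yawy -1.533058206794825 0.11764416706976423
S yaw -1.8175606547444125 0.11689457820069517
S yaw -2.965563808183373 0.11951489267977335
S yawy -1.2047018742023419 0.11746528286767528
S yawy -2.4847258673301456 0.11507187211187425
T ctr [0.47671252 0.3301739  0.101     ] S ctr [0.47978874 0.33339758 0.101     ]
tab tip top [0.37784744 0.33468329 0.09      ] base [0.41479528 0.33026202 0.097     ]
tab tip sc [0.38251173 0.33422245 0.09      ] [0.41262655 0.33999601 0.09      ]
```

View pics/c47.png

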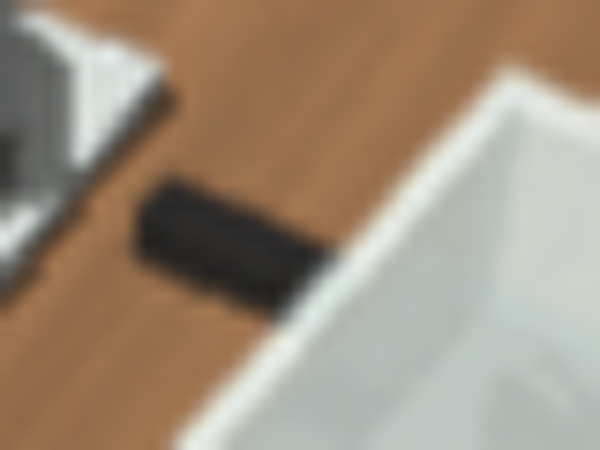

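View pics/c48.png

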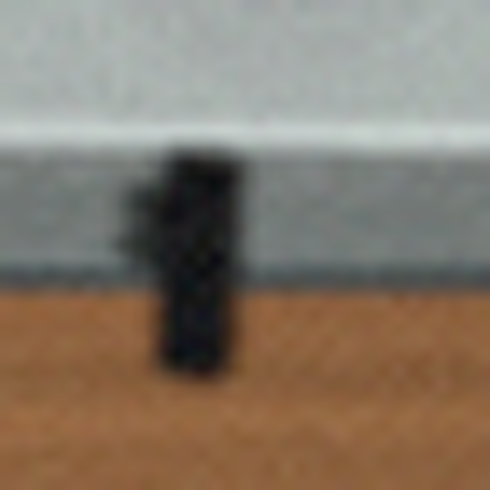

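Request:
step_arm([
  [[0.5, 0, 0, -0.05, 0.7, 2.4, 0.5], [0.5, 0, 0, -0.05, 0, 2.4, 0], [0.5, 0, 0, -0.05, 0, 0, 0], [0.5, 0, 0, -0.05, 0, 0, 0], [0.5, 0, 0, -0.05, 0, 0, 0], [0.5, 0, 0, -0.05, 0, 0, 0], [0.5, 0, 0, -0.05, 0, 0, 0], [0.5, 0, 0, -0.05, 0, 0, 0], [0.5, 0, 0, -0.05, 0, 0, 0], [0.5, 0, 0, -0.05, 0, 0, 0], [0.5, 0, 0, -0.05, 0, 0, 0], [0.5, 0, 0, -0.05, 0, 0, 0]],
])

```text
t: 33.1
tool_pos: [0.4001, 0.2711, 0.253]
ee_rot: [0.02, -0.01, -0.705, 0.709]
ft_force: [1.5, -0.8, 0.4]
gripper_width: 0.499
```

```bash
python3 - <<'E'
from h import *
plan([.3925,.3343,.2],-1.7)
E
```

```text
t 33.1 tcp [0.4001 0.2711 0.253 ] jawyaw -182.43 tilt y [-0.014 -0.004 -1.   ] F [ 1.5 -0.8  0.4] w 0.499 j6 1.96
tool delta xyz [ 0.0096  0.0528 -0.0631]  turn about tool y (deg) -0.73
level fix rotvec tool deg [-0.29  0.    0.79]
xt [-0.999  0.043  0.014] zt [-0.042 -0.999  0.005]
```

Request:
step_arm([
  [[0.55, 0.003, 0.01, -0.03, -0.3, -0.7, 0.8], [0.55, 0.003, 0.015, -0.02, 0, 0, 0], [0.55, 0.002, 0.02, -0.01, 0, 0, 0], [0.55, 0, 0, 0, 0, 0, 0]],
])

```text
t: 33.5
tool_pos: [0.3911, 0.3388, 0.1996]
ee_rot: [0.01, -0.005, -0.706, 0.708]
ft_force: [0.6, -0.2, 0.4]
gripper_width: 0.452
```

```bash
python3 - <<'E'
from h import *
plan([.3925,.3343,.17],-1.7)
im=snap("scene","s28"); crop(im,"c49",330,110,440,210,5.5)
E
```

```text
t 33.5 tcp [0.3911 0.3388 0.1996] jawyaw -181.26 tilt y [-0.007 -0.003 -1.   ] F [ 0.6 -0.2  0.4] w 0.452 j6 2.08
tool delta xyz [-0.0017  0.0296  0.0044]  turn about tool y (deg) 0.44
level fix rotvec tool deg [-0.16  0.    0.39]
xt [-1.     0.022  0.007] zt [-0.022 -1.     0.003]
```

View pics/c49.png

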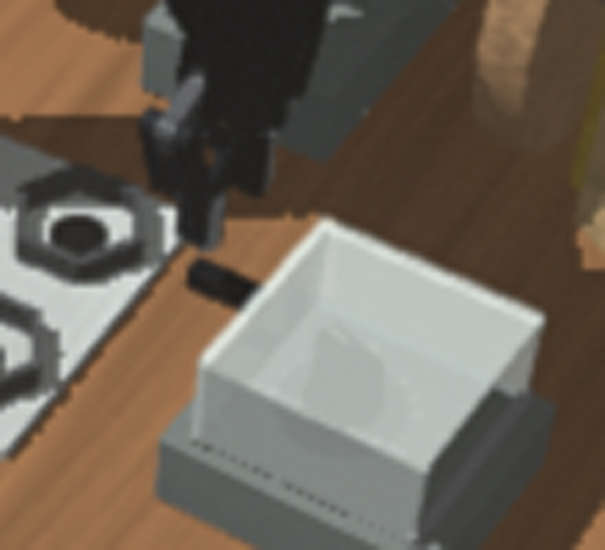

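Request:
step_arm([
  [[0.6, -0.0015, 0.015, 0.0044, -0.1, 0.4, 0.4], [0.6, -0.0005, 0.012, 0.0005, 0, 0, 0]],
])

```text
t: 33.75
tool_pos: [0.3945, 0.3326, 0.1748]
ee_rot: [-0.009, 0.012, 0.707, -0.707]
ft_force: [-0.2, 0.1, 0.7]
gripper_width: 0.405
```

```bash
python3 - <<'E'
from h import *
plan([.3925,.3343,.145],-1.7)
im=snap("scene","s29"); crop(im,"c50",340,130,420,190,8)
E
```

```text
t 33.75 tcp [0.3945 0.3326 0.1748] jawyaw -181.73 tilt y [ 0.005  0.001 -1.   ] F [-0.2  0.1  0.7] w 0.405 j6 2.07
tool delta xyz [ 0.0022  0.0298 -0.0016]  turn about tool y (deg) -0.03
level fix rotvec tool deg [ 0.05 -0.   -0.27]
xt [-1.     0.03  -0.005] zt [-0.03  -1.    -0.001]
```

View pics/c50.png

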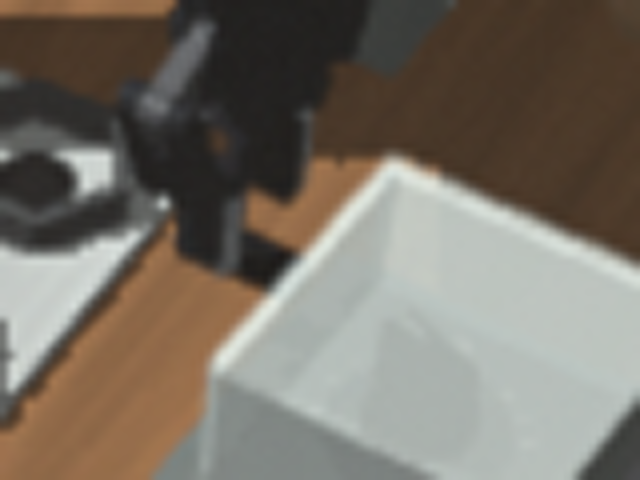

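Request:
step_arm([
  [[0.6, 0.002, 0.014, -0.0015, 0, 0, -0.2], [0.6, 0, 0.01, 0, 0, 0, 0], [0.6, 0, 0.004, 0, 0, 0, 0]],
], squeeze=25)

```text
t: 34.1
tool_pos: [0.3939, 0.3322, 0.1465]
ee_rot: [-0.011, 0.012, 0.707, -0.707]
ft_force: [0.7, 1.0, -0.1]
gripper_width: 0.396
```

```bash
python3 - <<'E'
from h import *
plan([.3925,.3343,.145],-1.7)
im=snap("scene","s30"); crop(im,"c51",340,130,420,190,8)
E
```

```text
t 34.1 tcp [0.3939 0.3322 0.1465] jawyaw -181.9 tilt y [ 0.002  0.001 -1.   ] F [ 0.7  1.  -0.1] w 0.396 j6 2.07
tool delta xyz [ 0.0015  0.0015 -0.002 ]  turn about tool y (deg) -0.2
level fix rotvec tool deg [ 0.05  0.   -0.09]
xt [-0.999  0.033 -0.002] zt [-0.033 -0.999 -0.001]
```

View pics/c51.png

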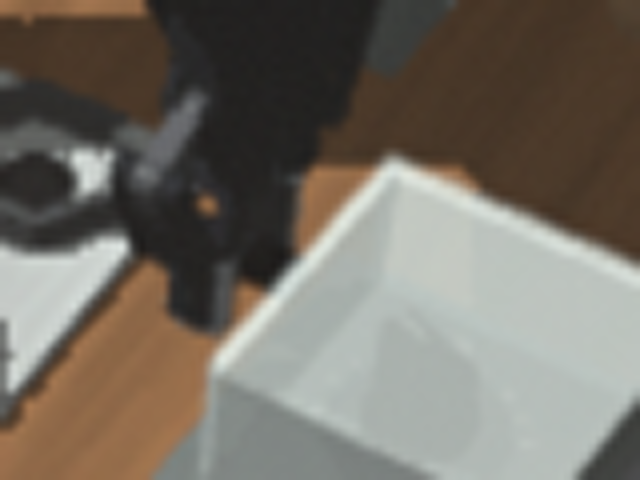

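Fingers straddle the tab. Close.

Request:
step_arm([
  [[0.8, 0.001, 0.001, -0.002, 0, 0, 0], [1, 0, 0, 0, 0, 0, 0], [1, 0, 0, 0, 0, 0, 0], [1, 0, 0, 0, 0, 0, 0]],
], squeeze=25)

```text
t: 34.55
tool_pos: [0.3933, 0.3343, 0.1464]
ee_rot: [-0.011, 0.013, 0.707, -0.707]
ft_force: [0.1, 0.6, -1.4]
gripper_width: 0.133
```

```bash
python3 - <<'E'
from h import *
plan([.3925,.3343,.145],-1.7)
import math
R=.1528;h=(.5383,.045)
for th in np.arange(0,1.61,.2):
    ph=math.radians(17.13)+th; print(round(th,2),round(-R*math.cos(ph)+h[0]-.3923,4),round(R*math.sin(ph)+.045-.09,4))
E
```

```text
t 34.55 tcp [0.3933 0.3343 0.1464] jawyaw -181.9 tilt y [ 0.003  0.001 -1.   ] F [ 0.1  0.6 -1.4] w 0.133 j6 2.08
tool delta xyz [0.0008 0.0014 0.    ]  turn about tool y (deg) -0.2
level fix rotvec tool deg [ 0.07 -0.   -0.15]
xt [-0.999  0.033 -0.003] zt [-0.033 -0.999 -0.001]
0.0 -0.0 0.0
0.2 0.0118 0.0281
0.4 0.029 0.0533
0.6 0.0509 0.0746
0.8 0.0766 0.0911
1.0 0.105 0.1022
1.2 0.135 0.1074
1.4 0.1655 0.1065
1.6 0.1953 0.0996
```

Request:
step_arm([
  [[1, -0.005, -0.0145, 0, 0, 0, 0], [1, -0.007, -0.0138, 0, 0, 0, 0], [1, -0.008, -0.013, 0, 0, 0, 0], [1, -0.0092, -0.0122, 0, 0, 0, 0], [1, -0.0105, -0.0112, 0, 0, 0, 0], [1, -0.0115, -0.0102, 0, 0, 0, 0]],
])

```text
t: 35.15
tool_pos: [0.445, 0.3326, 0.2217]
ee_rot: [-0.012, 0.011, 0.707, -0.707]
ft_force: [3.1, 2.5, -8.9]
gripper_width: 0.138
```

```bash
python3 - <<'E'
from h import *
plan([.3933+.0509,.3328,.1464+.0746],-1.7)
im=snap("scene","s31"); crop(im,"c52",330,80,450,220,4)
E
```

```text
t 35.15 tcp [0.445  0.3326 0.2217] jawyaw -181.86 tilt y [-0.001  0.    -1.   ] F [ 3.1  2.5 -8.9] w 0.138 j6 2.03
tool delta xyz [ 0.0008  0.0007 -0.0002]  turn about tool y (deg) -0.16
level fix rotvec tool deg [0.   0.   0.08]
xt [-0.999  0.032  0.001] zt [-0.032 -0.999 -0.   ]
```

View pics/c52.png

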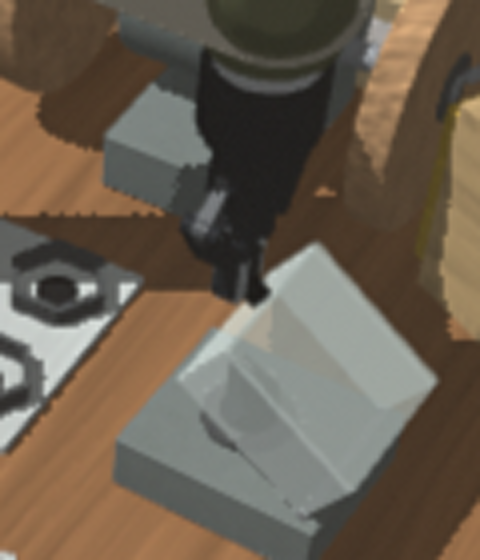

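Request:
step_arm([
  [[1, -0.0125, -0.0088, 0, 0, 0, 0], [1, -0.0132, -0.0077, 0, 0, 0, 0], [1, -0.014, -0.0062, 0, 0, 0, 0], [1, -0.0144, -0.0049, 0, 0, 0, 0], [1, -0.0148, -0.0034, 0, 0, 0, 0], [1, -0.015, -0.0018, 0, 0, 0, 0], [1, -0.0152, -0.0003, 0, 0, 0, 0], [1, -0.0152, 0.0012, 0, 0, 0, 0]],
])

```text
t: 36.0
tool_pos: [0.5584, 0.3292, 0.2527]
ee_rot: [0.016, -0.006, -0.706, 0.708]
ft_force: [-2.3, -0.5, 0.7]
gripper_width: 0.134
```

```bash
python3 - <<'E'
from h import *
plan([.3933+.1655,.3286,.1464+.1065],-1.7)
im=snap("scene","s32"); crop(im,"c53",330,60,470,220,3.7)
E
```

```text
t 36.0 tcp [0.5584 0.3292 0.2527] jawyaw -181.77 tilt y [-0.015 -0.001 -1.   ] F [-2.3 -0.5  0.7] w 0.134 j6 1.95
tool delta xyz [-0.0005 -0.0002  0.0006]  turn about tool y (deg) -0.07
level fix rotvec tool deg [-0.09  0.    0.83]
xt [-0.999  0.031  0.015] zt [-0.031 -1.     0.002]
```

View pics/c53.png

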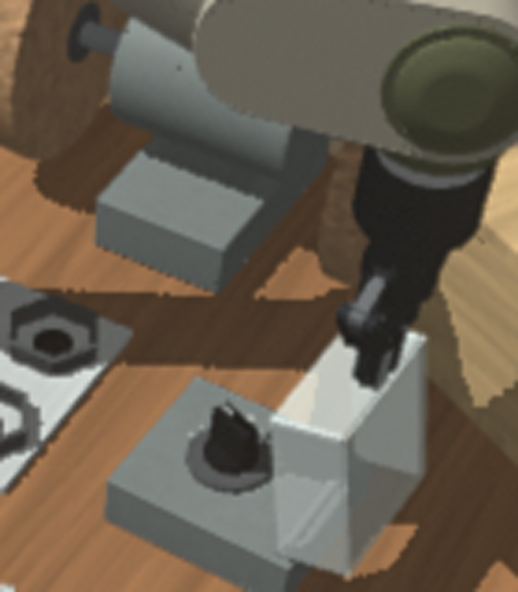

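Request:
step_arm([
  [[1, -0.015, 0.0028, 0, 0, 0, 0.3], [1, -0.0148, 0.0042, 0, 0, 0, 0.3], [1, -0.006, 0.003, 0, 0, 0, 0.2], [0.8, 0, 0, 0, 0, 0, 0], [0.6, 0, 0, 0, 0, 0, 0], [0.6, 0, 0, 0, 0, 0, 0], [0.6, 0, -0.04, 0, 0, 0, 0], [0.6, 0, -0.04, 0, 0, 0, 0]],
])

```text
t: 36.85
tool_pos: [0.5931, 0.3281, 0.3186]
ee_rot: [0.015, -0.007, -0.705, 0.709]
ft_force: [1.1, 0.4, 0.8]
gripper_width: 0.406
```

```bash
python3 - <<'E'
from h import *
plan([.4683,.3321,.25],-1.7)
im=snap("scene","s33"); crop(im,"c54",330,60,470,220,3.7)
im=snap("top","t33"); 
E
```

```text
t 36.85 tcp [0.5931 0.3281 0.3186] jawyaw -181.79 tilt y [-0.011 -0.005 -1.   ] F [1.1 0.4 0.8] w 0.406 j6 1.93
tool delta xyz [ 0.1241  0.07   -0.0005]  turn about tool y (deg) -0.09
level fix rotvec tool deg [-0.32 -0.    0.63]
xt [-0.999  0.031  0.011] zt [-0.031 -0.999  0.006]
```

View pics/c54.png

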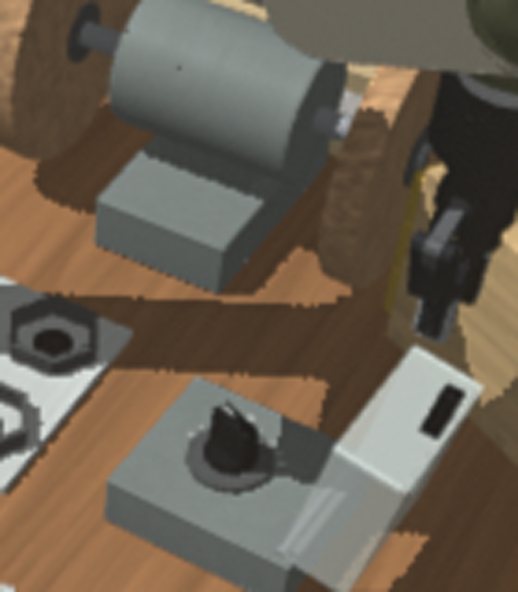

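Request:
step_arm([
  [[0.6, 0.03, -0.02, 0.05, 0, 0, 0], [0.6, 0.03, 0, 0.05, 0, 0, 0], [0.6, 0.03, 0, 0.05, 0, 0, 0], [0.6, 0.02, 0, 0.05, 0, 0, 0], [0.6, 0, 0, 0.05, 0, 0, 0], [0.6, 0, 0, 0.05, 0, 0, 0], [0.6, 0, 0, 0, 0, 0, 0]],
])

```text
t: 37.65
tool_pos: [0.4846, 0.0553, 0.3351]
ee_rot: [0.01, -0.008, -0.706, 0.708]
ft_force: [0.5, -0.2, -0.3]
gripper_width: 0.399
```

```bash
python3 - <<'E'
from h import *
plan([.4683,.3321,.25],-1.7)
im=snap("scene","s34"); crop(im,"c55",350,150,430,225,8)
im=snap("top","t34");crop(im,"c56",165,200,235,285,7)
E
```

```text
t 37.65 tcp [0.4846 0.0553 0.3351] jawyaw -181.49 tilt y [-0.003 -0.003 -1.   ] F [ 0.5 -0.2 -0.3] w 0.399 j6 1.47
tool delta xyz [ 0.0233  0.0842 -0.2766]  turn about tool y (deg) 0.21
level fix rotvec tool deg [-0.18  0.    0.15]
xt [-1.     0.026  0.003] zt [-0.026 -1.     0.003]
```

View pics/c55.png

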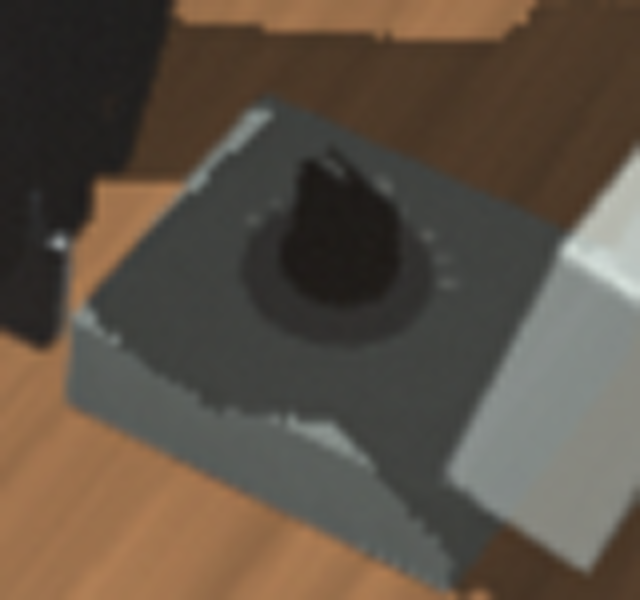

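View pics/c56.png

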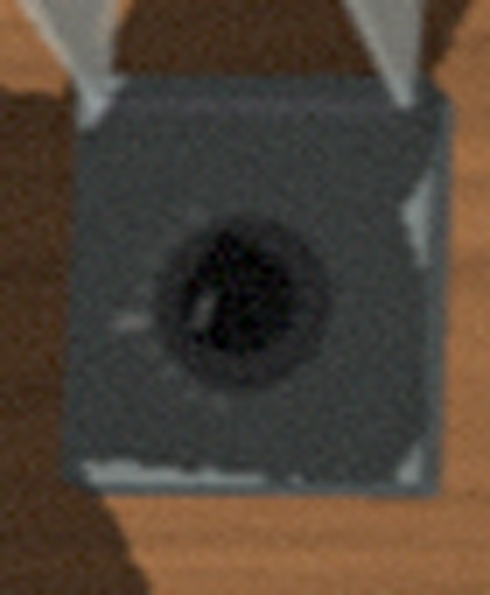

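Request:
step_arm([
  [[0.6, 0, 0, 0.05, 0, 0, 0], [0.6, 0, 0, 0.05, 0, 0, 0], [0.6, 0, 0, 0.05, 0, 0, 0], [0.6, 0, 0, 0.05, 0, 0, 0], [0.6, 0, 0, 0.05, 0, 0, 0], [0.6, 0, 0, 0, 0, 0, 0]],
])

```text
t: 38.35
tool_pos: [0.4828, -0.1891, 0.3337]
ee_rot: [-0.002, 0.001, 0.707, -0.707]
ft_force: [0.1, 0.4, -0.3]
gripper_width: 0.405
```

```bash
python3 - <<'E'
from h import *
im=snap("scene","s35"); crop(im,"c57",360,150,420,200,10)
im=snap("top","t35");crop(im,"c58",165,200,235,280,7.5)
E
```

```text
(no output)
```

View pics/c57.png

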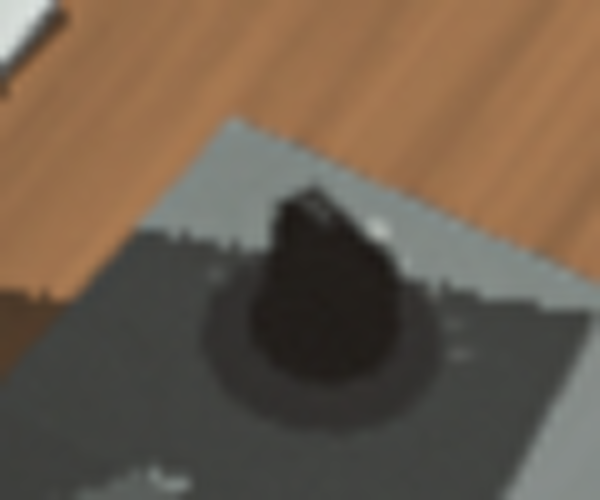

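View pics/c58.png

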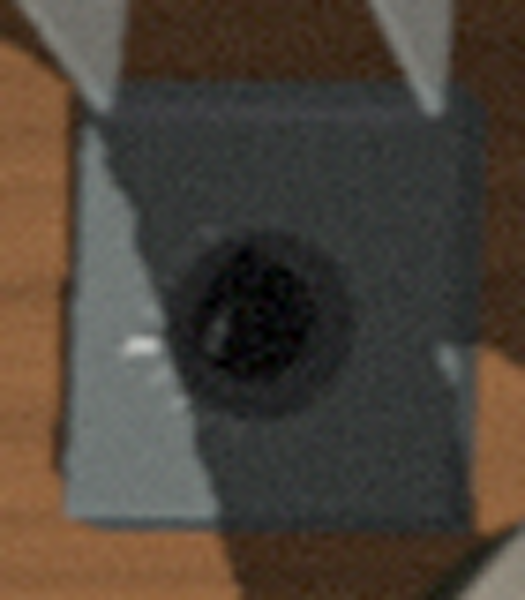

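Request:
step_arm([
  [[0.6, 0.02, 0.02, 0.05, 0, 0, 0], [0.6, 0.02, 0.02, 0.05, 0, 0, 0], [0.6, 0.02, 0, 0.05, 0, 0, 0], [0.6, 0.02, 0, 0, 0, 0, 0]],
])

```text
t: 38.85
tool_pos: [0.411, -0.3204, 0.2962]
ee_rot: [0.007, -0.006, 0.708, -0.706]
ft_force: [0.5, 0.8, 0.4]
gripper_width: 0.399
```

```bash
python3 - <<'E'
from h import *
G=lambda im:(255*(im/255.)**.6).astype(np.uint8)
im=snap("scene","s36"); crop(G(im),"c59",360,150,420,200,10)
im=snap("top","t36");crop(G(im),"c60",175,215,225,270,11)
E
```

```text
(no output)
```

View pics/c59.png

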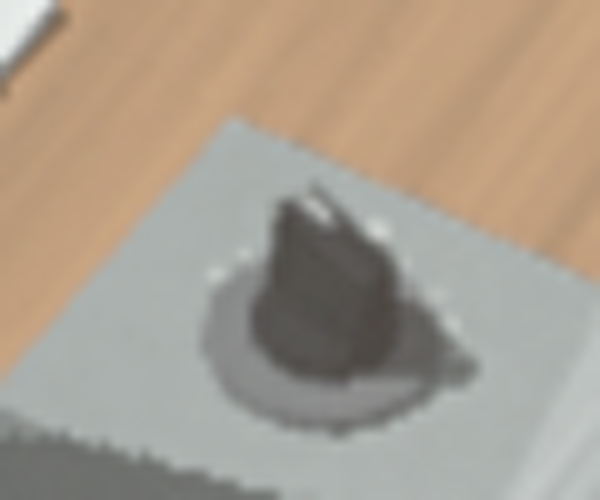

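View pics/c60.png

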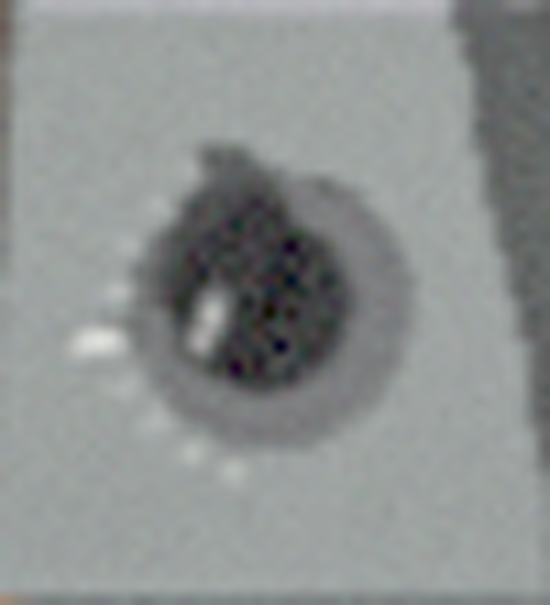

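```bash
python3 - <<'E'
from h import *
f=lambda a,b:(175+a/11-.45,215+b/11-.45)
g=lambda a,b:(360+a/10-.45,150+b/10-.45)
dt=ray("top",*f(272,312),.057);print("disc top",dt)
ds=ray("scene",*g(323,338),.057);print("disc sc",ds)
print("axis px top z.089",(proj("top",[*dt[:2],.089])-[175,215])*11+5, "sc",(proj("scene",[*ds[:2],.089])-[360,150])*10+4.5)
for nm,q in(("ptr a",(195,352)),("ptr b",(221,292))): print(nm,(ray("top",*f(*q),.089)-dt)[:2])
for nm,q in(("ptr a",(303,196)),("ptr b",(328,219))): print(nm,"sc",(ray("scene",*g(*q),.089)-ds)[:2])
m=ray("top",*f(95,342),.047);print("mark",m,m-dt, np.degrees(np.arctan2((m-dt)[1],(m-dt)[0])))
m=ray("scene",*g(380,228),.047);print("mark? sc",m,m-ds)
for q in((215,275),(245,253),(380,228),(435,294),(455,325)): print("tick sc",(ray("scene",*g(*q),.046)-ds)[:2],np.degrees(np.arctan2(*(ray("scene",*g(*q),.046)-ds)[[1,0]])))
for q in((232,472),(192,455),(152,422),(122,385),(95,342),(118,290),(132,245)): print("tick top",(ray("top",*f(*q),.046)-dt)[:2],np.degrees(np.arctan2(*(ray("top",*f(*q),.046)-dt)[[1,0]])))
E
```

```text
disc top [0.465033   0.32923109 0.057     ]
disc sc [0.47189606 0.32719578 0.057     ]
axis px top z.089 [236.3100078  288.92875204] sc [337.03559775 252.48845718]
ptr a [-0.01389626  0.00900229]
ptr b [-0.0006066   0.00338929]
ptr a sc [-0.01708332  0.01351318]
ptr b sc [-0.0076406   0.00954126]
mark [0.46089993 0.37231652 0.047     ] [-0.00413307  0.04308543 -0.01      ] 95.47946260948925
mark? sc [0.46230769 0.38107309 0.047     ] [-0.00958838  0.05387731 -0.01      ]
tick sc [-0.03932174  0.01501907] 159.09547750070408
tick sc [-0.03641953  0.02668922] 143.76503029776248
tick sc [-0.00994266  0.05482908] 100.27827561445136
tick sc [0.01398664 0.04062875] 71.00373291409298
tick sc [0.02372701 0.03322736] 54.470107676807174
tick top [-0.03480843  0.01150128] 161.71559256765673
tick top [-0.03065311  0.02071458] 145.95018247938486
tick top [-0.02280637  0.02999206] 127.2498448766933
tick top [-0.01408207  0.03700555] 110.83379999365253
tick top [-0.00396847  0.0433664 ] 95.22858723199953
tick top [0.00794064 0.0382586 ] 78.27463697136498
tick top [0.01830901 0.03518917] 62.51192757250816
```

Request:
step_arm([
  [[0.6, 0, 0, 0, 0, -8.5, 0], [0.6, 0, 0, 0, 0, -8.5, 0], [0.6, 0, 0, 0, 0, -8.5, 0], [0.6, 0, 0, 0, 0, -8.5, 0], [0.6, 0, 0, 0, 0, -8.5, 0], [0.6, 0, 0, 0, 0, -8.5, 0], [0.6, 0, 0, 0, 0, -8.5, 0], [0.6, 0, 0, 0, 0, -8.5, 0], [0.6, 0, 0, 0, 0, -8.5, 0], [0.6, 0, 0, 0, 0, -8.5, 0], [0.6, 0, 0, 0, 0, -8.5, 0], [0.6, 0, 0, 0, 0, -8.5, 0]],
])

```text
t: 40.15
tool_pos: [0.4288, -0.2895, 0.3011]
ee_rot: [0.563, -0.556, 0.43, -0.434]
ft_force: [-0.0, 0.2, 0.7]
gripper_width: 0.398
```

Request:
step_arm([
  [[0.6, 0, 0, 0, 0, -8.5, 0], [0.6, 0, 0, 0, 0, -8.5, 0], [0.6, 0, 0, 0, 0, -8.5, 0], [0.6, 0, 0, 0, 0, -8.5, 0], [0.6, 0, 0, 0, 0, -8.5, 0], [0.6, 0, 0, 0, 0, -8.5, 0]],
])

```text
t: 40.75
tool_pos: [0.4379, -0.2747, 0.3033]
ee_rot: [0.694, -0.69, 0.141, -0.151]
ft_force: [-0.0, 0.4, 0.3]
gripper_width: 0.403
```

```bash
python3 - <<'E'
from h import *
plan([.467,.331,.25],-23)
E
```

```text
t 40.75 tcp [ 0.4379 -0.2747  0.3033] jawyaw -23.81 tilt y [ 0.015  0.003 -1.   ] F [-0.   0.4  0.3] w 0.403 j6 -1.95
tool delta xyz [-0.2186  0.0556  0.5654]  turn about tool y (deg) -0.81
level fix rotvec tool deg [-0.5   0.    0.69]
xt [ 0.915 -0.404  0.012] zt [0.404 0.915 0.009]
```

Request:
step_arm([
  [[0.6, -0.0193, 0, 0.048, -0.5, 0, 0.7], [0.6, -0.0193, 0, 0.048, 0, 0, 0], [0.6, -0.0193, 0, 0.048, 0, 0, 0], [0.6, -0.0193, 0, 0.048, 0, 0, 0], [0.6, -0.0193, 0, 0.048, 0, 0, 0], [0.6, -0.0193, 0, 0.048, 0, 0, 0], [0.6, -0.0193, 0, 0.048, 0, 0, 0], [0.6, -0.0193, 0, 0.048, 0, 0, 0], [0.6, -0.0193, 0, 0.048, 0, 0, 0], [0.6, -0.0193, 0, 0.048, 0, 0, 0], [0.6, -0.01, 0, 0.03, 0, 0, 0], [0.6, 0, 0, 0, 0, 0, 0]],
])

```text
t: 41.95
tool_pos: [0.4421, 0.2693, 0.3075]
ee_rot: [0.697, -0.692, 0.127, -0.134]
ft_force: [-0.2, 0.5, -0.8]
gripper_width: 0.403
```

```bash
python3 - <<'E'
from h import *
plan([.467,.331,.19],-23)
E
```

```text
t 41.95 tcp [0.4421 0.2693 0.3075] jawyaw -21.29 tilt y [ 0.012  0.005 -1.   ] F [-0.2  0.5 -0.8] w 0.403 j6 -0.88
tool delta xyz [-0.0003  0.1181  0.0655]  turn about tool y (deg) 1.71
level fix rotvec tool deg [-0.5   0.    0.53]
xt [ 0.932 -0.363  0.009] zt [0.363 0.932 0.009]
```

Request:
step_arm([
  [[0.6, 0, 0.02, 0.035, -0.5, 1.7, 0.5], [0.6, 0, 0.04, 0.025, 0, 0, 0], [0.6, 0, 0.04, 0.005, 0, 0, 0], [0.6, 0, 0.01, 0, 0, 0, 0]],
])

```text
t: 42.35
tool_pos: [0.4627, 0.3398, 0.1984]
ee_rot: [0.696, -0.692, 0.135, -0.14]
ft_force: [-0.2, 0.1, -0.1]
gripper_width: 0.401
```

```bash
python3 - <<'E'
from h import *
plan([.467,.331,.175],-23)
G=lambda im:(255*(im/255.)**.6).astype(np.uint8)
im=snap("scene","s37"); crop(G(im),"c61",345,120,425,200,7)
E
```

```text
t 42.35 tcp [0.4627 0.3398 0.1984] jawyaw -22.36 tilt y [ 0.008  0.004 -1.   ] F [-0.2  0.1 -0.1] w 0.401 j6 -0.75
tool delta xyz [ 0.0072  0.0234 -0.0066]  turn about tool y (deg) 0.64
level fix rotvec tool deg [-0.38  0.    0.34]
xt [ 0.925 -0.381  0.006] zt [0.38  0.925 0.007]
```

View pics/c61.png

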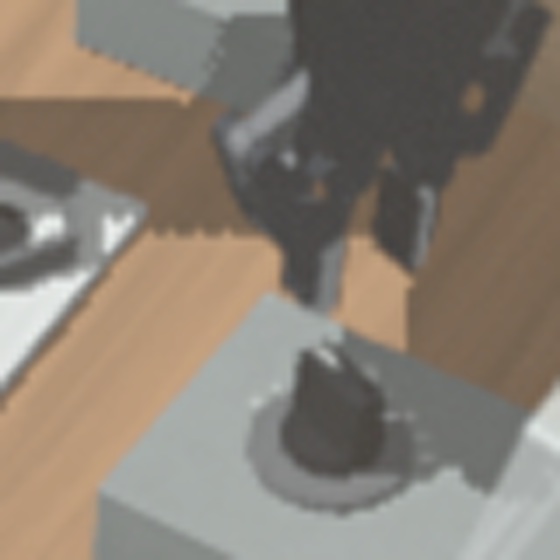

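Request:
step_arm([
  [[0.55, 0.007, 0.012, -0.0066, -0.4, 0.6, 0.3], [0.55, 0.0005, 0.01, -0.0005, 0, 0, 0]],
])

```text
t: 42.6
tool_pos: [0.4676, 0.3302, 0.1795]
ee_rot: [0.694, -0.692, 0.139, -0.143]
ft_force: [0.8, 0.4, -0.1]
gripper_width: 0.451
```

```bash
python3 - <<'E'
from h import *
plan([.467,.331,.137],-23)
G=lambda im:(255*(im/255.)**.6).astype(np.uint8)
im=snap("scene","s38"); crop(G(im),"c62",345,120,425,200,7)
E
```

```text
t 42.6 tcp [0.4676 0.3302 0.1795] jawyaw -22.95 tilt y [ 0.006  0.002 -1.   ] F [ 0.8  0.4 -0.1] w 0.451 j6 -0.76
tool delta xyz [-0.0011  0.0425  0.0003]  turn about tool y (deg) 0.05
level fix rotvec tool deg [-0.21 -0.    0.27]
xt [ 0.921 -0.39   0.005] zt [0.39  0.921 0.004]
```

View pics/c62.png

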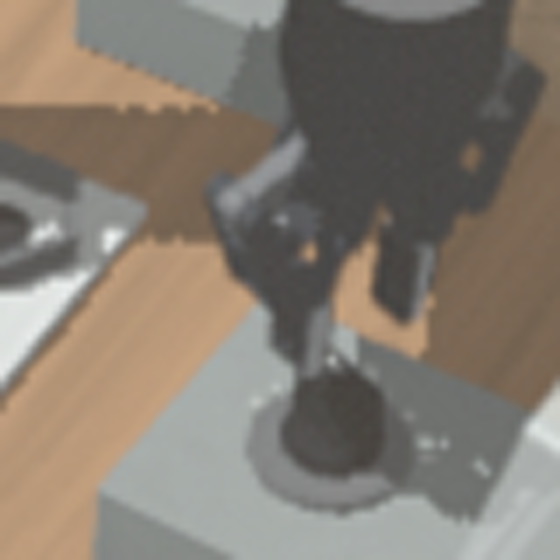

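Request:
step_arm([
  [[0.55, -0.001, 0.014, 0, -0.2, 0, 0.3], [0.55, 0, 0.012, 0, 0, 0, 0]],
])

```text
t: 42.85
tool_pos: [0.4673, 0.3303, 0.1534]
ee_rot: [0.694, -0.692, 0.14, -0.142]
ft_force: [1.6, -0.3, -0.2]
gripper_width: 0.447
```

```bash
python3 - <<'E'
from h import *
plan([.467,.331,.138],-23)
G=lambda im:(255*(im/255.)**.6).astype(np.uint8)
im=snap("scene","s39"); crop(G(im),"c63",345,120,425,200,7)
E
```

```text
t 42.85 tcp [0.4673 0.3303 0.1534] jawyaw -23.03 tilt y [ 0.002  0.002 -1.   ] F [ 1.6 -0.3 -0.2] w 0.447 j6 -0.76
tool delta xyz [-0.0006  0.0154  0.0005]  turn about tool y (deg) -0.03
level fix rotvec tool deg [-0.16  0.    0.08]
xt [ 0.92  -0.391  0.001] zt [0.391 0.92  0.003]
```

View pics/c63.png

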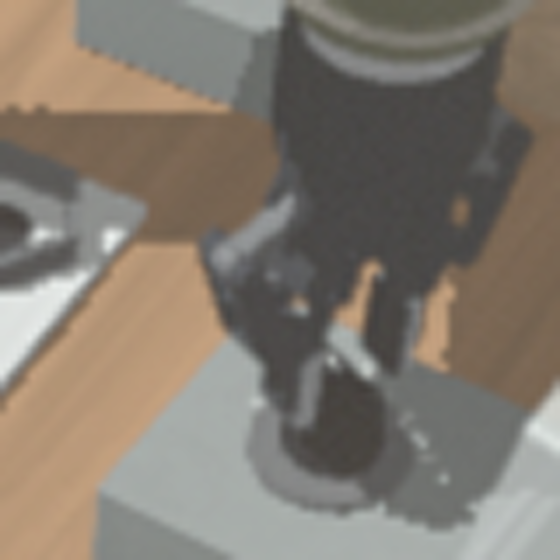

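Request:
step_arm([
  [[0.55, -0.0005, 0.008, 0.0005, 0, 0, 0], [0.55, 0, 0.006, 0, 0, 0, 0], [0.7, 0, 0, 0, 0, 0, 0], [0.9, 0, 0, 0, 0, 0, 0], [1, 0, 0, 0, 0, 0, 0], [1, 0, 0, 0, 0, 0, 0]],
], squeeze=30)

```text
t: 43.5
tool_pos: [0.4672, 0.3318, 0.1364]
ee_rot: [0.694, -0.692, 0.141, -0.142]
ft_force: [1.5, 0.0, -3.3]
gripper_width: 0.149
```

```bash
python3 - <<'E'
from h import *
plan([.467,.331,.138],-82)
print(pose()[2]["wrist_torque"])
E
```

```text
t 43.5 tcp [0.4672 0.3318 0.1364] jawyaw -23.04 tilt y [ 0.002  0.004 -1.   ] F [ 1.5  0.  -3.3] w 0.149 j6 -0.76
tool delta xyz [ 0.0002 -0.0016 -0.0008]  turn about tool y (deg) 58.96
level fix rotvec tool deg [-0.22  0.    0.01]
xt [ 0.92  -0.391  0.   ] zt [0.391 0.92  0.004]
[-0.20354582 -0.0190227  -0.06411563]
```

Request:
step_arm([
  [[1, 0, 0, 0, 0, 6, 0], [1, 0, 0, 0, 0, 6, 0], [1, 0, 0, 0, 0, 6, 0], [1, 0, 0, 0, 0, 6, 0], [1, 0, 0, 0, 0, 6, 0], [1, 0, 0, 0, 0, 6, 0]],
])

```text
t: 44.1
tool_pos: [0.4673, 0.3322, 0.1364]
ee_rot: [0.613, -0.61, 0.355, -0.355]
ft_force: [0.9, 0.9, -3.1]
gripper_width: 0.16
```

```bash
python3 - <<'E'
from h import *
plan([.4672,.3315,.137],-82)
print(pose()[2]["wrist_torque"])
E
```

```text
t 44.1 tcp [0.4673 0.3322 0.1364] jawyaw -60.34 tilt y [ 0.002  0.004 -1.   ] F [ 0.9  0.9 -3.1] w 0.16 j6 -0.11
tool delta xyz [ 0.0005 -0.0006 -0.0005]  turn about tool y (deg) 21.66
level fix rotvec tool deg [-0.23  0.   -0.13]
xt [ 0.495 -0.869 -0.002] zt [0.869 0.495 0.004]
[0.07923925 0.00221083 0.05953237]
```

Request:
step_arm([
  [[1, 0, 0, 0, 0, 6, 0], [1, 0, 0, 0, 0, 6, 0], [1, 0, 0, 0, 0, 5, 0], [1, 0, 0, 0, 0, 3, 0], [1, 0, 0, 0, 0, 0, 0]],
])

```text
t: 44.6
tool_pos: [0.4676, 0.3323, 0.1364]
ee_rot: [0.538, -0.535, 0.461, -0.46]
ft_force: [1.3, 1.8, -2.4]
gripper_width: 0.152
```

```bash
python3 - <<'E'
from h import *
plan([.4672,.3315,.137],-82)
E
```

```text
t 44.6 tcp [0.4676 0.3323 0.1364] jawyaw -81.32 tilt y [ 0.003  0.004 -1.   ] F [ 1.3  1.8 -2.4] w 0.152 j6 0.26
tool delta xyz [ 0.0008 -0.0006 -0.0005]  turn about tool y (deg) 0.68
level fix rotvec tool deg [-0.19 -0.   -0.23]
xt [ 0.151 -0.989 -0.004] zt [0.989 0.151 0.003]
```

Request:
step_arm([
  [[0.8, 0, 0, 0, 0, 0, 0], [0.5, 0, 0, 0, 0, 0, 0], [0.5, 0, 0, 0, 0, 0, 0], [0.5, 0, -0.02, 0, 0, 0, 0], [0.5, 0, -0.05, 0, 0, 0, 0], [0.5, 0, -0.05, 0, 0, 0, 0], [0.5, 0, -0.05, 0, 0, 0, 0], [0.5, 0.05, 0, 0, 0, 0, 0], [0.5, 0.05, 0, 0, 0, 0, 0], [0.5, 0.05, 0, 0, 0, 0, 0], [0.5, 0.05, 0, 0, 0, 0, 0], [0.5, 0.05, 0, 0, 0, 0, 0]],
])

```text
t: 45.8
tool_pos: [0.5062, 0.0852, 0.3146]
ee_rot: [0.544, -0.538, 0.454, -0.457]
ft_force: [1.1, -0.2, 0.6]
gripper_width: 0.502
```

Request:
step_arm([
  [[0.5, 0.05, 0, 0, 0, 0, 0], [0.5, 0.05, 0, 0, 0, 0, 0], [0.5, 0.05, 0, 0, 0, 0, 0], [0.5, 0.05, 0, 0, 0, 0, 0], [0.5, 0.05, 0, 0, 0, 0, 0], [0.5, 0.05, 0, 0, 0, 0, 0], [0.5, 0.05, 0, 0, 0, 0, 0]],
])

```text
t: 46.5
tool_pos: [0.5629, -0.2604, 0.3163]
ee_rot: [0.545, -0.538, 0.452, -0.457]
ft_force: [1.0, 0.4, 0.7]
gripper_width: 0.502
```

```bash
python3 - <<'E'
from h import *
plan([.4672,.3315,.137],-82)
G=lambda im:(255*(im/255.)**.6).astype(np.uint8)
im=snap("scene","s40"); crop(G(im),"c64",360,150,420,200,10)
im=snap("top","t40");crop(G(im),"c65",175,215,225,270,11)
E
```

```text
t 46.5 tcp [ 0.5629 -0.2604  0.3163] jawyaw -79.99 tilt y [ 0.013  0.003 -1.   ] F [1.  0.4 0.7] w 0.502 j6 -0.8
tool delta xyz [-0.5994  0.1797  0.0063]  turn about tool y (deg) 2.01
level fix rotvec tool deg [-0.76 -0.   -0.03]
xt [ 0.174 -0.985 -0.001] zt [0.985 0.174 0.013]
```

View pics/c64.png

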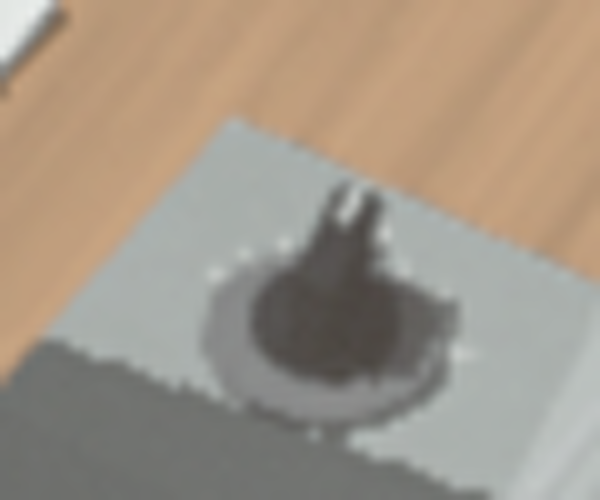

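View pics/c65.png

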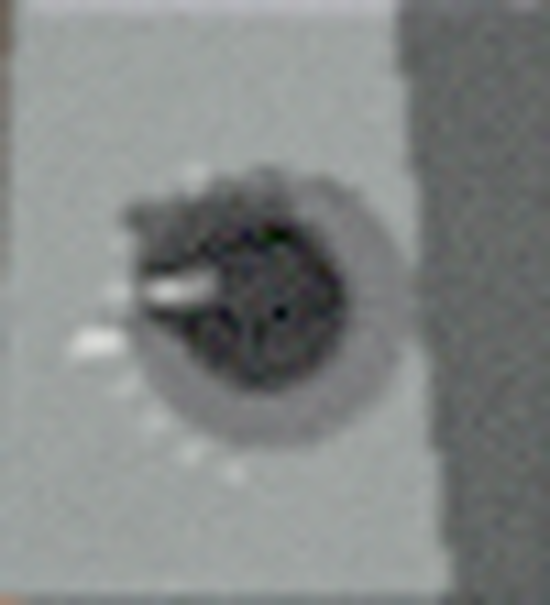

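```bash
python3 - <<'E'
from h import *
f=lambda a,b:(175+a/11-.45,215+b/11-.45)
an=lambda d:round(np.degrees(np.arctan2(d[1],d[0])),1)
a,b=ray("top",*f(145,295),.089),ray("top",*f(215,288),.089);print("ptr",an(a-b),np.linalg.norm(a-b))
# finer: moments of white pixels
im=cv2.imread("pics/t40.png");S=8
sub=cv2.resize(im[215:270,175:225],None,fx=S,fy=S,interpolation=cv2.INTER_CUBIC);g=sub.min(2)
for box,z,thr in(((95,195,165,225),.089,110),((45,235,90,265),.047,190)):
    x0,y0,x1,y1=box;m=(g[y0:y1,x0:x1]>thr)
    ys,xs=np.nonzero(m);P=np.c_[xs+x0,ys+y0].astype(float)
    vx,vy,cx,cy=cv2.fitLine(P.astype(np.float32),cv2.DIST_L2,0,.01,.01).ravel()
    p=ray("top",175+cx/S-.44,215+cy/S-.44,z);q=ray("top",175+(cx-10*vx*np.sign(vx))/S-.44,215+(cy-10*vy*np.sign(vx))/S-.44,z)
    print(len(xs),p.round(4),"dir",an(q-p),"axis->",an(p-np.array([.4676,.3323,0])))
E
```

```text
ptr 94.2 0.015613347572231685
259 [0.465  0.3442 0.089 ] dir 91.0 axis-> 102.1
20 [0.4612 0.3721 0.047 ] dir 82.7 axis-> 99.2
```

```bash
python3 - <<'E'
from h import *
G=lambda im:(255*(im/255.)**.7).astype(np.uint8)
crop(G(cv2.imread("pics/s40.png")),"c66",380,160,412,196,16)
crop(G(cv2.imread("pics/t40.png")),"c67",178,225,212,262,16)
E
```

```text
(no output)
```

View pics/c66.png

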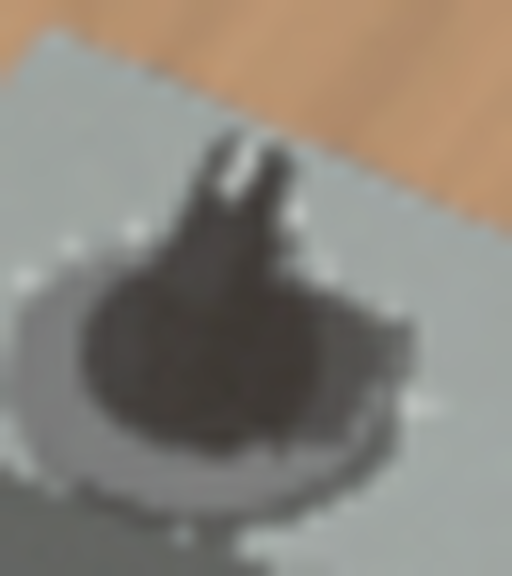

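View pics/c67.png

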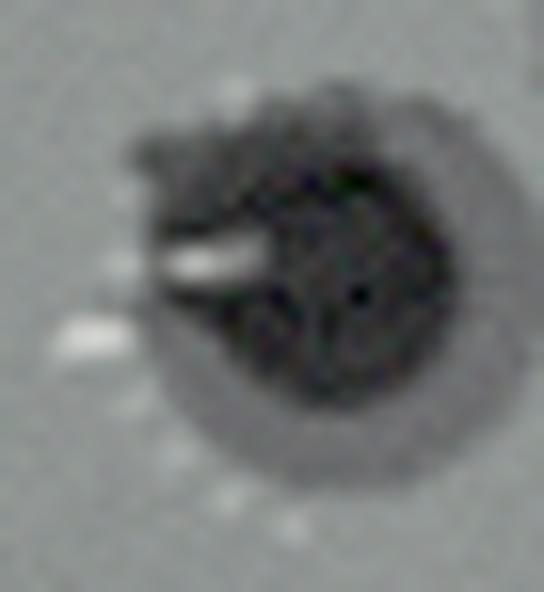

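Request:
step_arm([
  [[0.55, -0.04, 0, 0, -0.7, -8.4, 0], [0.55, 0, 0, 0, 0, -8.4, 0], [0.55, 0, 0, 0, 0, -8.4, 0], [0.55, 0, 0, 0, 0, -8.4, 0], [0.55, 0, 0, 0, 0, -8.4, 0], [0.55, 0, 0, 0, 0, -8.4, 0], [0.55, 0, 0, 0, 0, -8.4, 0], [0.55, 0, 0, 0, 0, -8.4, 0], [0.55, 0, 0, 0, 0, -6, 0]],
])

```text
t: 47.5
tool_pos: [0.5545, -0.221, 0.3152]
ee_rot: [0.706, -0.706, 0.033, -0.032]
ft_force: [0.5, 0.3, 0.1]
gripper_width: 0.45
```

```bash
python3 - <<'E'
from h import *
plan([.608,.328,.31],-1.7)
im=snap("scene","s41"); crop(im,"c68",380,120,470,230,5)
E
```

```text
t 47.5 tcp [ 0.5545 -0.221   0.3152] jawyaw -5.34 tilt y [-0.001  0.    -1.   ] F [0.5 0.3 0.1] w 0.45 j6 -2.05
tool delta xyz [0.0021 0.0052 0.5516]  turn about tool y (deg) -3.64
level fix rotvec tool deg [-0.   -0.   -0.08]
xt [ 0.996 -0.093 -0.001] zt [0.093 0.996 0.   ]
```

View pics/c68.png

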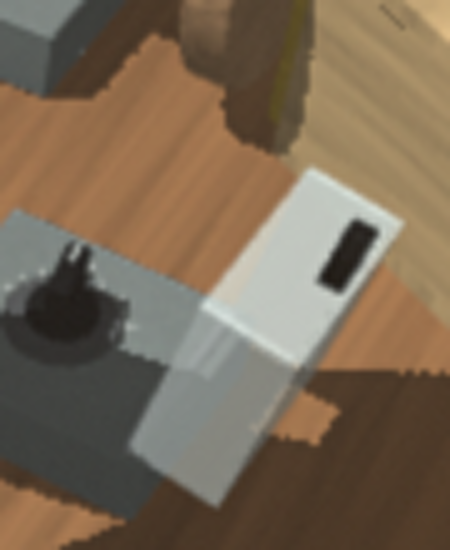

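```bash
python3 - <<'E'
from h import *
import math
ax=np.array([.4676,.3323]);u=np.array([math.cos(math.radians(1.7)),-math.sin(math.radians(1.7))])
for th in(1.65,1.75):
  def P(r,z0):# point at forward dist r from hinge, height z0 above hinge, rotated
    a=math.atan2(z0,r)+th;R=math.hypot(r,z0);x=-R*math.cos(a);z=R*math.sin(a);q=ax+u*(.07+x);return [*q,.045+z]
  for nm,r in(("base",.12),("grip",.146),("tip",.159)):
    p=P(r,.045);print(th,nm,np.round(p,4),((proj("scene",p)-[380,120]+.4)*5).round())
E
```

```text
1.65 base [0.5919 0.3286 0.1611] [310. 265.]
1.65 grip [0.594  0.3285 0.187 ] [324. 227.]
1.65 tip [0.595  0.3285 0.1999] [332. 208.]
1.75 base [0.6032 0.3283 0.1551] [329. 283.]
1.75 grip [0.6078 0.3281 0.1806] [349. 249.]
1.75 tip [0.6102 0.3281 0.1934] [359. 231.]
```

Request:
step_arm([
  [[0.55, 0, 0, 0.03, 0, -3.5, 0], [0.55, 0.002, 0, 0.05, 0, 0, 0], [0.55, 0.002, 0, 0.05, 0, 0, 0], [0.55, 0.002, 0, 0.05, 0, 0, 0], [0.55, 0.002, 0, 0.05, 0, 0, 0], [0.55, 0.002, 0, 0.05, 0, 0, 0], [0.55, 0.002, 0, 0.05, 0, 0, 0], [0.55, 0.002, 0, 0.05, 0, 0, 0], [0.55, 0.002, 0, 0.05, 0, 0, 0], [0.55, 0.002, 0, 0.05, 0, 0, 0], [0.55, 0, 0, 0.03, 0, 0, 0], [0.55, 0, 0, 0, 0, 0, 0]],
])

```text
t: 48.75
tool_pos: [0.5885, 0.2953, 0.3157]
ee_rot: [0.707, -0.707, 0.017, -0.017]
ft_force: [-0.7, -0.5, -0.2]
gripper_width: 0.449
```

```bash
python3 - <<'E'
from h import *
plan([.608,.328,.275],-1.7)
E
```

```text
t 48.75 tcp [0.5885 0.2953 0.3157] jawyaw -2.8 tilt y [ 0.  0. -1.] F [-0.7 -0.5 -0.2] w 0.449 j6 -1.24
tool delta xyz [0.0179 0.0407 0.0336]  turn about tool y (deg) -1.1
level fix rotvec tool deg [-0.02  0.    0.01]
xt [ 0.999 -0.049  0.   ] zt [0.049 0.999 0.   ]
```

Request:
step_arm([
  [[0.55, 0.01, 0, 0.02, 0, -1, 0], [0.55, 0.008, 0.02, 0.013, 0, 0, 0], [0.55, 0, 0.015, 0, 0, 0, 0]],
])

```text
t: 49.05
tool_pos: [0.6079, 0.3286, 0.2825]
ee_rot: [0.707, -0.707, 0.011, -0.014]
ft_force: [-0.4, -0.9, -0.6]
gripper_width: 0.449
```

```bash
python3 - <<'E'
from h import *
plan([.608,.328,.26],-1.7)
im=snap("scene","s42"); crop(im,"c69",390,80,480,200,5)
E
```

```text
t 49.05 tcp [0.6079 0.3286 0.2825] jawyaw -1.97 tilt y [ 0.005  0.001 -1.   ] F [-0.4 -0.9 -0.6] w 0.449 j6 -1.21
tool delta xyz [ 0.0001  0.0225 -0.0006]  turn about tool y (deg) -0.27
level fix rotvec tool deg [-0.06 -0.    0.26]
xt [ 0.999 -0.034  0.005] zt [0.034 0.999 0.001]
```

View pics/c69.png

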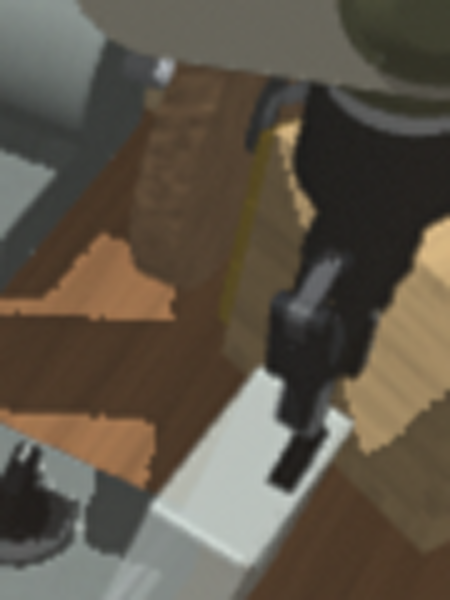

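Request:
step_arm([
  [[0.55, 0, 0.018, -0.0005, 0, 0, 0.2], [0.55, 0, 0.014, 0, 0, 0, 0], [0.55, 0, 0.01, 0, 0, 0, 0], [0.55, 0, 0.003, 0, 0, 0, 0]],
], squeeze=25)

```text
t: 49.5
tool_pos: [0.6072, 0.3246, 0.2357]
ee_rot: [-0.707, 0.707, -0.015, 0.014]
ft_force: [-0.7, 0.4, 0.3]
gripper_width: 0.448
```

```bash
python3 - <<'E'
from h import *
plan([.608,.328,.236],-1.7)
im=snap("scene","s43"); crop(im,"c70",390,80,480,200,5)
E
```

```text
t 49.5 tcp [0.6072 0.3246 0.2357] jawyaw -2.36 tilt y [-0.002 -0.001 -1.   ] F [-0.7  0.4  0.3] w 0.448 j6 -1.21
tool delta xyz [ 0.0006 -0.0003  0.0035]  turn about tool y (deg) -0.66
level fix rotvec tool deg [ 0.04  0.   -0.08]
xt [ 0.999 -0.041 -0.001] zt [ 0.041  0.999 -0.001]
```

View pics/c70.png

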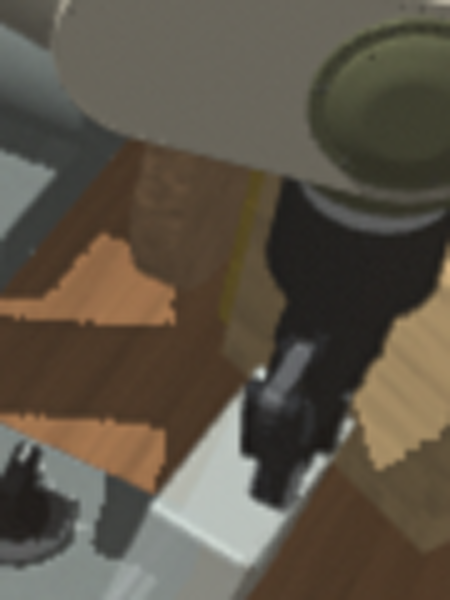

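Request:
step_arm([
  [[0.8, 0.0005, 0, 0.0035, 0, -0.6, 0], [1, 0, 0, 0, 0, 0, 0], [1, 0, 0, 0, 0, 0, 0], [1, 0, 0, 0, 0, 0, 0]],
], squeeze=25)

```text
t: 49.95
tool_pos: [0.6081, 0.3276, 0.2375]
ee_rot: [-0.707, 0.707, -0.011, 0.011]
ft_force: [-0.1, -0.6, -3.0]
gripper_width: 0.132
```

```bash
python3 - <<'E'
from h import *
import math
plan([.608,.328,.236],-1.7)
R=.1528
pr=None
for th in np.arange(1.75,-.01,-.125):
    ph=math.radians(17.13)+th; c=np.array([-R*math.cos(ph),R*math.sin(ph)])
    if pr is not None: print(round(th,3),"tool x,y", (c-pr)[0].round(4),-(c-pr)[1].round(4))
    pr=c
E
```

```text
t 49.95 tcp [0.6081 0.3276 0.2375] jawyaw -1.77 tilt y [-0.    -0.001 -1.   ] F [-0.1 -0.6 -3. ] w 0.132 j6 -1.22
tool delta xyz [-0.0001  0.0015  0.0004]  turn about tool y (deg) -0.07
level fix rotvec tool deg [ 0.06 -0.   -0.01]
xt [ 1.    -0.031 -0.   ] zt [ 0.031  1.    -0.001]
1.625 tool x,y -0.0175 -0.0077
1.5 tool x,y -0.0183 -0.0055
1.375 tool x,y -0.0188 -0.0031
1.25 tool x,y -0.0191 -0.0008
1.125 tool x,y -0.019 0.0016
1.0 tool x,y -0.0187 0.004
0.875 tool x,y -0.018 0.0063
0.75 tool x,y -0.0171 0.0085
0.625 tool x,y -0.0159 0.0105
0.5 tool x,y -0.0145 0.0124
0.375 tool x,y -0.0128 0.0141
0.25 tool x,y -0.011 0.0156
0.125 tool x,y -0.0089 0.0169
0.0 tool x,y -0.0068 0.0179
```

Request:
step_arm([
  [[1, -0.0175, -0.0077, 0, 0, 0, 0], [1, -0.0183, -0.0055, 0, 0, 0, 0], [1, -0.0188, -0.0031, 0, 0, 0, 0], [1, -0.0191, -0.0008, 0, 0, 0, 0], [1, -0.019, 0.0016, 0, 0, 0, 0], [1, -0.0187, 0.004, 0, 0, 0, 0], [1, -0.018, 0.0063, 0, 0, 0, 0]],
])

```text
t: 50.65
tool_pos: [0.4803, 0.3314, 0.2454]
ee_rot: [0.708, -0.706, 0.005, -0.019]
ft_force: [3.6, -0.4, -2.4]
gripper_width: 0.132
```

```bash
python3 - <<'E'
from h import *
import math
p,M,s=pose();R=.1528
# cover angle estimate from TCP
off=.0569
x=(.5376-p[0])/R; z=(p[2]-off-.045)
print("theta est",math.atan2(z,.5376-p[0])-math.radians(17.13), math.hypot(z,.5376-p[0]))
th=.875;ph=th+math.radians(17.13)
plan([.5376-R*math.cos(ph),.3302+.0297*R*math.cos(ph),.045+R*math.sin(ph)+off],-1.7)
E
```

```text
theta est 0.891802121533235 0.1544861758776211
t 50.65 tcp [0.4803 0.3314 0.2454] jawyaw -1.91 tilt y [ 0.019  0.002 -1.   ] F [ 3.6 -0.4 -2.4] w 0.132 j6 -1.13
tool delta xyz [-0.0018  0.0025  0.0005]  turn about tool y (deg) -0.21
level fix rotvec tool deg [-0.16  0.    1.1 ]
xt [ 0.999 -0.033  0.019] zt [0.033 0.999 0.003]
```

Good tracking. Finish the arc, correcting tilt.

Request:
step_arm([
  [[1, -0.018, 0.0095, 0, 0, 0, 0.5], [1, -0.0159, 0.0105, 0, 0, 0, 0.3], [1, -0.0145, 0.0124, 0, 0, 0, 0.3], [1, -0.0128, 0.0141, 0, 0, 0, 0], [1, -0.011, 0.0156, 0, 0, 0, 0]],
])

```text
t: 51.15
tool_pos: [0.4075, 0.3337, 0.1875]
ee_rot: [0.709, -0.705, 0.006, -0.017]
ft_force: [-0.7, -2.2, 1.3]
gripper_width: 0.131
```

```bash
python3 - <<'E'
from h import *
import math
R=.1528;off=.0569
th=.0;ph=th+math.radians(17.13)
plan([.5376-R*math.cos(ph),.3302+.0297*R*math.cos(ph),.045+R*math.sin(ph)+off],-1.7)
E
```

```text
t 51.15 tcp [0.4075 0.3337 0.1875] jawyaw -1.84 tilt y [ 0.015  0.005 -1.   ] F [-0.7 -2.2  1.3] w 0.131 j6 -1.08
tool delta xyz [-0.0166  0.0403  0.0001]  turn about tool y (deg) -0.14
level fix rotvec tool deg [-0.3   0.    0.86]
xt [ 0.999 -0.032  0.015] zt [0.032 0.999 0.005]
```

Request:
step_arm([
  [[1, -0.008, 0.015, 0, 0, 0, 0.3], [1, -0.006, 0.015, 0, 0, 0, 0.3]],
])

```text
t: 51.35
tool_pos: [0.3923, 0.3342, 0.158]
ee_rot: [0.709, -0.705, 0.009, -0.013]
ft_force: [-1.3, -3.2, 2.8]
gripper_width: 0.137
```

Request:
step_arm([
  [[1, -0.0015, 0.007, 0, 0, 0, 0.2]],
])

```text
t: 51.45
tool_pos: [0.3898, 0.3343, 0.1506]
ee_rot: [0.709, -0.705, 0.011, -0.011]
ft_force: [-6.0, -1.1, 4.3]
gripper_width: 0.138
```

Request:
step_arm([
  [[1, -0.0005, 0.003, 0, 0, 0, 0.2]],
])

```text
t: 51.55
tool_pos: [0.389, 0.3343, 0.1476]
ee_rot: [0.709, -0.705, 0.012, -0.009]
ft_force: [-2.9, -2.1, 2.8]
gripper_width: 0.134
```

Request:
step_arm([
  [[1, 0, 0.003, 0, 0, 0, 0]],
])

```text
t: 51.65
tool_pos: [0.3884, 0.3343, 0.1449]
ee_rot: [0.709, -0.706, 0.013, -0.009]
ft_force: [-9.6, -1.0, 4.9]
gripper_width: 0.135
```

```bash
python3 - <<'E'
from h import *
plan([.392,.3343,.1464],-1.7)
im=snap("scene","s44"); crop(im,"c71",340,110,450,220,5)
E
```

```text
t 51.65 tcp [0.3884 0.3343 0.1449] jawyaw -1.72 tilt y [-0.005  0.004 -1.   ] F [-9.6 -1.   4.9] w 0.135 j6 -1.07
tool delta xyz [ 0.0036 -0.0016  0.0001]  turn about tool y (deg) -0.02
level fix rotvec tool deg [-0.24 -0.   -0.32]
xt [ 1.    -0.03  -0.006] zt [0.03  1.    0.004]
```

View pics/c71.png

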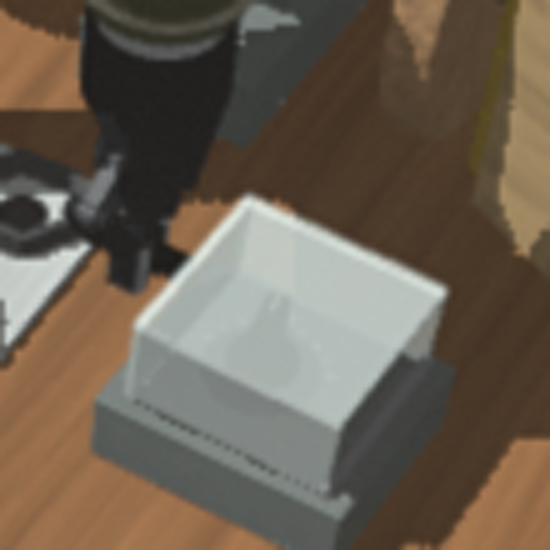

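Cover shut. Release gently, rise, and retreat for the final check.

Request:
step_arm([
  [[0.8, 0.001, 0, 0, 0, 0, 0], [0.6, 0, 0, 0, 0, 0, 0], [0.5, 0, 0, 0, 0, 0, 0], [0.5, 0, -0.02, 0, 0, 0, 0], [0.5, 0, -0.04, 0, 0, 0, 0], [0.5, 0, -0.05, 0, 0, 0, 0], [0.5, 0, -0.05, -0.03, 0, 0, 0], [0.5, 0, 0, -0.05, 0, 0, 0], [0.5, 0, 0, -0.05, 0, 0, 0], [0.5, 0, 0, -0.05, 0, 0, 0], [0.5, 0, 0, -0.05, 0, 0, 0], [0.5, 0, 0, -0.05, 0, 0, 0]],
])

```text
t: 52.9
tool_pos: [0.386, 0.0582, 0.3056]
ee_rot: [0.71, -0.704, 0.003, -0.012]
ft_force: [1.3, -0.5, 1.4]
gripper_width: 0.503
```

Request:
step_arm([
  [[0.5, 0, 0, -0.05, 0, 0, 0], [0.5, 0, 0, -0.05, 0, 0, 0], [0.5, 0, 0, -0.05, 0, 0, 0], [0.5, 0, 0, -0.05, 0, 0, 0], [0.5, 0, 0, -0.05, 0, 0, 0], [0.5, 0, 0, -0.05, 0, 0, 0], [0.5, 0, 0, 0, 0, 0, 0]],
])

```text
t: 53.6
tool_pos: [0.3769, -0.2473, 0.307]
ee_rot: [0.707, -0.707, 0.002, -0.019]
ft_force: [0.8, 1.2, 0.7]
gripper_width: 0.496
```

```bash
python3 - <<'E'
from h import *
plan([.392,.3343,.1464],-1.7)
im=snap("scene","s45"); t=snap("top","t45")
G=lambda im:(255*(im/255.)**.7).astype(np.uint8)
a=cv2.resize(G(im)[140:230,340:440],(480,432),interpolation=cv2.INTER_CUBIC)
cv2.imwrite("pics/c72.png",a)
crop(G(t),"c73",165,160,335,285,4.6)
E
```

```text
t 53.6 tcp [ 0.3769 -0.2473  0.307 ] jawyaw -1.7 tilt y [ 0.024 -0.    -1.   ] F [0.8 1.2 0.7] w 0.496 j6 -2.4
tool delta xyz [-0.0059  0.1608  0.5818]  turn about tool y (deg) -0.0
level fix rotvec tool deg [-0.02 -0.    1.35]
xt [ 0.999 -0.03   0.024] zt [0.03 1.   0.  ]
```

View pics/s45.png

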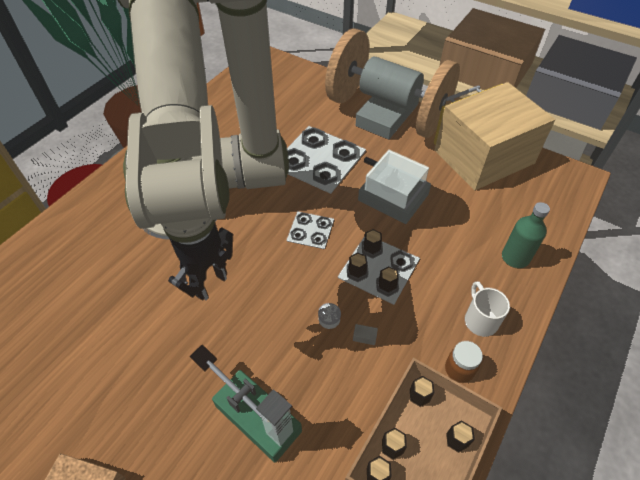

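View pics/c73.png

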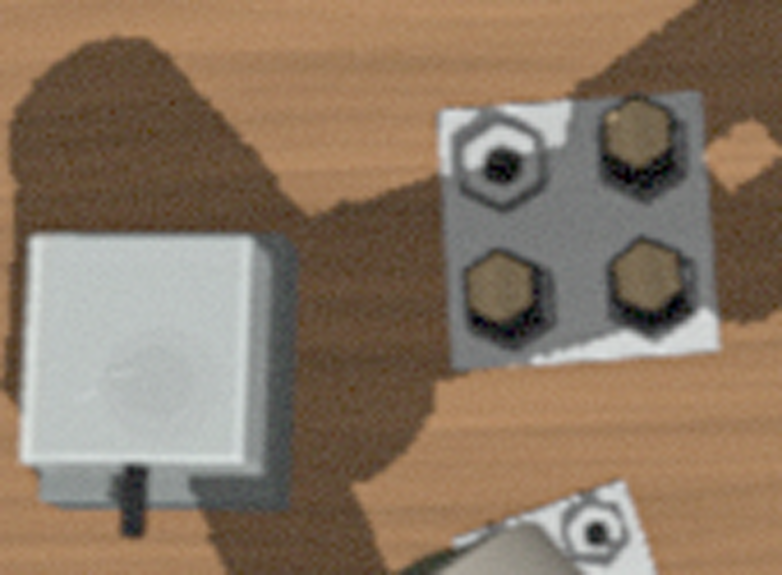

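View pics/c72.png

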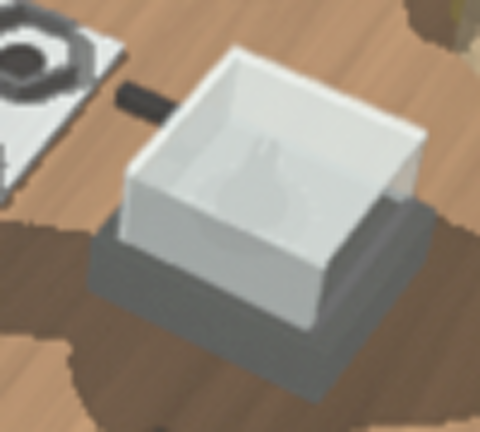

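```bash
python3 -c "
from bench import arm
print(arm.sign_off())"
```

```text
the job is handed in; nothing more can be done
None
```

The job is handed in at about 54 s of robot time; sign-off reports no verdict. I found three blanks on the bench, and all three are home and upright in the middle-sized nest. The pump has had three full strokes. The cover was propped open, the dial turned to the thick bar, and the cover shut again.

**Last checks**
- **Blanks:** the final pictures show all three upright inside their sockets. When each went in, the gripper stopped within 0.5 mm of the 6 mm rise expected for a blank sitting on the socket floor.
- **Pump:** each stroke went to the hard stop at the same depth, with the fingers lifted clear of the pad afterwards. The gauge cap is too small to read directly, so I compared pictures before and after each stroke. The first two notches show clearly. The third is only partly visible because the tube's cap hides it.
- **Dial:** the gripper left the bar at 98.7°. The controller's geometry puts the mark at about 98°, and the mark read 95–101° in the pictures. Pointer readings from the top picture ranged from 91° to 102°, so they neither confirm nor rule out a few degrees of error.
- **Cover, tin, stone and box stock:** the cover is shut. The others look where they were, judged by eye and not measured.

**What went wrong**
- The first grasp came down too fast and the blank tilted in the grip. I also pushed it briefly against a socket rim. I set it back upright on the bench and gripped it again, and it then went in cleanly.
- The second pump stroke peaked at 99.8 N on the wrist against the 120 N limit, harder than I intended.

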